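# Turn washed air filters and beakers to dry, then start the blower

## Robot

A 6-joint arm with a two-finger parallel gripper is mounted at the origin on the work surface. World frame = base frame: x ahead of the robot, y to its left, z up, the work surface at z = 0. Lengths are in m, angles in rad, forces in N, time in s.
With the tool pointing down it reaches from about 0.4 to 0.925 m from the base axis. Payload 12.5 kg.
Tool frame: the origin (TCP) lies at the very end of the fingers, on their centre line; the grasp point (between the pads) lies 19 mm behind it; x points along the fingers, y is the direction in which the jaws open and shut, and the axes are right-handed (so a half turn about x gives the same grasp; the last joint's range is limited). The gripper opens to 95 mm and grips with 3 to 60 N. Pads are 20 mm wide; open, the fingers measure 119 mm over their backs; the gripper's body (75 mm by 180 mm) begins 59 mm behind the grasp point.
Start: joints at [-1.38, 0.491, 1.559, -0, 1.092, -0.106], TCP at [0.183, -0.598, 0.215] pointing down, gripper open.
Joint ranges: [-3.1, 3.1], [-0.84, 2.19], [0.05, 2.79], [-1.13, 4.28], [0.06, 2.93], [-2.69, 2.69]. Speed limits (rad/s): [2.22, 2.22, 2.79, 3.14, 3.14, 3.14].

## Interface

Orientations are given as a unit quaternion [w, x, y, z].
In Python, from workcell import bot gives the robot as it stands.
- The arm moves only by the shell command python3 -m crank 'ROWS'. ROWS is JSON, a list of rows, each a list of 3 entries, a list of its own where there are three numbers: the turn, a rotation vector about the tool's x, y, z each as a share of 2 pi rad, from -1 to 1, then the shift along the tool's x, y, z each as a share of 1000 mm, from -1 to 1, then the opening, from -1 (shut) to 1 (fully open). A call has 1 to 10 rows; each row is the pose to reach, as a shift and turn from the pose commanded when the call began, along the tool's axes at that moment, turning the shorter way round; what a row does not reach only later rows make up. A row lasts 1/10 s, in which the tool goes at most 50 mm and 8.59 degrees, less where a joint would pass 70% of its speed; a pose out of reach is approached as far as the arm can. A call with a number of a shift or a turn outside -1 to 1 is refused whole. A call with a gripper value outside its range is refused whole. The fingers move at their own pace and stop on an object; the grip force is fixed at half the most. Time passes only in rows, so rows that repeat a pose let the fingers close. It gives the time, the measured TCP pose, the force and the opening at its end, in the units of the state.
- bot.get_obs(): the state, without advancing time (a new reading comes with each control period).
- bot.grab_frame(name): name is "scene" or "top"; returns the picture (420x560x3 uint8, red, green, blue); there is no depth.
- bot.camera_model(name): a dict with "mtx" (3x3 intrinsics, pixels), "eye" and "attitude" of the camera in the world. Camera axes: x right, y down, z forward; pixel columns grow to the right and rows downward; lengths in m; the calibration is good to about 2 mm. A picture is of the moment at which its call begins. camera_model takes no time and is no camera call.
- bot.sign_off(): hands the job in, once; it reports no verdict.
Trained networks look in the newest picture that a camera, given by its name, has taken for a name from the list of things; names that differ only in an ending like _2 or _b are one class to them, and where a whole thing is asked for, a point or a joint stands for the part that bears it (a point fixed in the world has none). Each returns a list of dicts, best first, with "score" (0 to 1); they miss things now and then, are a little off and sometimes report something else, mostly with a low value. They report only what shows in the picture. A call takes as long as a camera call.
- bot.recognise(camera, query): "centre" ([x, y, z] in m, in the coordinates of the camera as it stood for that picture, good to about 4 mm: the middle of the surface that is visible of it).
- bot.cut_out(camera, query): "pixels" (420x560 bool, what is visible of it).
- bot.spot_point(camera, query): "centre" ([x, y, z] in m, in the coordinates of the camera as it stood for that picture, good to about 4 mm: a listed point, or the origin of a listed thing).
The state is a dict: "time": time; "joint_pos": joint angles; "joint_velocities": joint speeds; "tau": joint torques, N m; "position": TCP position; "orientation": TCP orientation; "force": force on the tool from outside, world axes, zero at the start; "moment": the same for the moment, N m; "grip_width": opening from 0.0 (shut) to 1.0 (fully open).
Only numpy, scipy, OpenCV 4.12 (cv2) and the standard library are available. Lean on these libraries where they do the work, as an engineer would, in place of code of your own. Each camera call takes 0.05 s, during which the arm holds its last target.

## Task

The washed air-filter panels lie in the drip tray mesh side up: turn each one over so that it lies flat in the tray with its paper pleats up. Turn each rinsed square beaker upside down over a peg of the drying stand, one to a peg, with its rim resting level on the stand's base. When all of them are in place, press the blower's push button fully down once, and leave the torch, chock, wheel nut key and spray bottle where they are.

Things in the scene. Friction and masses are not known exactly. Their poses are not given: they have to be found in the camera images.
- tray: Grey plastic drip tray fixed to the shelf, 150 mm (its x) by 412 mm (its y) outside, walls 6 mm thick and 12 mm high, floor 4 mm above the shelf. Origin: centre of its underside.
- stand: Fixed drying stand: flat aluminium base 100 mm (its x) by 260 mm (its y), 10 mm thick, with two upright steel pegs. Origin: centre of its underside.
- fan_button (a joint): Travel of the blower's push button on the grey switch box: 0 released, 0.008 m fully down (about 5 N). It springs back when let go.
- fan_button_top (a point): Centre of the top of the round white push button (36 mm across), 54 mm above the shelf when released; it moves with the button, which is pressed straight down. The grey switch box below it is 85 x 85 mm.
- peg1 (a point): Foot of drying peg 1, on its axis at the stand base's top face. The peg is 22 mm in diameter with a tapered tip and rises 61 mm from here.
- peg2 (a point): Foot of drying peg 2, on its axis at the stand base's top face. The peg is 22 mm in diameter with a tapered tip and rises 61 mm from here.
- filter1_c (a point): Centre of a panel air filter (may be absent): rigid black plastic frame with plain outside faces, 100 mm (its x) by 64 mm (its y) by 26 mm thick (its z), 0.08 to 0.16 kg. Its +z face is the wire-mesh face, its -z face shows the paper pleats. It starts lying mesh up in the tray; it can stand by itself on a 64 x 26 mm end.
- filter2_c (a point): Centre of a panel air filter (may be absent): rigid black plastic frame with plain outside faces, 100 mm (its x) by 64 mm (its y) by 26 mm thick (its z), 0.08 to 0.16 kg. Its +z face is the wire-mesh face, its -z face shows the paper pleats. It starts lying mesh up in the tray; it can stand by itself on a 64 x 26 mm end.
- filter3_c (a point): Centre of a panel air filter (may be absent): rigid black plastic frame with plain outside faces, 100 mm (its x) by 64 mm (its y) by 26 mm thick (its z), 0.08 to 0.16 kg. Its +z face is the wire-mesh face, its -z face shows the paper pleats. It starts lying mesh up in the tray; it can stand by itself on a 64 x 26 mm end.
- beaker1_c (a point): Centre of a white square plastic beaker: 58 x 58 mm outside (its y and z) and 90 mm from the closed bottom (-x end) to the open mouth (+x end); its walls are 3 mm and its bottom 4 mm thick, inside 52 x 52 mm and 86 mm deep; 0.06 to 0.12 kg. It starts lying on one side on the shelf. Upside down on a peg its +x points down and its rim rests on the stand's base.
- beaker2_c (a point): Centre of a white square plastic beaker: 58 x 58 mm outside (its y and z) and 90 mm from the closed bottom (-x end) to the open mouth (+x end); its walls are 3 mm and its bottom 4 mm thick, inside 52 x 52 mm and 86 mm deep; 0.06 to 0.12 kg. It starts lying on one side on the shelf. Upside down on a peg its +x points down and its rim rests on the stand's base.
- torch: Yellow LED work torch, 175 mm long, 48 mm across at the head, lying on the shelf. Bystander. Origin: centre of its underside.
- chock: Red plastic wheel chock, 160 x 90 x 80 mm. Bystander. Origin: centre of its underside.
- nutkey: Chrome locking wheel nut key, 90 mm long, 26 mm across, lying on the shelf. Bystander. Origin: centre of its underside.
- spray: Closed green spray bottle, 70 mm across, 200 mm tall, standing. Bystander. Origin: centre of its underside.

How it is judged:
On the way, in this order (a step that is already met when the one before it is completed fails the run):
1. every filter present lies flat in the tray, pleats up, and every beaker is upside down over a peg with its rim on the base, all released (angle between each of filter1_c, filter2_c, filter3_c's own z axis and vertical above 3 rad and x of filter1_c in the frame of tray between -0.069 and 0.069 m and y of filter1_c in the frame of tray between -0.2 and 0.2 m and z of each of filter1_c, filter2_c, filter3_c in the frame of tray below 0.023 m and contact force between each of filter1, filter2, filter3, beaker1, beaker2 and the fingers below 0.1 N and x of filter2_c in the frame of tray between -0.069 and 0.069 m and y of filter2_c in the frame of tray between -0.2 and 0.2 m and x of filter3_c in the frame of tray between -0.069 and 0.069 m and y of filter3_c in the frame of tray between -0.2 and 0.2 m and angle between each of beaker1_c, beaker2_c's own x axis and vertical above 3 rad and (horizontal distance between beaker1_c and peg1 below 0.03 m or horizontal distance between beaker1_c and peg2 below 0.03 m) and height (world z) of beaker1_c between 0.048 and 0.062 m and (horizontal distance between beaker2_c and peg1 below 0.03 m or horizontal distance between beaker2_c and peg2 below 0.03 m) and height (world z) of beaker2_c between 0.048 and 0.062 m), for 0.3 s.
2. the blower's button is pressed fully down (value of joint fan_button above 0.0065 m), for 0.05 s.
At the end, for the whole second after the job is handed in: Each filter present: flat (8 deg) in the tray, pleats up, centre within the walls, on the floor. Each beaker: upside down (8 deg) over a peg, within 30 mm of its axis, rim on the base (centre height 48 to 62 mm). All released, button let go (all of step 1 and value of joint fan_button below 0.003 m); the robot touches nothing.
It fails at once if the torch is shifted by more than 40 mm or tipped (distance of torch from where it was at the start of the episode above 0.04 m or angle between torch's own z axis and vertical above 0.5 rad).
It fails at once if the wheel chock is shifted by more than 40 mm or tipped (distance of chock from where it was at the start of the episode above 0.04 m or angle between chock's own z axis and vertical above 0.5 rad).
It fails at once if the spray bottle is shifted by more than 40 mm or tipped (distance of spray from where it was at the start of the episode above 0.04 m or angle between spray's own z axis and vertical above 0.5 rad).
It fails at once if the wheel nut key is shifted by more than 40 mm (distance of nutkey from where it was at the start of the episode above 0.04 m).
Of filter1, filter2, filter3 only 2 to 3 are there at a start; the rules pass over those that are not, and their reading is None.
At some moment in a run one of beaker1, beaker2 may be knocked a few centimetres aside while the robot is not near it.
It also fails if it takes over 210 s, if anything falls off the work surface, if the arm or the gripper's body presses on something with over 40 N, if the wrist force passes 120 N, or if a joint passes its speed limit or range.

## Working session

There is one attempt and no reset: what is moved stays moved. The work goes in short steps, Python scripts to look and compute and a shell command to move; the robot and the scene stay as the last step left them, time stands still between calls to the robot, and variables do not carry over. Pictures are saved under pics/ and viewed, and the job is handed in when it is done.

```bash
ls; mkdir -p pics; python3 - <<'E'
from workcell import bot
import cv2,numpy as np
print(bot.get_obs())
for c in("scene","top"):
    im=bot.grab_frame(c); cv2.imwrite(f"pics/{c}0.png",im[:,:,::-1]); print(bot.camera_model(c))
E
```

```text
pics
{'time': 0.0, 'joint_pos': array([-1.37964001e+00,  4.91600125e-01,  1.55946546e+00, -1.13107652e-05,
        1.09173756e+00, -1.05647268e-01]), 'joint_velocities': array([-0.00045456, -0.00101694, -0.00040321, -0.00034448, -0.00054528,
       -0.0007567 ]), 'tau': array([-2.24384246e-03, -6.12651229e+01, -2.58181965e+01,  6.92318939e-02,
        4.82232054e-02, -1.25179195e-04]), 'position': array([ 0.1827315 , -0.59741701,  0.21403105]), 'orientation': array([-0.10412554, -0.69931248, -0.10498041,  0.69935616]), 'force': array([-0.37256206,  0.5667729 ,  0.01622942]), 'moment': array([ 0.01482137,  0.0174067 , -0.01314883]), 'grip_width': 0.9992438054730088}
{'mtx': array([[457.67270573,   0.        , 275.76611385],
       [  0.        , 457.67270573, 208.76106206],
       [  0.        ,   0.        ,   1.        ]]), 'eye': array([1.51880699, 0.04383339, 1.13332103]), 'attitude': array([-0.25639604,  0.67879495,  0.64067659, -0.25106175])}
{'mtx': array([[399.75606492,   0.        , 279.43299695],
       [  0.        , 399.75606492, 206.60161201],
       [  0.        ,   0.        ,   1.        ]]), 'eye': array([0.45864368, 0.07502739, 1.01086242]), 'attitude': array([-0.04656116,  0.70667313, -0.70358434,  0.0584314 ])}
```

View pics/scene0.png

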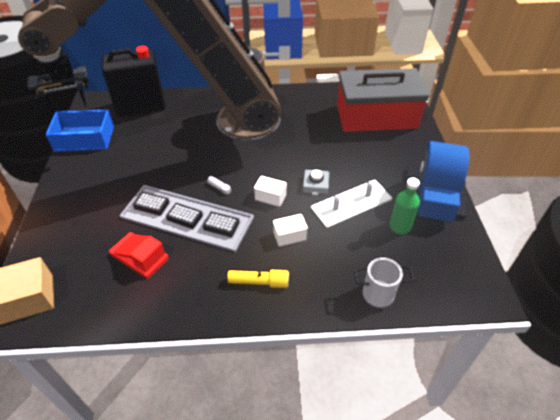

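View pics/top0.png

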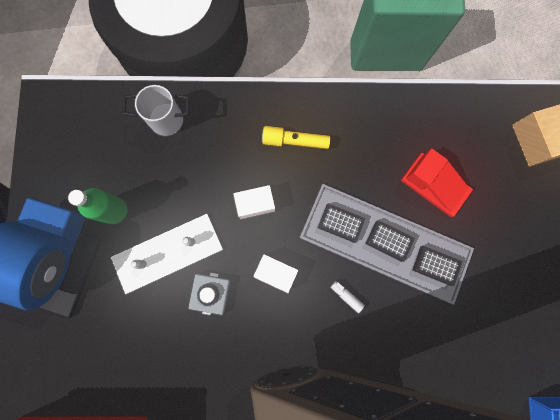

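Scene shows three filters (top: (342,223), (390,240), (438,265)), two white beakers ((254,202), (276,273)), the stand at (166,253), and the button at (208,295). Now measuring.

```bash
cat > h.py <<'E'
from workcell import bot
import cv2,numpy as np
from scipy.spatial.transform import Rotation as R
def cam(c):
    m=bot.camera_model(c); q=m["attitude"]; return m["mtx"],m["eye"],R.from_quat([q[1],q[2],q[3],q[0]]).as_matrix()
def w(c,p):
    K,e,r=cam(c); return e+r@np.array(p)
def pix2w(c,uv,z):
    K,e,r=cam(c); d=r@np.linalg.solve(K,np.array([uv[0],uv[1],1.])); return e+d*(z-e[2])/d[2]
def proj(c,p):
    K,e,r=cam(c); q=K@(r.T@(np.array(p)-e)); return q[:2]/q[2]
def tool():
    o=bot.get_obs(); q=o["orientation"]; return np.array(o["position"]),R.from_quat([q[1],q[2],q[3],q[0]])
def snap(c,name):
    im=bot.grab_frame(c); cv2.imwrite(f"pics/{name}.png",im[:,:,::-1]); return im
E
python3 - <<'E'
from h import *
np.set_printoptions(precision=4,suppress=True)
for n in["tray","stand","peg1","peg2","fan_button_top","filter1_c","beaker1_c","torch","chock","nutkey","spray"]:
    for c in("top","scene"):
        for d in bot.spot_point(c,n)[:4]: print(n,c,round(d["score"],2),w(c,d["centre"]))
im=cv2.imread("pics/top0.png")
for n in["filter1_c","beaker1_c","stand","tray","nutkey","chock","torch"]:
    for d in bot.cut_out("top",n)[:4]:
        c,_=cv2.findContours(d["pixels"].astype(np.uint8),0,2); c=max(c,key=cv2.contourArea)
        print(n,round(d["score"],2),cv2.minAreaRect(c))
E
```

```text
tray top 0.73 [ 0.5216 -0.2101 -0.0008]
tray scene 0.93 [ 0.5183 -0.2089  0.0018]
stand top 0.55 [ 0.4919  0.3379 -0.0011]
stand scene 0.86 [ 0.4893  0.3409 -0.0026]
stand scene 0.16 [ 0.4622 -0.3314  0.0214]
peg1 top 0.76 [0.4651 0.3941 0.0104]
peg1 top 0.65 [0.5198 0.2742 0.0129]
peg1 scene 0.88 [0.4647 0.3975 0.01  ]
peg1 scene 0.85 [0.516  0.2758 0.007 ]
peg2 top 0.76 [0.4651 0.3941 0.0104]
peg2 top 0.65 [0.5198 0.2742 0.0129]
peg2 scene 0.88 [0.4647 0.3975 0.01  ]
peg2 scene 0.85 [0.516  0.2758 0.007 ]
fan_button_top top 0.65 [0.3946 0.2309 0.051 ]
fan_button_top scene 0.42 [0.3898 0.2304 0.0532]
filter1_c scene 0.69 [ 0.4601 -0.3317  0.0213]
beaker1_c top 0.87 [0.6142 0.1199 0.0271]
beaker1_c scene 0.75 [0.6175 0.1198 0.0281]
torch top 0.65 [0.6143 0.1233 0.0296]
torch top 0.62 [0.7871 0.0206 0.0046]
torch top 0.48 [ 0.3865 -0.1093 -0.0053]
chock top 0.76 [ 0.6696 -0.344  -0.0003]
chock scene 0.77 [ 0.6703 -0.3417  0.0041]
chock scene 0.41 [ 0.4609 -0.3314  0.0202]
nutkey top 0.91 [ 0.387 -0.108 -0.003]
nutkey scene 0.77 [ 0.3879 -0.1119  0.0022]
spray top 0.67 [0.5945 0.4779 0
[... 294 characters left out ...]
((387.913330078125, 243.54928588867188), (168.86050415039062, 60.327266693115234), 23.498565673828125)
nutkey 0.71 ((207.0, 294.5), (15.0, 14.0), 90.0)
nutkey 0.62 ((346.6519775390625, 295.88677978515625), (37.83367156982422, 9.21684741973877), 41.987213134765625)
chock 0.62 ((439.4243469238281, 180.85403442382812), (64.77240753173828, 44.55400848388672), 36.02737045288086)
chock 0.58 ((390.0, 240.50001525878906), (43.37971878051758, 26.832813262939453), 26.56505012512207)
torch 0.67 ((275.634033203125, 272.948486328125), (38.27854919433594, 24.977516174316406), 23.96249008178711)
torch 0.66 ((295.5487976074219, 138.06097412109375), (67.80496215820312, 18.773359298706055), 6.340191841125488)
```

```bash
python3 -c "
import cv2
a=cv2.imread('pics/top0.png')[170:310,100:300];b=cv2.imread('pics/scene0.png')[150:260,200:400]
cv2.imwrite('pics/za.png',cv2.resize(a,None,fx=4,fy=4));cv2.imwrite('pics/zb.png',cv2.resize(b,None,fx=4,fy=4))"
```

```text
(no output)
```

View pics/za.png

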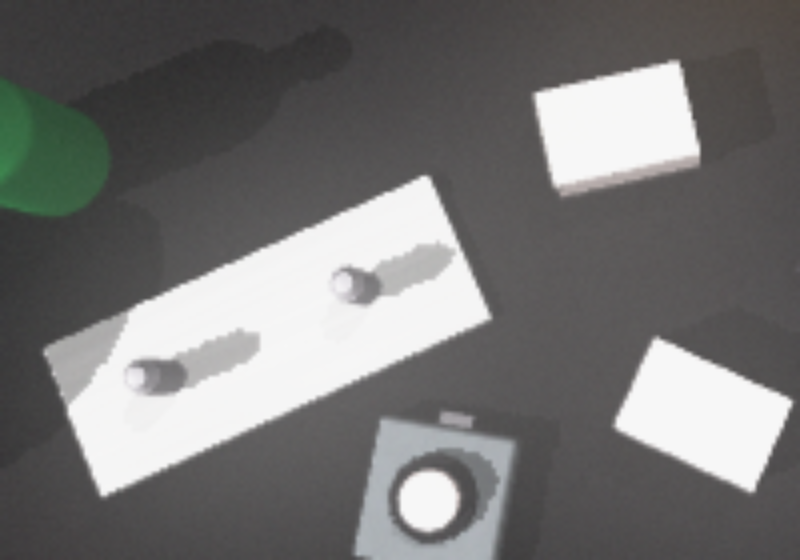

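View pics/zb.png

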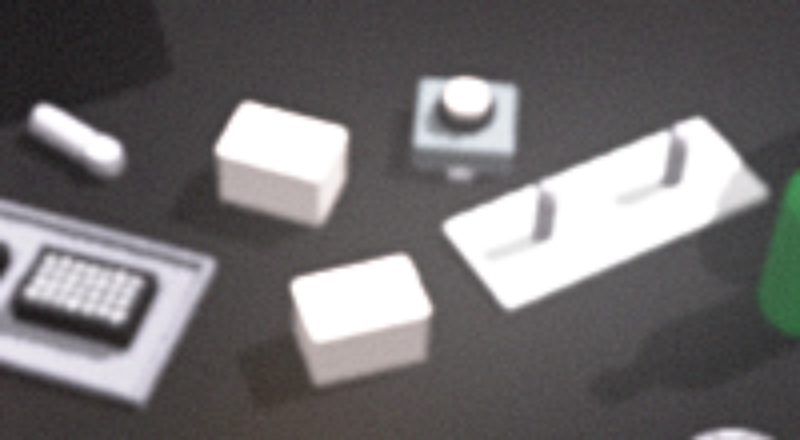

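```bash
python3 - <<'E'
from h import *
np.set_printoptions(precision=4,suppress=True)
s=cv2.imread("pics/scene0.png");t=cv2.imread("pics/top0.png")
def e(im,x0,y0,x1,y1,lo=150,hi=255):
    a=im[y0:y1,x0:x1].astype(float).mean(2); a=np.clip((a-lo)/(hi-lo),0,1)*255
    return cv2.resize(a.astype(np.uint8),(380,280),interpolation=cv2.INTER_CUBIC)
cv2.imwrite("pics/z2.png",np.vstack([np.hstack([e(s,250,170,294,206),e(s,268,208,312,244)]),np.hstack([e(t,252,248,302,298),e(t,230,180,280,220)])]))
for c in("top","scene"):
  for n in["beaker1_c","filter1_c"]:
    for d in bot.recognise(c,n)[:5]: print(c,n,d["score"],w(c,d["centre"]))
    for d in bot.cut_out(c,n)[:5]:
        cc,_=cv2.findContours(d["pixels"].astype(np.uint8),0,2); cc=max(cc,key=cv2.contourArea); print(' cut',d["score"],cv2.minAreaRect(cc))
E
```

```text
top beaker1_c 0.91 [0.6116 0.1173 0.0593]
top filter1_c 0.64 [ 0.4607 -0.328   0.0267]
 cut 0.67 ((436.96551513671875, 265.0862121582031), (45.309661865234375, 26.925823211669922), 21.801406860351562)
scene beaker1_c 0.65 [0.6349 0.118  0.0613]
 cut 0.79 ((289.85296630859375, 229.41180419921875), (25.951311111450195, 32.98484420776367), 75.96376037597656)
scene filter1_c 0.68 [ 0.4707 -0.3304  0.0315]
 cut 0.78 ((150.13845825195312, 202.9923095703125), (34.46837615966797, 20.084627151489258), 15.255120277404785)
```

View pics/z2.png

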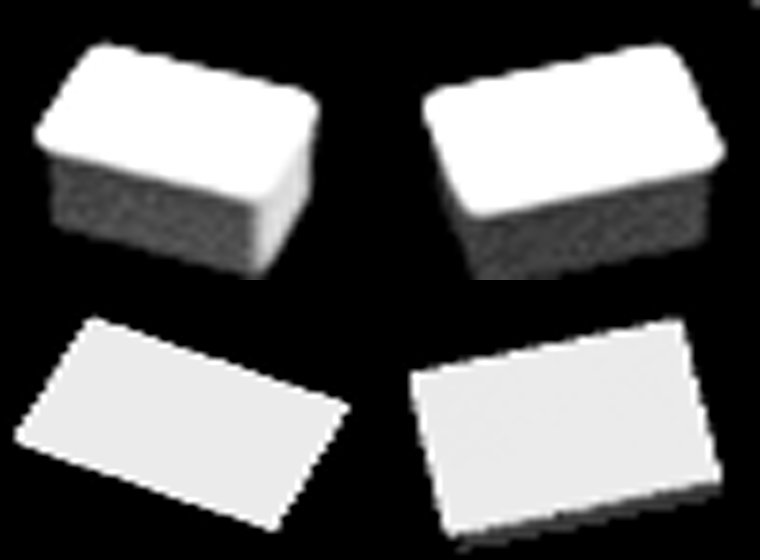

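```bash
python3 - <<'E'
from h import *
s=cv2.imread("pics/scene0.png")
def e(x0,y0,x1,y1,lo,hi):
    a=s[y0:y1,x0:x1].astype(float).mean(2); a=np.clip((a-lo)/(hi-lo),0,1)*255
    return cv2.resize(a.astype(np.uint8),(390,450),interpolation=cv2.INTER_NEAREST)
cv2.imwrite("pics/z3.png",np.hstack([e(268,212,294,248,30,200),e(294,212,320,248,30,200)]))
print(s[218:246,268:290].mean(2).astype(int))
E
```

```text
[[ 78  83  82  75  80  81  95 104 130 160 196 239 252 255 255 255 255 255
  255 255 255 255]
 [ 82  83  80  75  88 129 193 237 252 255 255 255 255 255 255 255 255 255
  255 255 255 255]
 [ 72  81  79  78 118 215 255 255 255 255 255 255 255 255 255 255 255 255
  255 255 255 255]
 [ 84  79  78  84 146 254 255 255 255 255 255 255 255 255 255 255 255 255
  255 255 255 255]
 [ 76  78  76  78 135 253 255 255 255 255 255 255 255 255 255 255 255 255
  255 255 255 255]
 [ 81  83  84  76 108 229 255 255 255 255 255 255 255 255 255 255 255 255
  255 255 255 255]
 [ 82  78  71  74  93 183 255 255 255 255 255 255 255 255 255 255 255 255
  255 255 255 255]
 [ 82  80  81  82  83 150 249 255 255 255 255 255 255 255 255 255 255 255
  255 255 255 255]
 [ 79  78  77  78  84 131 223 255 255 255 255 255 255 255 255 255 255 255
  255 255 255 255]
 [ 80  81  80  80  87 123 190 255 255 255 255 255 255 255 255 255 255 255
  255 255 255 255]
 [ 79  78  80  74  95 121 172 244 255 255 255 255 255 255 255 255 255 255
  255 255 255 255]
 [ 81  81  78  79  89 120 159 221 255 255 255 255 255 255 255 255 255 255
  2
[... 804 characters left out ...]
4 175 173 178 172 176 177 176
  176 177 175 175]
 [ 64  60  65  62  66  63  65  89 130 160 179 175 176 177 174 176 173 172
  176 176 177 178]
 [ 56  61  65  63  60  63  63  74 115 155 174 175 178 172 172 175 173 176
  176 177 172 177]
 [ 60  61  64  65  59  65  65  66 102 144 171 175 171 174 173 171 172 177
  178 178 178 178]
 [ 60  62  61  60  61  60  56  66  84 130 164 171 178 179 172 178 176 175
  174 173 172 167]
 [ 60  65  63  60  63  65  63  67  73 116 156 174 178 177 179 174 174 165
  168 167 163 146]
 [ 58  56  62  64  57  65  61  60  67  97 142 169 171 170 165 160 152 143
  136 131 119 104]
 [ 63  65  56  60  58  62  60  65  64  85 121 152 151 142 134 123 107  97
   94  86  76  81]]
```

View pics/z3.png

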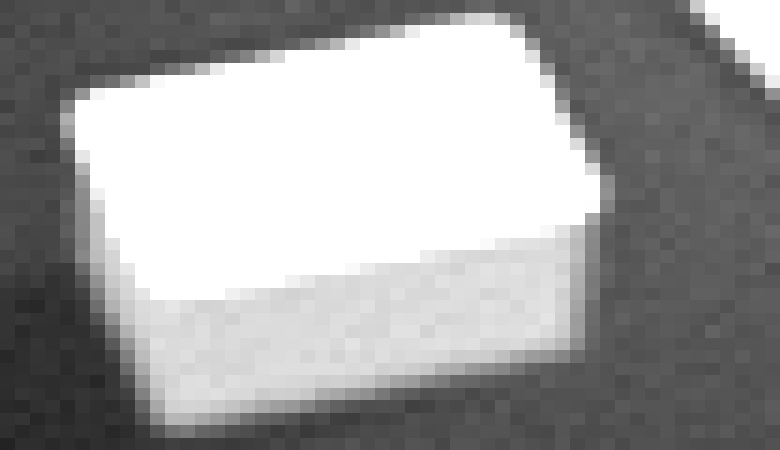

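```bash
cat >> h.py <<'E'
def rectw(c,cnt,z):
    """min-area rect in world plane z of contour; returns centre, (long,short), yaw of long axis deg"""
    P=np.array([pix2w(c,p,z)[:2] for p in cnt.reshape(-1,2)])*1000
    (cx,cy),(a,b),t=cv2.minAreaRect(P.astype(np.float32))
    if a<b: a,b,t=b,a,t+90
    return np.array([cx,cy])/1000,(round(float(a),1),round(float(b),1)),round((t+90)%180-90,1)
def blobs(mask,amin,amax):
    c,_=cv2.findContours(mask.astype(np.uint8),0,cv2.CHAIN_APPROX_NONE)
    return [k for k in c if amin<cv2.contourArea(k)<amax]
def scan(im,c="top"):
    g=im.astype(int); mn=g.min(2); mx=g.max(2)
    out=[]
    for k in blobs(mn>195,300,6000):
        out.append(("white",)+rectw(c,k,.058)+(cv2.contourArea(k),))
    tr=np.zeros(mn.shape,np.uint8); 
    return out
E
python3 - <<'E'
from h import *
np.set_printoptions(precision=4,suppress=True)
im=cv2.imread("pics/top0.png")[:,:,::-1]
for o in scan(im): print(o)
for z in(0,0.01):
  k=max(blobs(im.min(2)>120,300,9000),key=cv2.contourArea)
g=im.max(2)
# tray / filters
c=im[200:300,300:480]; cv2.imwrite("pics/zt.png",cv2.resize(np.ascontiguousarray(c[:,:,::-1]),None,fx=4.4,fy=4.4,interpolation=cv2.INTER_NEAREST))
m=np.zeros(g.shape,np.uint8); m[180:310,295:480]=(g[180:310,295:480]>85)
for k in blobs(m,2000,20000): print("tray",rectw("top",k,.012),cv2.contourArea(k))
for th in(40,50,60,70):
  m2=np.zeros(g.shape,np.uint8);m2[195:290,310:470]=(g[195:290,310:470]<th)
  for k in blobs(m2,500,3000): print("filt",th,rectw("top",k,.030),cv2.contourArea(k))
E
```

```text
('white', array([0.4433, 0.0682]), (89.9, 57.9), 65.6, 900.5)
('white', array([0.4896, 0.3255]), (245.9, 94.2), -65.0, 3854.5)
('white', array([0.6158, 0.1216]), (90.0, 58.1), -76.9, 830.5)
('white', array([0.8629, 0.3743]), (92.0, 91.7), 28.0, 1006.0)
('white', array([0.9279, 0.0246]), (1361.9, 10.4), -90.0, 1466.0)
('white', array([1.0933, 0.3625]), (248.2, 98.3), -89.1, 2485.0)
tray (array([ 0.5181, -0.2088]), (414.6, 153.2), 66.7) 9788.5
filt 70 (array([ 0.4159, -0.1656]), (200.5, 65.9), 67.1) 1041.5
```

View pics/zt.png

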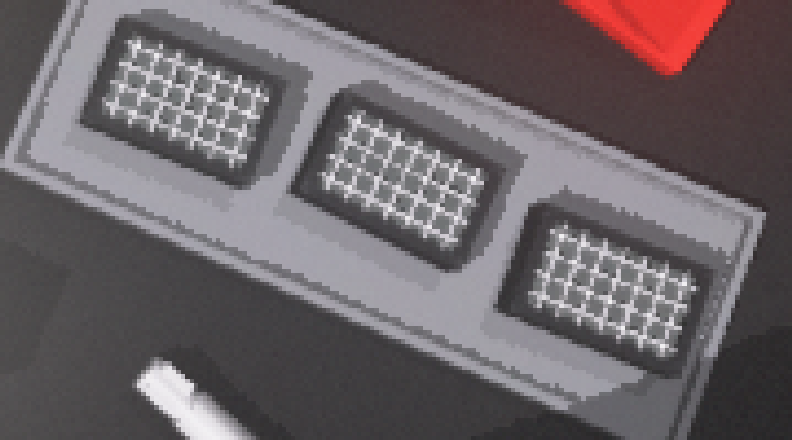

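```bash
cat >> h.py <<'E'
def meshes(im,z=.03):
    g=im.max(2); m=np.zeros(g.shape,np.uint8)
    m[190:300,305:470]=(g[190:300,305:470]>175)
    m=cv2.morphologyEx(m,cv2.MORPH_CLOSE,np.ones((5,5),np.uint8))
    return [rectw("top",k,z) for k in blobs(m,150,2000)]
E
python3 - <<'E'
from h import *
im=cv2.imread("pics/top0.png")[:,:,::-1]
T=np.array([.5181,-.2088]); a=np.deg2rad(66.7-90)  # tray frame yaw so that y axis=(cos66.7,sin66.7)
M=np.array([[np.cos(a),np.sin(a)],[-np.sin(a),np.cos(a)]])
for r in meshes(im): print(r, M@(r[0]-T))
E
```

```text
Traceback (most recent call last):
  File "h.py", line 36, in meshes
    return [rectw("top",k,z) for k in blobs(m,150,2000)]
            ~~~~~^^^^^^^^^^^
  File "h.py", line 18, in rectw
    P=np.array([pix2w(c,p,z)[:2] for p in cnt.reshape(-1,2)])*1000
                ~~~~~^^^^^^^
  File "h.py", line 9, in pix2w
    K,e,r=cam(c); d=r@np.linalg.solve(K,np.array([uv[0],uv[1],1.])); return e+d*(z-e[2])/d[2]
          ~~~^^^
  File "h.py", line 5, in cam
    m=bot.camera_model(c); q=m["attitude"]; return m["mtx"],m["eye"],R.from_quat([q[1],q[2],q[3],q[0]]).as_matrix()
ValueError: time passes only in moves, steps and waits
```

```bash
sed -i 's/^def cam(c):/import functools\n@functools.lru_cache(None)\ndef cam(c):/' h.py
cat > t.py <<'E'
from h import *
T=np.array([.5181,-.2088]); a=np.deg2rad(66.7-90)
M=np.array([[np.cos(a),np.sin(a)],[-np.sin(a),np.cos(a)]])
TX=M[0]; TY=M[1]
E
python3 - <<'E'
from t import *
im=cv2.imread("pics/top0.png")[:,:,::-1]
for r in meshes(im): print(r, M@(r[0]-T))
E
```

```text
(array([ 0.39711945, -0.09392172]), (60.6, 20.5), 45.2) [-0.15655374  0.05765622]
(array([ 0.46261472, -0.3311604 ]), (83.3, 46.9), 68.8) [-0.00256115 -0.13432842]
(array([ 0.52386694, -0.21628108]), (81.7, 47.0), 63.7) [ 0.00825574 -0.00458988]
(array([ 0.56769305, -0.09549026]), (84.2, 46.2), 68.7) [0.00072941 0.12368523]
(array([ 0.61713153, -0.35026733]), (136.8, 65.9), -89.6) [ 0.14691192 -0.09075868]
```

```bash
cat >> t.py <<'E'
import json,os
def log():
    o=bot.get_obs(); q=o["orientation"]
    open("log.txt","a").write(json.dumps([list(map(float,o["joint_pos"])),list(map(float,o["position"])),list(map(float,q))])+"\n")
    return o
def frame(d,j):
    d=np.array(d,float);d/=np.linalg.norm(d); j=np.array(j,float); j-=d*(j@d); j/=np.linalg.norm(j)
    return R.from_matrix(np.c_[d,j,np.cross(d,j)])
def plan(pos,rot,grasp=True,pr=True,label=""):
    """pos = grasp point (19mm behind TCP) if grasp; picks either jaw flip"""
    log()
    p,r=tool(); best=None
    for f in(0,np.pi):
        rr=rot*R.from_rotvec([f,0,0]); tv=(r.inv()*rr).as_rotvec()
        if best is None or np.linalg.norm(tv)<np.linalg.norm(best[0]): best=(tv,rr)
    return best
def rows(*tgts,flip=None):
    """tgts: (grasp point, rot). prints rows from present pose"""
    o=log(); p,r=tool(); prev=r; pp=p
    print("q",np.round(o["joint_pos"],2),"tcp",np.round(p,3),"F",np.round(o["force"],1),"g",round(o["grip_width"]*95,1),"t",round(o["time"],2))
    for gp,rot in tgts:
        c=[rot,rot*R.from_rotvec([np.pi,0,0])]
        c=c if flip is None else [c[flip]]
        rr=min(c,key=lambda k:(prev.inv()*k).magnitude())
        tcp=np.array(gp)+0.019*rr.as_matrix()[:,0]
        tv=(r.inv()*rr).as_rotvec()/(2*np.pi); s=r.inv().apply(tcp-p)
        n=max((prev.inv()*rr).magnitude()/np.deg2rad(8.59),np.linalg.norm(tcp-pp)/.05)
        print("[",[round(float(x),4) for x in tv],",",[round(float(x),4) for x in s],"] n>=%.1f"%n, "tcp",np.round(tcp,3))
        prev=rr; pp=tcp
def yawv(deg): return np.array([np.cos(np.deg2rad(deg)),np.sin(np.deg2rad(deg)),0])
Z=np.array([0,0,1.])
def tilt(m,beta,j=None):
    """tool pointing down, leaning beta deg so fingers point toward horizontal m; jaw axis perpendicular to m"""
    m=np.array(m,float); b=np.deg2rad(beta); d=-Z*np.cos(b)+m*np.sin(b)
    return frame(d,np.cross(Z,m) if j is None else j)
E
python3 - <<'E'
from t import *
m=-yawv(65.6); c=np.array([.4433,.0682,.029])
g=c-m*0.02  # 20 mm toward closed bottom
r=tilt(m,30)
print(tool()[1].as_matrix().round(2))
rows((g-0.16*r.as_matrix()[:,0]+[0,0,.03],r))
rows((g-0.16*r.as_matrix()[:,0]+[0,0,.03],r),flip=0)
rows((g-0.16*r.as_matrix()[:,0]+[0,0,.03],r),flip=1)
E
```

```text
[[ 0.    0.29 -0.96]
 [-0.   -0.96 -0.29]
 [-1.    0.   -0.  ]]
q [-1.38  0.49  1.56  0.    1.09 -0.11] tcp [ 0.183 -0.598  0.215] F [ 0.3 -0.6  0.8] g 95.2 t 1.95
[ [-0.1318, -0.0782, 0.0353] , [0.0335, -0.6285, -0.5037] ] n>=16.1 tcp [0.481 0.151 0.181]
q [-1.38  0.49  1.56  0.    1.09 -0.11] tcp [ 0.183 -0.598  0.215] F [ 0.3 -0.6  0.8] g 95.2 t 1.95
[ [-0.1318, -0.0782, 0.0353] , [0.0335, -0.6285, -0.5037] ] n>=16.1 tcp [0.481 0.151 0.181]
q [-1.38  0.49  1.56  0.    1.09 -0.11] tcp [ 0.183 -0.598  0.215] F [ 0.3 -0.6  0.8] g 95.2 t 1.95
[ [0.3549, 0.0429, 0.0951] , [0.0335, -0.6285, -0.5037] ] n>=16.1 tcp [0.481 0.151 0.181]
```

```bash
python3 -m crank '[[[0,0,0],[0,-0.3,-0.25],1],[[0,0,0],[0,-0.3,-0.25],1],[[0,0,0],[0,-0.3,-0.25],1],[[0,0,0],[0,-0.3,-0.25],1],[[-0.132,-0.078,0.035],[0.0335,-0.6285,-0.504],1],[[-0.132,-0.078,0.035],[0.0335,-0.6285,-0.504],1],[[-0.132,-0.078,0.035],[0.0335,-0.6285,-0.504],1],[[-0.132,-0.078,0.035],[0.0335,-0.6285,-0.504],1],[[-0.132,-0.078,0.035],[0.0335,-0.6285,-0.504],1],[[-0.132,-0.078,0.035],[0.0335,-0.6285,-0.504],1]]'; python3 - <<'E'
from t import *
m=-yawv(65.6); c=np.array([.4433,.0682,.029])
g=c-m*0.02; r=tilt(m,30)
rows((g-0.16*r.as_matrix()[:,0]+[0,0,.03],r))
E
```

```text
time: 2.95
position: [0.3658, -0.1452, 0.1991]
orientation: [-0.428, -0.463, -0.254, 0.734]
force: [2.0, -0.2, 0.3]
grip_width: 1.001
q [-0.25  0.27  2.08 -0.55  0.98  0.64] tcp [ 0.366 -0.145  0.199] F [ 2.  -0.2  0.3] g 95.1 t 2.95
[ [-0.0164, -0.0101, 0.0044] , [-0.1237, -0.0507, -0.2884] ] n>=6.4 tcp [0.481 0.151 0.181]
```

```bash
python3 -m crank '[[[-0.016,-0.01,0.004],[-0.124,-0.051,-0.288],1],[[-0.016,-0.01,0.004],[-0.124,-0.051,-0.288],1],[[-0.016,-0.01,0.004],[-0.124,-0.051,-0.288],1],[[-0.016,-0.01,0.004],[-0.124,-0.051,-0.288],1],[[-0.016,-0.01,0.004],[-0.124,-0.051,-0.288],1],[[-0.016,-0.01,0.004],[-0.124,-0.051,-0.288],1],[[-0.016,-0.01,0.004],[-0.124,-0.051,-0.288],1],[[-0.016,-0.01,0.004],[-0.124,-0.051,-0.288],1],[[-0.016,-0.01,0.004],[-0.124,-0.051,-0.288],1]]'; python3 - <<'E'
from t import *
m=-yawv(65.6); c=np.array([.4433,.0682,.029])
g=c-m*0.02; r=tilt(m,30)
rows((g-0.16*r.as_matrix()[:,0]+[0,0,.03],r))
im=snap("top","t1"); snap("scene","s1")
for o in scan(im)[:3]: print(o)
E
```

```text
time: 3.85
position: [0.4806, 0.1482, 0.1818]
orientation: [-0.465, -0.422, -0.271, 0.729]
force: [0.5, -0.1, -0.8]
grip_width: 1.0
q [ 0.36  0.53  1.69 -0.37  1.32  0.95] tcp [0.481 0.148 0.182] F [ 0.5 -0.1 -0.8] g 95.0 t 3.85
[ [-0.0008, -0.0005, 0.001] , [-0.0005, -0.001, -0.0022] ] n>=0.1 tcp [0.481 0.151 0.181]
('white', array([0.44308502, 0.06835793]), (90.1, 59.0), 65.6, 920.0)
('white', array([ 0.51102075, -0.11174713]), (148.0, 47.5), 66.2, 421.5)
('white', array([0.61352319, 0.12045866]), (90.7, 65.2), -76.8, 804.5)
```

View pics/s1.png

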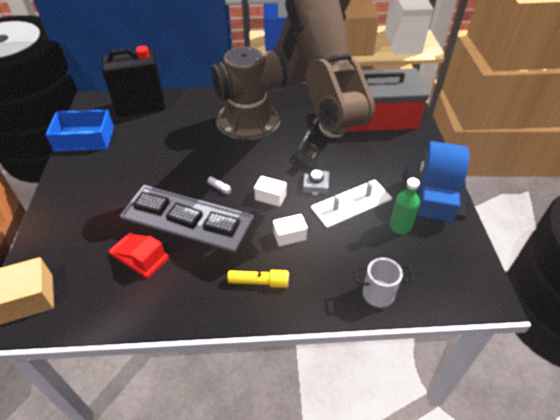

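View pics/t1.png

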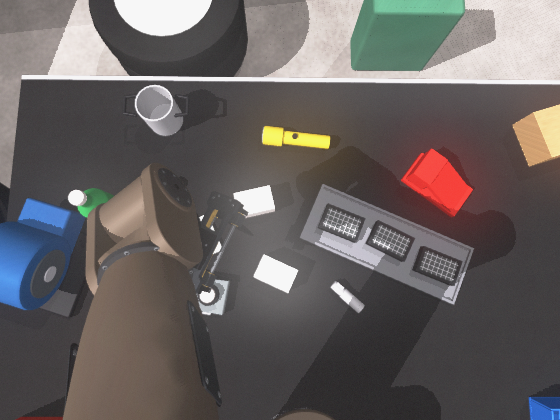

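```bash
python3 - <<'E'
from t import *
m=-yawv(65.6); c=np.array([.4433,.0682,.030])
g=c-m*0.02; r=tilt(m,30)
rows((g-0.06*r.as_matrix()[:,0],r),(g,r))
E
```

```text
q [ 0.36  0.53  1.69 -0.37  1.32  0.95] tcp [0.481 0.148 0.182] F [ 0.5 -0.4  0.3] g 95.0 t 3.95
[ [-0.001, -0.0006, 0.001] , [0.1246, -0.0005, -0.017] ] n>=2.5 tcp [0.46  0.105 0.066]
[ [-0.001, -0.0006, 0.001] , [0.1846, -0.0001, -0.0168] ] n>=1.2 tcp [0.448 0.078 0.014]
```

```bash
python3 -m crank '[[[-0.001,-0.0006,0.001],[0.1246,0,-0.017],1],[[-0.001,-0.0006,0.001],[0.1246,0,-0.017],1],[[-0.001,-0.0006,0.001],[0.1246,0,-0.017],1],[[-0.001,-0.0006,0.001],[0.1846,0,-0.017],1],[[-0.001,-0.0006,0.001],[0.1846,0,-0.017],1],[[-0.001,-0.0006,0.001],[0.1846,0,-0.017],-1],[[-0.001,-0.0006,0.001],[0.1846,0,-0.017],-1],[[-0.001,-0.0006,0.001],[0.1846,0,-0.017],-1],[[-0.001,-0.0006,0.001],[0.1846,0,-0.017],-1],[[-0.001,-0.0006,0.001],[0.1846,0,-0.017],-1]]'; python3 - <<'E'
from t import *
m=-yawv(65.6); c=np.array([.4433,.0682,.030])
p,r0=tool(); g=p-0.019*r0.as_matrix()[:,0]
rows((g+[0,0,.2],r0))
E
```

```text
time: 4.95
position: [0.4487, 0.0793, 0.014]
orientation: [-0.47, -0.421, -0.271, 0.727]
force: [-0.9, 1.0, -0.4]
grip_width: 0.638
q [ 0.26  0.73  1.94 -0.52  0.89  1.1 ] tcp [0.449 0.079 0.014] F [-0.9  1.  -0.4] g 60.6 t 4.95
[ [0.0, 0.0, 0.0] , [-0.1733, 0.0002, 0.0998] ] n>=4.0 tcp [0.449 0.079 0.214]
```

```bash
python3 -m crank '[[[0,0,0],[-0.1733,0,0.1],-1],[[0,0,0],[-0.1733,0,0.1],-1],[[0,0,0],[-0.1733,0,0.1],-1],[[0,0,0],[-0.1733,0,0.1],-1],[[0,0,0],[-0.1733,0,0.1],-1],[[0,0,0],[-0.1733,0,0.1],-1]]'; python3 - <<'E'
from t import *
m=-yawv(65.6)
p,r0=tool(); g=p-0.019*r0.as_matrix()[:,0]
print(g)
for y in(65.6,50,40):
  r=frame(yawv(y)*np.cos(np.pi/6)-Z*.5,np.cross(Z,yawv(y)))
  rows((np.array([.45,.25,.26]),r))
im=snap("top","t2"); snap("scene","s2")
E
```

```text
time: 5.55
position: [0.4483, 0.0791, 0.214]
orientation: [-0.47, -0.421, -0.271, 0.727]
force: [-0.6, 0.1, -1.1]
grip_width: 0.61
[0.45216451 0.08777755 0.23050928]
q [ 0.26  0.42  1.8  -0.41  1.29  0.88] tcp [0.448 0.079 0.214] F [-0.6  0.1 -1.1] g 57.9 t 5.55
[ [0.0002, 0.2497, -0.0003] , [-0.1179, -0.0688, -0.1316] ] n>=10.5 tcp [0.457 0.265 0.25 ]
q [ 0.26  0.42  1.8  -0.41  1.29  0.88] tcp [0.448 0.079 0.214] F [-0.6  0.1 -1.1] g 57.9 t 5.55
[ [0.0467, 0.248, 0.0122] , [-0.1176, -0.0644, -0.1311] ] n>=10.6 tcp [0.461 0.263 0.25 ]
q [ 0.26  0.42  1.8  -0.41  1.29  0.88] tcp [0.448 0.079 0.214] F [-0.6  0.1 -1.1] g 57.9 t 5.55
[ [0.0764, 0.2451, 0.0202] , [-0.117, -0.0617, -0.1302] ] n>=10.8 tcp [0.463 0.261 0.25 ]
```

View pics/s2.png

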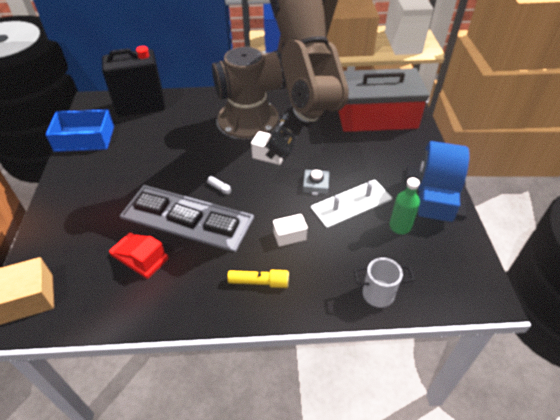

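```bash
python3 -m crank '[[[0.0764,0.245,0.02],[-0.117,-0.062,-0.13],-1],[[0.0764,0.245,0.02],[-0.117,-0.062,-0.13],-1],[[0.0764,0.245,0.02],[-0.117,-0.062,-0.13],-1],[[0.0764,0.245,0.02],[-0.117,-0.062,-0.13],-1],[[0.0764,0.245,0.02],[-0.117,-0.062,-0.13],-1],[[0.0764,0.245,0.02],[-0.117,-0.062,-0.13],-1],[[0.0764,0.245,0.02],[-0.117,-0.062,-0.13],-1],[[0.0764,0.245,0.02],[-0.117,-0.062,-0.13],-1],[[0.0764,0.245,0.02],[-0.117,-0.062,-0.13],-1],[[0.0764,0.245,0.02],[-0.117,-0.062,-0.13],-1]]'; python3 - <<'E'
from t import *
y=40
r=frame(yawv(y)*np.cos(np.pi/6)-Z*.5,np.cross(Z,yawv(y)))
rows((np.array([.45,.25,.26]),r))
im=snap("top","t3"); snap("scene","s3")
E
```

```text
time: 6.65
position: [0.4578, 0.2677, 0.2472]
orientation: [0.185, 0.83, 0.356, -0.387]
force: [-0.0, 0.8, -0.4]
grip_width: 0.607
q [0.23 0.17 2.18 1.08 0.39 0.03] tcp [0.458 0.268 0.247] F [-0.   0.8 -0.4] g 57.7 t 6.65
[ [0.017, 0.0574, 0.0121] , [-0.0036, 0.0085, -0.0004] ] n>=2.6 tcp [0.463 0.261 0.25 ]
```

View pics/s3.png

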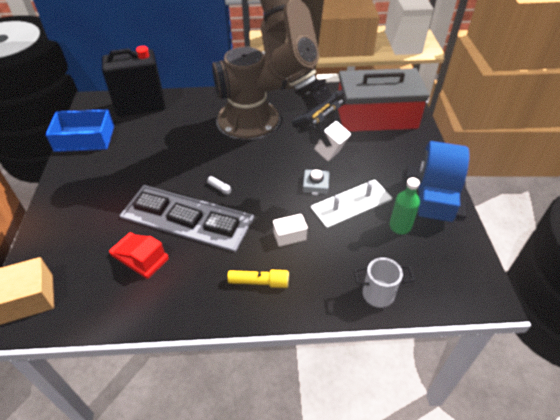

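```bash
python3 - <<'E'
from t import *
y=40
r=frame(yawv(y)*np.cos(np.pi/6)-Z*.5,np.cross(Z,yawv(y)))
rows((np.array([.464,.3945,.20]),r))
E
```

```text
q [0.23 0.17 2.18 1.07 0.39 0.03] tcp [0.457 0.268 0.247] F [ 0.4 -1.  -1.4] g 58.0 t 6.75
[ [0.0169, 0.0577, 0.0122] , [0.1136, -0.0809, -0.0546] ] n>=3.0 tcp [0.477 0.405 0.19 ]
```

```bash
python3 -m crank '[[[0.017,0.0577,0.0122],[0.1136,-0.081,-0.0546],-1],[[0.017,0.0577,0.0122],[0.1136,-0.081,-0.0546],-1],[[0.017,0.0577,0.0122],[0.1136,-0.081,-0.0546],-1],[[0.017,0.0577,0.0122],[0.1136,-0.081,-0.0546],-1],[[0.017,0.0577,0.0122],[0.1136,-0.081,-0.0546],-1],[[0.017,0.0577,0.0122],[0.1136,-0.081,-0.0546],-1],[[0.017,0.0577,0.0122],[0.1136,-0.081,-0.0546],-1],[[0.017,0.0577,0.0122],[0.1136,-0.081,-0.0546],-1]]'; python3 - <<'E'
from t import *
y=40
r=frame(yawv(y)*np.cos(np.pi/6)-Z*.5,np.cross(Z,yawv(y)))
rows((np.array([.464,.3945,.165]),r),(np.array([.464,.3945,.079]),r))
im=snap("top","t4"); snap("scene","s4")
for n in("peg1",):
  for c in("top","scene"):
    for d in bot.spot_point(c,n): print(c,d["score"],w(c,d["centre"]))
E
```

```text
time: 7.55
position: [0.4746, 0.4065, 0.1971]
orientation: [0.085, 0.902, 0.344, -0.247]
force: [0.3, 0.6, -0.7]
grip_width: 0.611
q [ 0.52  0.45  2.27  2.83  0.63 -1.4 ] tcp [0.475 0.407 0.197] F [ 0.3  0.6 -0.7] g 58.0 t 7.55
[ [-0.0001, 0.001, 0.005] , [0.0215, 0.0031, 0.0356] ] n>=0.8 tcp [0.477 0.405 0.156]
[ [-0.0001, 0.001, 0.005] , [0.0649, 0.0045, 0.1098] ] n>=1.7 tcp [0.477 0.405 0.07 ]
top 0.95 [0.51942951 0.2751468  0.00879243]
top 0.57 [0.4641649  0.39526788 0.00731923]
scene 0.87 [0.51862908 0.27797334 0.01025289]
scene 0.64 [0.46386481 0.39706072 0.0109256 ]
scene 0.49 [ 0.59622078  0.47808221 -0.00396815]
```

View pics/s4.png

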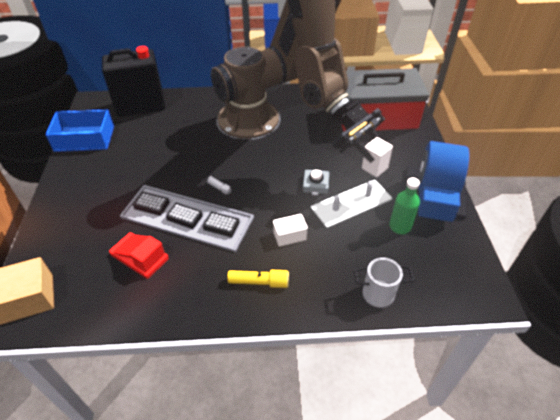

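View pics/t4.png

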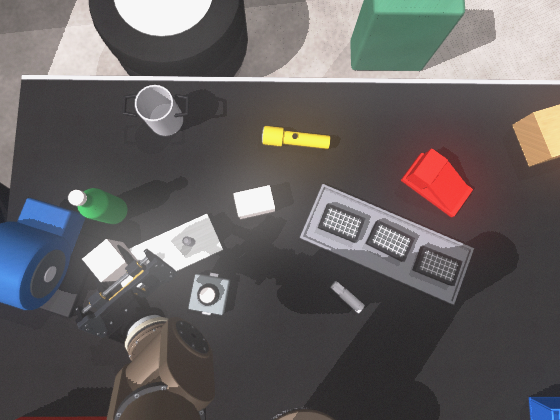

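```bash
python3 -m crank '[[[0,0.001,0.005],[0.0215,0.003,0.0356],-1],[[0,0.001,0.005],[0.0215,0.003,0.0356],-1],[[0,0.001,0.005],[0.04,0.0037,0.067],-1],[[0,0.001,0.005],[0.0645,0.0045,0.109],-1],[[0,0.001,0.005],[0.0645,0.0045,0.109],-1],[[0,0.001,0.005],[0.0645,0.0045,0.109],-1],[[0,0.001,0.005],[0.0645,0.0045,0.109],-1]]'; python3 - <<'E'
from t import *
y=40
r=frame(yawv(y)*np.cos(np.pi/6)-Z*.5,np.cross(Z,yawv(y)))
rows((np.array([.464,.3945,.0765]),r))
im=snap("top","t5"); snap("scene","s5")
cv2.imwrite("pics/zs5.png",cv2.resize(cv2.imread("pics/s5.png")[130:250,290:450],None,fx=4,fy=4))
E
```

```text
time: 8.45
position: [0.4777, 0.4037, 0.076]
orientation: [0.088, 0.909, 0.33, -0.241]
force: [0.5, -0.4, -0.5]
grip_width: 0.609
q [ 0.53  0.76  2.33  2.97  0.99 -1.56] tcp [0.478 0.404 0.076] F [ 0.5 -0.4 -0.5] g 57.9 t 8.45
[ [0.0, -0.0008, -0.0002] , [0.0045, -0.0018, 0.0078] ] n>=0.2 tcp [0.477 0.405 0.067]
```

View pics/zs5.png

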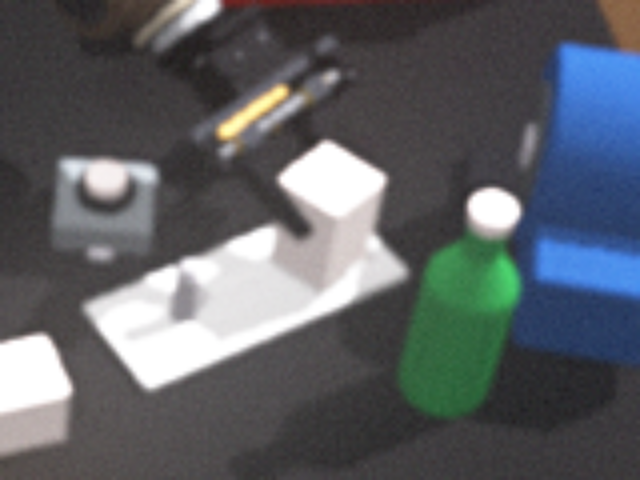

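```bash
python3 -m crank '[[[0,0,0],[0.0045,0,0.0075],-1],[[0,0,0],[0.0045,0,0.0075],-1],[[0,0,0],[0.0045,0,0.0075],-1]]';  python3 - <<'E'
from t import *
y=40
r=frame(yawv(y)*np.cos(np.pi/6)-Z*.5,np.cross(Z,yawv(y)))
rows((np.array([.464,.3945,.0765]),r))
E
```

```text
time: 8.85
position: [0.4773, 0.4033, 0.0635]
orientation: [0.089, 0.908, 0.329, -0.243]
force: [-0.6, -0.1, -1.2]
grip_width: 0.609
q [ 0.54  0.79  2.33  2.98  1.02 -1.57] tcp [0.477 0.403 0.063] F [-0.6 -0.1 -1.2] g 57.8 t 8.85
[ [0.0001, -0.0002, -0.0004] , [-0.0013, -0.0018, -0.0034] ] n>=0.1 tcp [0.477 0.405 0.067]
```

```bash
python3 -m crank '[[[0,0,0],[0,0,0],0.7],[[0,0,0],[0,0,0],0.7],[[0,0,0],[0,0,0],0.7],[[0,0,0],[0,0,0],0.7],[[0,0,0],[-0.08,0,0],0.7],[[0,0,0],[-0.15,0,0],0.7],[[0,0,0],[-0.15,0,0],0.7],[[0,0,0],[-0.15,0,0],0.7],[[0,0,0],[-0.15,0,0],0.7]]';  python3 - <<'E'
from t import *
rows((np.array([.464,.3945,.0765]),tool()[1]))
im=snap("top","t6"); snap("scene","s6")
cv2.imwrite("pics/zs6.png",np.hstack([cv2.resize(cv2.imread("pics/s6.png")[130:250,290:450],None,fx=2.5,fy=2.5),cv2.resize(cv2.imread("pics/t6.png")[180:300,90:250],None,fx=2.5,fy=2.5)]))
for c in("top","scene"):
    for d in bot.spot_point(c,"beaker1_c"): print(c,d["score"],w(c,d["centre"]))
E
```

```text
time: 9.75
position: [0.3778, 0.3198, 0.1386]
orientation: [0.089, 0.908, 0.329, -0.242]
force: [0.3, 1.4, -0.6]
grip_width: 0.849
q [ 0.45  0.61  2.63  2.91  1.15 -1.6 ] tcp [0.378 0.32  0.139] F [ 0.3  1.4 -0.6] g 80.6 t 9.75
[ [0.0, 0.0, 0.0] , [0.1488, -0.0023, -0.003] ] n>=3.0 tcp [0.477 0.405 0.067]
top 0.81 [0.61922535 0.11913474 0.03229598]
scene 0.66 [0.61691625 0.11819053 0.03165997]
scene 0.3 [0.47335099 0.40149761 0.05425095]
```

View pics/zs6.png

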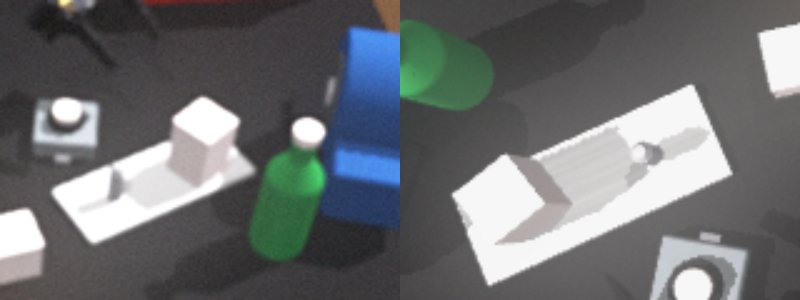

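```bash
python3 - <<'E'
from t import *
m=-yawv(103.1); c=np.array([.6165,.1200,.030])
g=c-m*0.02; r=tilt(m,30)
rows((np.array([.45,.25,.27]),tool()[1]),(g-0.14*r.as_matrix()[:,0]+[0,0,.04],r))
E
```

```text
q [ 0.45  0.61  2.63  2.91  1.15 -1.6 ] tcp [0.378 0.321 0.138] F [ 1.   0.  -0.3] g 80.6 t 9.95
[ [0.0, 0.0, 0.0] , [-0.0385, 0.1004, -0.1195] ] n>=3.2 tcp [0.463 0.261 0.261]
[ [-0.1865, -0.222, -0.0504] , [0.0601, 0.2349, -0.0771] ] n>=12.3 tcp [0.598 0.198 0.175]
```

```bash
python3 -m crank '[[[0,0,0],[-0.0385,0.1,-0.12],0.7],[[0,0,0],[-0.0385,0.1,-0.12],0.7],[[0,0,0],[-0.0385,0.1,-0.12],0.7],[[0,0,0],[-0.0385,0.1,-0.12],1],[[-0.09,-0.11,-0.025],[-0.0385,0.12,-0.12],1],[[-0.09,-0.11,-0.025],[-0.0385,0.12,-0.12],1],[[-0.09,-0.11,-0.025],[-0.0385,0.12,-0.12],1],[[-0.09,-0.11,-0.025],[-0.0385,0.12,-0.12],1],[[-0.1865,-0.222,-0.05],[0.04,0.2,-0.1],1],[[-0.1865,-0.222,-0.05],[0.04,0.2,-0.1],1]]'; python3 - <<'E'
from t import *
m=-yawv(103.1); c=np.array([.6165,.1200,.030])
g=c-m*0.02; r=tilt(m,30)
rows((g-0.14*r.as_matrix()[:,0]+[0,0,.04],r))
E
```

```text
time: 10.95
position: [0.5288, 0.2353, 0.2286]
orientation: [0.283, 0.792, 0.398, -0.366]
force: [-0.0, 0.3, 0.8]
grip_width: 1.002
q [ 0.13  0.28  2.05  0.94  0.47 -0.15] tcp [0.529 0.235 0.229] F [-0.   0.3  0.8] g 95.2 t 10.95
[ [-0.1293, -0.1615, -0.0309] , [0.0565, 0.069, 0.0334] ] n>=8.8 tcp [0.598 0.198 0.175]
```

```bash
python3 -m crank '[[[-0.1293,-0.1615,-0.031],[0.0565,0.069,0.0334],1],[[-0.1293,-0.1615,-0.031],[0.0565,0.069,0.0334],1],[[-0.1293,-0.1615,-0.031],[0.0565,0.069,0.0334],1],[[-0.1293,-0.1615,-0.031],[0.0565,0.069,0.0334],1],[[-0.1293,-0.1615,-0.031],[0.0565,0.069,0.0334],1],[[-0.1293,-0.1615,-0.031],[0.0565,0.069,0.0334],1],[[-0.1293,-0.1615,-0.031],[0.0565,0.069,0.0334],1],[[-0.1293,-0.1615,-0.031],[0.0565,0.069,0.0334],1],[[-0.1293,-0.1615,-0.031],[0.0565,0.069,0.0334],1],[[-0.1293,-0.1615,-0.031],[0.0565,0.069,0.0334],1]]'; python3 - <<'E'
from t import *
m=-yawv(103.1); c=np.array([.6165,.1200,.030])
g=c-m*0.02; r=tilt(m,30)
rows((g-0.14*r.as_matrix()[:,0]+[0,0,.04],r))
im=snap("top","t7"); snap("scene","s7")
for o in scan(im)[:4]: print(o)
E
```

```text
time: 11.95
position: [0.5968, 0.2005, 0.1727]
orientation: [0.678, 0.31, 0.393, -0.539]
force: [-0.3, -1.6, -0.7]
grip_width: 0.999
q [ 0.43  0.62  1.55 -0.56  1.15  0.48] tcp [0.597 0.2   0.173] F [-0.3 -1.6 -0.7] g 94.9 t 11.95
[ [0.0006, -0.0002, 0.0004] , [-0.0006, 0.0009, 0.0031] ] n>=0.1 tcp [0.598 0.198 0.175]
('white', array([0.39187326, 0.22557471]), (82.9, 77.2), -9.5, 1090.0)
('white', array([0.49331976, 0.27689175]), (155.3, 60.3), -64.8, 897.0)
('white', array([ 0.53182538, -0.07748838]), (141.8, 57.5), 66.0, 482.5)
('white', array([0.61335571, 0.12117549]), (89.6, 65.2), -76.8, 893.5)
```

View pics/t7.png

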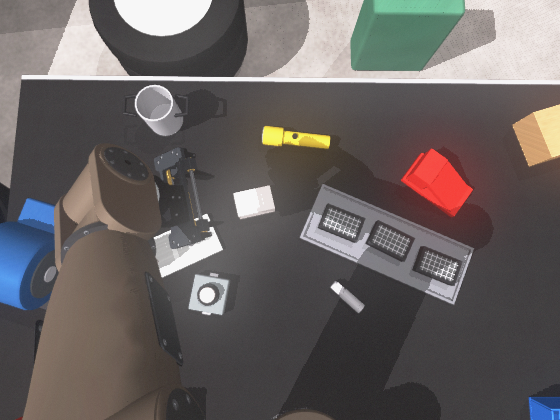

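View pics/s7.png

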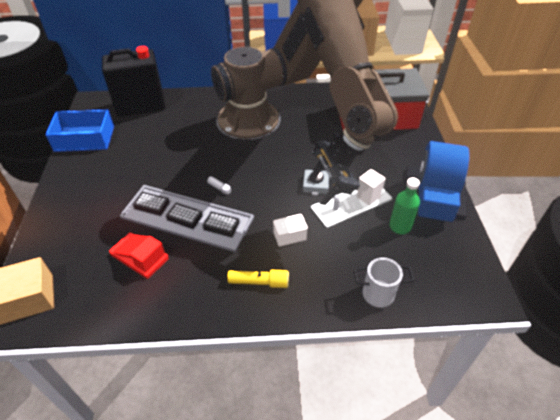

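```bash
python3 - <<'E'
from t import *
m=-yawv(103.1); c=np.array([.6160,.1212,.030])
g=c-m*0.02; r=tilt(m,30)
rows((g-0.06*r.as_matrix()[:,0],r),(g,r))
E
```

```text
q [ 0.43  0.61  1.56 -0.56  1.15  0.48] tcp [0.597 0.2   0.173] F [-0.7 -0.5  0.2] g 95.0 t 12.05
[ [-0.0001, -0.0009, 0.0003] , [0.1135, 0.0012, -0.0183] ] n>=2.3 tcp [0.607 0.161 0.066]
[ [-0.0001, -0.0009, 0.0003] , [0.1735, 0.0013, -0.018] ] n>=1.2 tcp [0.614 0.131 0.014]
```

```bash
python3 -m crank '[[[0,-0.0009,0.0003],[0.1135,0.0012,-0.018],1],[[0,-0.0009,0.0003],[0.1135,0.0012,-0.018],1],[[0,-0.0009,0.0003],[0.1135,0.0012,-0.018],1],[[0,-0.0009,0.0003],[0.1735,0.0012,-0.018],1],[[0,-0.0009,0.0003],[0.1735,0.0012,-0.018],1],[[0,-0.0009,0.0003],[0.1735,0.0012,-0.018],-1],[[0,-0.0009,0.0003],[0.1735,0.0012,-0.018],-1],[[0,-0.0009,0.0003],[0.1735,0.0012,-0.018],-1],[[0,-0.0009,0.0003],[0.1735,0.0012,-0.018],-1],[[0,-0.0009,0.0003],[0.1735,0.0012,-0.018],-1]]'; python3 - <<'E'
from t import *
p,r0=tool(); g=p-0.019*r0.as_matrix()[:,0]
print(g)
R2=frame(*( (lambda Q:(Q[:,0],Q[:,1]))((R.from_rotvec(np.deg2rad(30)*np.cross(yawv(-76.9),-Z))*r0).as_matrix())))
rows((g+[0,0,.16],r0),(np.array(g)+[-.05,0,.19],R2))
E
```

```text
time: 13.05
position: [0.6142, 0.1308, 0.016]
orientation: [0.679, 0.312, 0.39, -0.539]
force: [0.4, -0.3, -0.4]
grip_width: 0.634
[0.61198299 0.14008733 0.0324862 ]
q [ 0.32  0.8   1.69 -0.73  0.85  0.64] tcp [0.614 0.131 0.016] F [ 0.4 -0.3 -0.4] g 60.2 t 13.05
[ [0.0, 0.0, 0.0] , [-0.1385, 0.0004, 0.0802] ] n>=3.2 tcp [0.614 0.131 0.176]
[ [0.0002, 0.0833, -0.0002] , [-0.1727, -0.0482, 0.076] ] n>=3.5 tcp [0.562 0.14  0.203]
```

```bash
python3 -m crank '[[[0,0,0],[-0.1385,0,0.08],-1],[[0,0,0],[-0.1385,0,0.08],-1],[[0,0,0],[-0.1385,0,0.08],-1],[[0,0,0],[-0.1385,0,0.08],-1],[[0,0.0833,0],[-0.173,-0.048,0.076],-1],[[0,0.0833,0],[-0.173,-0.048,0.076],-1],[[0,0.0833,0],[-0.173,-0.048,0.076],-1],[[0,0.0833,0],[-0.173,-0.048,0.076],-1],[[0,0.0833,0],[-0.173,-0.048,0.076],-1],[[0,0.0833,0],[-0.173,-0.048,0.076],-1]]'; python3 - <<'E'
from t import *
rows((np.array([.45,.25,.26]),tool()[1]))
snap("top","t8"); snap("scene","s8")
cv2.imwrite("pics/z8.png",np.hstack([cv2.resize(cv2.imread("pics/s8.png")[110:230,220:380],None,fx=2.5,fy=2.5),cv2.resize(cv2.imread("pics/t8.png")[170:290,170:330],None,fx=2.5,fy=2.5)]))
E
```

```text
time: 14.05
position: [0.562, 0.1394, 0.2024]
orientation: [0.554, 0.44, 0.552, -0.441]
force: [-0.3, -0.2, 0.0]
grip_width: 0.608
q [ 0.13  0.44  1.69 -0.    1.01 -0.09] tcp [0.562 0.139 0.202] F [-0.3 -0.2  0. ] g 57.8 t 14.05
[ [0.0, 0.0, 0.0] , [-0.0392, -0.0843, -0.1327] ] n>=3.2 tcp [0.45  0.25  0.241]
```

View pics/z8.png

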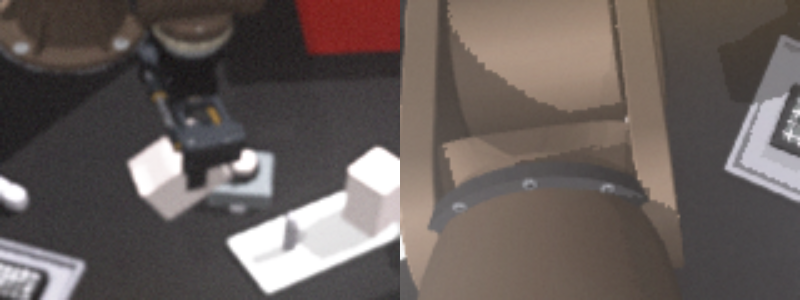

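```bash
python3 -c "
import cv2
a=cv2.imread('pics/s8.png')[155:205,262:328];cv2.imwrite('pics/z9.png',cv2.resize(a,None,fx=11,fy=11,interpolation=cv2.INTER_CUBIC))"
```

```text
(no output)
```

View pics/z9.png

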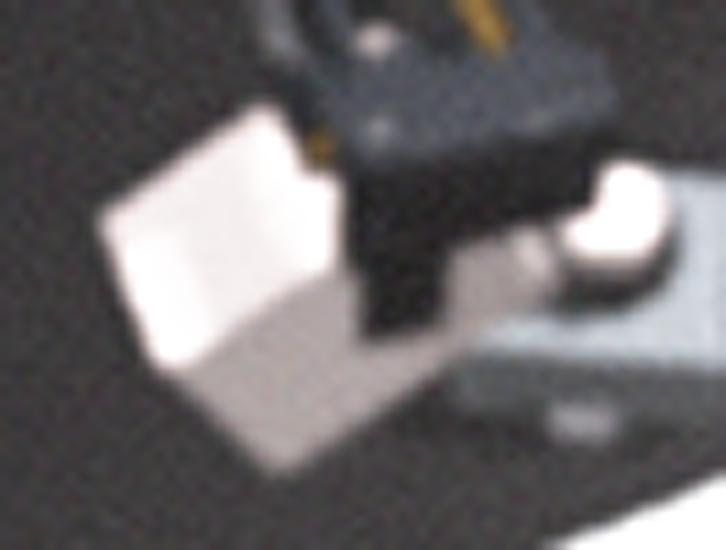

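```bash
python3 - <<'E'
from t import *
y=40
r=frame(yawv(y)*np.cos(np.pi/6)-Z*.5,np.cross(Z,yawv(y)))
rows((np.array([.50,.22,.26]),r))
rows((np.array([.50,.22,.26]),r),flip=0)
rows((np.array([.50,.22,.26]),r),flip=1)
E
```

```text
q [ 0.13  0.44  1.69 -0.    1.01 -0.09] tcp [0.562 0.14  0.202] F [-1.3  0.1 -1.3] g 57.9 t 14.15
[ [0.1585, 0.1494, 0.0911] , [-0.0485, -0.0276, -0.0989] ] n>=9.9 tcp [0.513 0.231 0.25 ]
q [ 0.13  0.44  1.69 -0.    1.01 -0.09] tcp [0.562 0.14  0.202] F [-1.3  0.1 -1.3] g 57.9 t 14.15
[ [-0.2897, -0.1024, 0.1679] , [-0.0485, -0.0276, -0.0989] ] n>=14.7 tcp [0.513 0.231 0.25 ]
q [ 0.13  0.44  1.69 -0.    1.01 -0.09] tcp [0.562 0.14  0.202] F [-1.3  0.1 -1.3] g 57.9 t 14.15
[ [0.1585, 0.1494, 0.0911] , [-0.0485, -0.0276, -0.0989] ] n>=9.9 tcp [0.513 0.231 0.25 ]
```

```bash
python3 - <<'E'
from t import *
# m in tool frame: rotated 30 deg from horizontal m, now pointing down 30
m=yawv(-76.9)*np.cos(np.pi/6)-Z*.5
p,r=tool(); mt=r.inv().apply(m); print(mt.round(2))
y=40
q=frame(yawv(y)*np.cos(np.pi/6)-Z*.5,np.cross(Z,yawv(y)))
for f in(0,np.pi): print((q*R.from_rotvec([f,0,0])).apply(mt).round(2))
E
```

```text
[0.5  0.   0.86]
[0.66 0.56 0.5 ]
[ 0.  0. -1.]
```

```bash
python3 -m crank '[[[0.1585,0.1494,0.0911],[-0.0485,-0.0276,-0.1],-1],[[0.1585,0.1494,0.0911],[-0.0485,-0.0276,-0.1],-1],[[0.1585,0.1494,0.0911],[-0.0485,-0.0276,-0.1],-1],[[0.1585,0.1494,0.0911],[-0.0485,-0.0276,-0.1],-1],[[0.1585,0.1494,0.0911],[-0.0485,-0.0276,-0.1],-1],[[0.1585,0.1494,0.0911],[-0.0485,-0.0276,-0.1],-1],[[0.1585,0.1494,0.0911],[-0.0485,-0.0276,-0.1],-1],[[0.1585,0.1494,0.0911],[-0.0485,-0.0276,-0.1],-1],[[0.1585,0.1494,0.0911],[-0.0485,-0.0276,-0.1],-1],[[0.1585,0.1494,0.0911],[-0.0485,-0.0276,-0.1],-1]]'; python3 - <<'E'
from t import *
y=40
r=frame(yawv(y)*np.cos(np.pi/6)-Z*.5,np.cross(Z,yawv(y)))
rows((np.array([.50,.22,.26]),r))
snap("top","t10"); snap("scene","s10")
cv2.imwrite("pics/z10.png",np.hstack([cv2.resize(cv2.imread("pics/s10.png")[110:230,270:430],None,fx=2.5,fy=2.5),cv2.resize(cv2.imread("pics/t10.png")[170:290,130:290],None,fx=2.5,fy=2.5)]))
E
```

```text
time: 15.15
position: [0.5113, 0.234, 0.2509]
orientation: [0.142, 0.877, 0.371, -0.271]
force: [0.3, 1.7, -1.2]
grip_width: 0.606
q [ 0.03  0.25  2.25  1.81  0.61 -0.84] tcp [0.511 0.234 0.251] F [ 0.3  1.7 -1.2] g 57.5 t 15.15
[ [0.0166, 0.015, 0.0117] , [-0.001, 0.0032, 0.0014] ] n>=1.1 tcp [0.513 0.231 0.25 ]
```

View pics/z10.png

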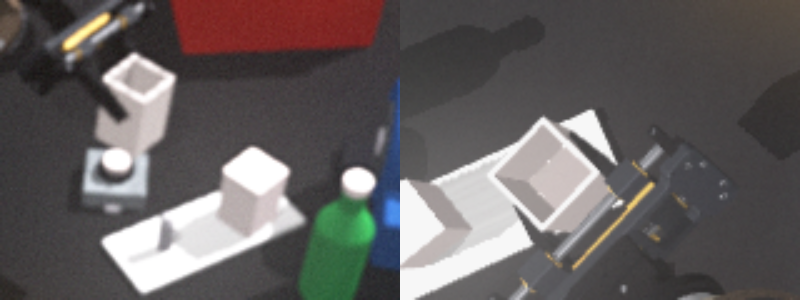

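```bash
python3 - <<'E'
from t import *
ct=np.array([.5,0,.866]); u=yawv(65.6)
r=tilt(u,30)
for f in(0,1):
  print(f,(r*R.from_rotvec([f*np.pi,0,0])).apply(ct).round(2))
  rows((np.array([.45,.07,.2]),r),(np.array([.445,.06,.034]),r),flip=f)
E
```

```text
0 [ 0.41  0.91 -0.  ]
q [ 0.03  0.25  2.25  1.8   0.61 -0.83] tcp [0.51  0.234 0.25 ] F [-0.8  0.  -1.1] g 57.9 t 15.25
[ [0.4525, -0.059, 0.0955] , [-0.083, 0.0621, 0.1449] ] n>=19.5 tcp [0.454 0.079 0.184]
[ [0.4525, -0.059, 0.0955] , [0.0052, 0.0578, 0.2859] ] n>=3.3 tcp [0.449 0.069 0.018]
1 [-0.21 -0.46 -0.87]
q [ 0.03  0.25  2.25  1.8   0.61 -0.83] tcp [0.51  0.234 0.25 ] F [-0.8  0.  -1.1] g 57.9 t 15.25
[ [-0.0341, -0.0656, -0.0406] , [-0.083, 0.0621, 0.1449] ] n>=3.6 tcp [0.454 0.079 0.184]
[ [-0.0341, -0.0656, -0.0406] , [0.0052, 0.0578, 0.2859] ] n>=3.3 tcp [0.449 0.069 0.018]
```

```bash
cat > kin.py <<'E'
import numpy as np,json
from scipy.optimize import least_squares
from scipy.spatial.transform import Rotation as R
def rot(ax,q): return R.from_rotvec(np.array(ax)*q)
def fk(q,P):
    d1,a1,a2,a3,d4,d6,o2=P[:7]
    r=rot([0,0,1],q[0]); p=r.apply([a1,0,d1])
    r=r*rot([0,1,0],q[1]); p=p+r.apply([0,0,a2])
    r=r*rot([0,1,0],q[2]); p=p+r.apply([a3,0,d4])   # forearm along local z
    r=r*rot([0,0,1],S4*q[3]); r=r*rot([0,1,0],q[4]); p=p+r.apply([0,0,d6])
    r=r*rot([0,0,1],S6*q[5]); return p,r
S4=1;S6=1
def load(): return [json.loads(l) for l in open("log.txt")]
def fit():
    global S4,S6
    D=load(); best=None
    for s4 in(1,-1):
      for s6 in(1,-1):
        S4,S6=s4,s6
        def res(x):
            e=[]; T=R.from_rotvec(x[7:10])
            for q,p,o in D:
                pp,r=fk(q,x); ro=R.from_quat([o[1],o[2],o[3],o[0]])
                e+=list(pp-p); e+=list(((r*T).inv()*ro).as_rotvec()*.3)
            return e
        for x0 in([.3,0,.4,0,.4,.25,0,0,-1.57,0],[.3,.1,.4,0,.4,.25,0,1.2,-1.2,1.2],[.3,.1,.4,0,.4,.25,0,0,-2.2,2.2]):
            s=least_squares(res,x0)
            if best is None or s.cost<best[0]: best=(s.cost,s4,s6,s.x,np.sqrt(np.mean(s.fun**2)))
    S4,S6=best[1],best[2]; return best
if __name__=="__main__":
    b=fit(); print(b); json.dump([b[1],b[2],list(b[3])],open("kin.json","w"))
E
python3 kin.py
```

```text
(np.float64(0.060648457776887), 1, 1, array([ 1.89781212e-01,  9.06873008e-03,  5.79527616e-01,  4.14193919e-02,
        4.02220021e-01,  2.64148523e-01,  2.39748448e+01,  1.20919958e+00,
       -1.20919958e+00,  1.20919958e+00]), np.float64(0.026870159093776227))
```

```bash
cat > kin.py <<'E'
import numpy as np,json,os
from scipy.optimize import least_squares
from scipy.spatial.transform import Rotation as R
def rot(ax,q): return R.from_rotvec(np.array(ax)*q)
TT=R.from_rotvec([1.20919958,-1.20919958,1.20919958])
def fk(q,P):
    p=np.array([0,0,P[0]]); r=rot([0,0,1],q[0]); p=p+r.apply([P[1],P[15],0])
    r=r*rot([0,1,0],q[1]); p=p+r.apply([P[2],P[3],P[4]])
    r=r*rot([0,1,0],q[2]); p=p+r.apply([P[5],P[6],P[7]])
    r=r*rot([0,0,1],q[3]); p=p+r.apply([P[8],P[9],0])
    r=r*rot([0,1,0],q[4]); p=p+r.apply([P[10],P[11],P[12]])
    r=r*rot([0,0,1],q[5]); p=p+r.apply([P[13],P[14],0]); return p,r*TT
def load(): return [json.loads(l) for l in open("log.txt")]
def fit():
    D=load()
    def res(x):
        e=[]
        for q,p,o in D:
            e+=list(fk(q,x)[0]-p)
        return np.r_[e,1e-3*x]
    s=least_squares(res,np.r_[.2,0,0,0,.5,0,0,.4,0,0,0,0,.26,0,0,0]); 
    e=[np.linalg.norm(( R.from_quat([o[1],o[2],o[3],o[0]]).inv()*fk(q,s.x)[1]).as_rotvec()) for q,p,o in D]
    print("rot max",max(e),"pos",np.round(s.x,3),np.abs(s.fun[:-16]).max())
    return s.x
LO=np.array([-3.1,-.84,.05,-1.13,.06,-2.69]);HI=np.array([3.1,2.19,2.79,4.28,2.93,2.69])
def ik(pos,rt,q0,P):
    def f(q):
        p,r=fk(q,P); return np.r_[(p-pos),.3*(r.inv()*rt).as_rotvec()]
    s=least_squares(f,np.clip(q0,LO+.01,HI-.01),bounds=(LO,HI)); return s.x,np.linalg.norm(s.fun)
if __name__=="__main__":
    x=fit(); json.dump(list(x),open("kin.json","w"))
E
python3 kin.py
```

```text
rot max 6.657751985527772e-09 pos [ 0.197  0.     0.     0.022  0.587  0.043  0.022  0.411  0.    -0.
 -0.    -0.     0.272 -0.    -0.     0.022] 4.704521278653395e-07
```

```bash
cat > sim.py <<'E'
from t import *
import kin
from scipy.spatial.transform import Slerp
P=np.array(json.load(open("kin.json")))
def path(q,tg,n=None):
    """tg list of (gp,rot exact). returns q_end, worst err, min limit margin, min j5"""
    p,r=kin.fk(q,P); err=0;mar=9
    for gp,rt in tg:
        tcp=np.array(gp)+.019*rt.as_matrix()[:,0]
        k=int(max(3,(r.inv()*rt).magnitude()/.12,np.linalg.norm(tcp-p)/.04)); S=Slerp([0,1],R.concatenate([r,rt]))
        for s in np.linspace(0,1,k+1)[1:]:
            q,e=kin.ik(p+(tcp-p)*s,S(s),q,P); err=max(err,e); mar=min(mar,(q-kin.LO).min(),(kin.HI-q).min())
        p,r=tcp,rt
    return q,err,mar
FL=R.from_rotvec([np.pi,0,0])
E
cat > s1.py <<'E'
from sim import *
q0=np.array(bot.get_obs()["joint_pos"])
ct=np.array([.5,0,.866])
L=np.array([.56,.10])
for ud in(-140,-110,-77,-50,-20,10):
    u=yawv(ud); r=tilt(u,30); r=r if r.apply(ct)@u>.9 else r*FL
    g1=np.r_[L,.0]-.02*u+[0,0,.035]
    q1,e1,m1=path(q0,[(g1+[0,0,.18],r),(g1,r)])
    print(ud,"lay",q1.round(2),round(e1,4),round(m1,2))
    if e1>.01: continue
    rg=tilt(-u,30); d0=rg.as_matrix()[:,0]; gg=np.r_[L,.03]+.02*u
    for f in(0,1):
        rr=rg*FL if f else rg
        q2,e2,m2=path(q1,[(g1+[0,0,.15],r),(gg+[0,0,.15],rr),(gg,rr)])
        ctt=rr.inv().apply(-u) # mouth
        for yd in(-10,15,28,40,60):
            y=yawv(yd); rp=frame(y*np.cos(np.pi/6)-Z*.5,np.cross(Z,y)); rp=rp if rp.apply(ctt)[2]<-.9 else rp*FL
            pg=np.array([.519,.2755,.0]); 
            q3,e3,m3=path(q2,[(gg+[0,0,.18],rr),(pg+[0,0,.25],rp),(pg+[0,0,.077],rp)])
            if max(e2,e3)<.02: print("   f",f,"regrasp",q2.round(2),round(e2,4),round(m2,2),"yd",yd,q3.round(2),round(e3,4),round(m3,2))
E
python3 s1.py
```

```text
-140 lay [ 0.19  0.86  1.52 -0.26  1.24  1.21] 0.0 0.43
   f 1 regrasp [-0.13  0.67  2.18  1.77  0.39 -0.97] 0.0 0.32 yd 60 [0.05 0.77 2.26 2.08 0.99 1.68] 0.0 0.32
-110 lay [ 0.27  0.81  1.65 -0.49  1.06  0.94] 0.0 0.44
   f 0 regrasp [-0.2   0.71  2.02  1.05  0.61  2.34] 0.0099 0.0 yd 28 [ 0.31  0.78  2.38  2.96  1.06 -1.57] 0.0199 0.0
   f 0 regrasp [-0.2   0.71  2.02  1.05  0.61  2.34] 0.0099 0.0 yd 40 [ 0.19  0.78  2.36  2.63  1.04 -1.57] 0.0199 0.0
   f 0 regrasp [-0.2   0.71  2.02  1.05  0.61  2.34] 0.0099 0.0 yd 60 [ 0.05  0.77  2.26  2.08  0.99 -1.46] 0.0199 0.0
-77 lay [ 0.32  0.75  1.85 -0.79  0.77  0.73] 0.0 0.34
-50 lay [ 0.3   0.7   2.   -1.13  0.53  0.63] 0.0063 0.0
   f 0 regrasp [-0.12  0.82  1.65  0.39  1.1   2.07] 0.0 0.14 yd 28 [ 0.31  0.78  2.38  2.96  1.06 -1.57] 0.0 0.08
   f 0 regrasp [-0.12  0.82  1.65  0.39  1.1   2.07] 0.0 0.14 yd 40 [ 0.19  0.78  2.36  2.63  1.04 -1.57] 0.0 0.26
   f 0 regrasp [-0.12  0.82  1.65  0.39  1.1   2.07] 0.0 0.14 yd 60 [ 0.05  0.77  2.26  2.08  0.99 -1.46] 0.0 0.49
-20 lay [ 0.18  0.62  2.07 -1.13  0.24  0.04] 0.0413 0.0
10 lay [ 0.04  0.6   2.12  1.    0.06 -2.69] 0.0448 0.0
```

```bash
sed -i 's/for ud in(.*):/for ud in(-70,-65,-60,-55):/; s/for yd in(.*):/for yd in(40,50,60):/' s1.py; sed -i 's/^L=.*/import sys\nL=np.array(eval(sys.argv[1]))/' s1.py; python3 s1.py "[.56,.10]"; echo; python3 s1.py "[.56,.0]"; echo;python3 s1.py "[.62,.12]"
```

```text
-70 lay [ 0.32  0.73  1.89 -0.88  0.71  0.71] 0.0 0.25
   f 0 regrasp [-0.17  0.78  1.77  0.56  0.95  2.21] 0.0 0.31 yd 40 [ 0.19  0.78  2.36  2.63  1.04 -1.57] 0.0 0.24
   f 0 regrasp [-0.17  0.78  1.77  0.56  0.95  2.21] 0.0 0.31 yd 50 [ 0.11  0.77  2.32  2.36  1.01 -1.53] 0.0 0.28
   f 0 regrasp [-0.17  0.78  1.77  0.56  0.95  2.21] 0.0 0.31 yd 60 [ 0.05  0.77  2.26  2.08  0.99 -1.46] 0.0 0.28
-65 lay [ 0.32  0.72  1.92 -0.95  0.66  0.69] 0.0 0.18
   f 0 regrasp [-0.16  0.79  1.74  0.52  0.99  2.18] 0.0 0.28 yd 40 [ 0.19  0.78  2.36  2.63  1.04 -1.57] 0.0 0.25
   f 0 regrasp [-0.16  0.79  1.74  0.52  0.99  2.18] 0.0 0.28 yd 50 [ 0.11  0.77  2.32  2.36  1.01 -1.53] 0.0 0.33
   f 0 regrasp [-0.16  0.79  1.74  0.52  0.99  2.18] 0.0 0.28 yd 60 [ 0.05  0.77  2.26  2.08  0.99 -1.46] 0.0 0.33
-60 lay [ 0.31  0.72  1.96 -1.02  0.61  0.69] 0.0 0.11
   f 0 regrasp [-0.15  0.8   1.71  0.47  1.03  2.14] 0.0 0.23 yd 40 [ 0.19  0.78  2.36  2.63  1.04 -1.57] 0.0 0.25
   f 0 regrasp [-0.15  0.8   1.71  0.47  1.03  2.14] 0.0 0.23 yd 50 [ 0.11  0.77  2.32  2.36  1.01 -1.53] 0.0 0.39
   f 0 regrasp 
[... 2654 characters left out ...]
2  2.23] 0.0 0.32 yd 40 [ 0.19  0.78  2.36  2.63  1.04 -1.57] 0.0 0.25
   f 0 regrasp [-0.11  0.86  1.54  0.47  1.12  2.23] 0.0 0.32 yd 50 [ 0.11  0.77  2.32  2.36  1.01 -1.53] 0.0 0.32
   f 0 regrasp [-0.11  0.86  1.54  0.47  1.12  2.23] 0.0 0.32 yd 60 [ 0.05  0.77  2.26  2.08  0.99 -1.46] 0.0 0.32
-55 lay [ 0.31  0.75  1.83 -0.96  0.62  0.51] 0.0 0.17
   f 0 regrasp [-0.09  0.87  1.51  0.43  1.16  2.18] 0.0 0.27 yd 40 [ 0.19  0.78  2.36  2.63  1.04 -1.57] 0.0 0.25
   f 0 regrasp [-0.09  0.87  1.51  0.43  1.16  2.18] 0.0 0.27 yd 50 [ 0.11  0.77  2.32  2.36  1.01 -1.53] 0.0 0.38
   f 0 regrasp [-0.09  0.87  1.51  0.43  1.16  2.18] 0.0 0.27 yd 60 [ 0.05  0.77  2.26  2.08  0.99 -1.46] 0.0 0.38
```

```bash
python3 - <<'E'
from sim import *
ct=np.array([.5,0,.866]); u=yawv(-65); L=np.array([.58,.10])
r=tilt(u,30); f=0 if r.apply(ct)@u>.9 else 1
g1=np.r_[L,.035]-.02*u
rows((g1+[0,0,.17],r),(g1,r),flip=f)
E
```

```text
q [ 0.03  0.25  2.25  1.8   0.61 -0.83] tcp [0.51  0.234 0.25 ] F [-0.8  0.  -1.1] g 57.9 t 15.25
[ [-0.1988, -0.1996, -0.0497] , [0.0017, 0.1299, 0.0816] ] n>=12.0 tcp [0.576 0.11  0.189]
[ [-0.1988, -0.1996, -0.0497] , [0.1009, 0.1222, 0.2195] ] n>=3.4 tcp [0.576 0.11  0.019]
```

```bash
python3 -m crank '[[[-0.199,-0.1996,-0.05],[0.002,0.13,0.082],-1],[[-0.199,-0.1996,-0.05],[0.002,0.13,0.082],-1],[[-0.199,-0.1996,-0.05],[0.002,0.13,0.082],-1],[[-0.199,-0.1996,-0.05],[0.002,0.13,0.082],-1],[[-0.199,-0.1996,-0.05],[0.002,0.13,0.082],-1],[[-0.199,-0.1996,-0.05],[0.002,0.13,0.082],-1],[[-0.199,-0.1996,-0.05],[0.002,0.13,0.082],-1],[[-0.199,-0.1996,-0.05],[0.002,0.13,0.082],-1],[[-0.199,-0.1996,-0.05],[0.002,0.13,0.082],-1],[[-0.199,-0.1996,-0.05],[0.002,0.13,0.082],-1]]';python3 - <<'E'
from sim import *
ct=np.array([.5,0,.866]); u=yawv(-65); L=np.array([.58,.10])
r=tilt(u,30); f=0 if r.apply(ct)@u>.9 else 1
g1=np.r_[L,.035]-.02*u
rows((g1+[0,0,.17],r),(g1,r),flip=f)
E
```

```text
time: 16.25
position: [0.58, 0.108, 0.1919]
orientation: [0.635, 0.45, 0.438, -0.449]
force: [-0.8, 0.3, -2.4]
grip_width: 0.608
q [ 0.17  0.42  1.8  -0.3   0.77  0.19] tcp [0.58  0.108 0.192] F [-0.8  0.3 -2.4] g 57.8 t 16.25
[ [-0.046, -0.0453, -0.0128] , [0.002, -0.0046, -0.0028] ] n>=2.8 tcp [0.576 0.11  0.189]
[ [-0.046, -0.0453, -0.0128] , [0.1654, -0.035, -0.0385] ] n>=3.4 tcp [0.576 0.11  0.019]
```

```bash
python3 -m crank '[[[-0.046,-0.0453,-0.0128],[0.002,-0.0046,-0.0028],-1],[[-0.046,-0.0453,-0.0128],[0.002,-0.0046,-0.0028],-1],[[-0.046,-0.0453,-0.0128],[0.002,-0.0046,-0.0028],-1],[[-0.046,-0.0453,-0.0128],[0.1,-0.023,-0.024],-1],[[-0.046,-0.0453,-0.0128],[0.1,-0.023,-0.024],-1],[[-0.046,-0.0453,-0.0128],[0.1654,-0.035,-0.0385],-1],[[-0.046,-0.0453,-0.0128],[0.1654,-0.035,-0.0385],-1],[[-0.046,-0.0453,-0.0128],[0.1654,-0.035,-0.0385],-1],[[-0.046,-0.0453,-0.0128],[0.1654,-0.035,-0.0385],-1]]';python3 - <<'E'
from sim import *
ct=np.array([.5,0,.866]); u=yawv(-65); L=np.array([.58,.10])
r=tilt(u,30); f=0 if r.apply(ct)@u>.9 else 1
g1=np.r_[L,.0335]-.02*u
rows((g1,r),(g1+[0,0,.15],r),flip=f)
E
```

```text
time: 17.15
position: [0.574, 0.1131, 0.0168]
orientation: [0.729, 0.272, 0.425, -0.464]
force: [0.4, 0.1, -0.2]
grip_width: 0.608
q [ 0.31  0.74  1.88 -0.91  0.67  0.64] tcp [0.574 0.113 0.017] F [ 0.4  0.1 -0.2] g 57.7 t 17.15
[ [-0.0002, -0.0016, -0.0003] , [0.0018, -0.0001, 0.0035] ] n>=0.1 tcp [0.576 0.11  0.017]
[ [-0.0002, -0.0016, -0.0003] , [-0.1289, 0.0003, 0.0772] ] n>=3.0 tcp [0.576 0.11  0.167]
```

```bash
python3 -m crank '[[[0,0,0],[0,0,0],1],[[0,0,0],[0,0,0],1],[[0,0,0],[0,0,0],1],[[0,0,0],[-0.05,0,0],1],[[0,0,0],[-0.1,0,0.03],1],[[0,0,0],[-0.18,0,0.08],1],[[0,0,0],[-0.18,0,0.08],1],[[0,0,0],[-0.18,0,0.08],1],[[0,0,0],[-0.18,0,0.08],1]]';python3 - <<'E'
from sim import *
im=snap("top","t11"); snap("scene","s11")
for o in scan(im)[:5]: print(o)
u=yawv(-65); L=np.array([.58,.10])
rg=tilt(-u,30); gg=np.r_[L,.03]+.02*u
rows((gg-0.15*rg.as_matrix()[:,0]+[0,0,.03],rg),flip=0)
E
```

```text
time: 18.05
position: [0.5648, 0.1287, 0.2143]
orientation: [0.727, 0.274, 0.425, -0.465]
force: [0.1, 0.8, -0.3]
grip_width: 1.001
('white', array([ 0.52753522, -0.1223462 ]), (229.2, 86.3), 65.9, 862.0)
('white', array([0.57707794, 0.10373122]), (91.1, 61.1), -65.2, 892.0)
('white', array([0.85667566, 0.36948941]), (107.2, 93.7), 45.4, 1044.5)
('white', array([1.09332471, 0.36373953]), (250.7, 98.3), -89.1, 2514.5)
q [ 0.34  0.45  1.75 -0.62  0.99  0.27] tcp [0.564 0.128 0.212] F [ 0.5  0.3 -0.8] g 94.8 t 18.15
[ [0.434, 0.0005, -0.2468] , [0.0911, 0.0031, 0.0842] ] n>=20.9 tcp [0.616 0.023 0.173]
```

View pics/s11.png

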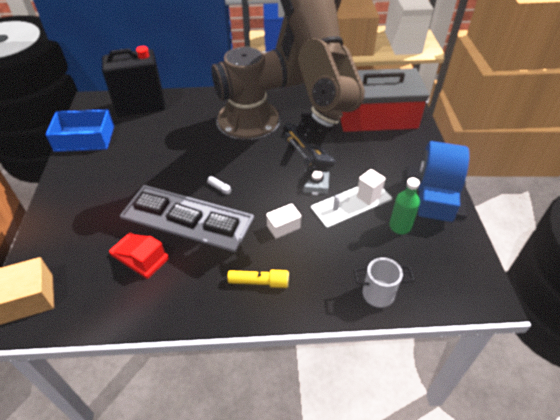

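View pics/t11.png

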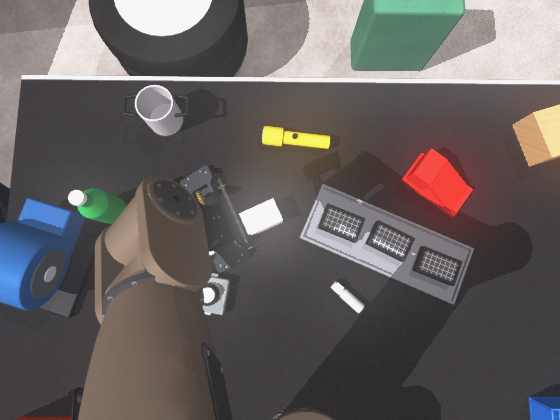

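```bash
python3 - <<'E'
from sim import *
u=yawv(-65.2); C=np.array([.579,.1035,.030])
rg=tilt(-u,30); gg=C+.02*u; pre=gg-0.15*rg.as_matrix()[:,0]+[0,0,.03]
q0=np.array(bot.get_obs()["joint_pos"])
mouth=rg.inv().apply(-u)
pg=np.array([.5185,.2755,0]); y=yawv(50); rp=frame(y*np.cos(np.pi/6)-Z*.5,np.cross(Z,y)); fp=0 if rp.apply(mouth)[2]<-.9 else 1
rpp=rp*FL if fp else rp
for s in(1,-1):
    rm=frame(-Z,s*u)
    mid=np.array([.58,.08,.24])
    for st in([(mid,rm)],[(mid,rm),(pre,rg)],[(mid,rm),(pre,rg),(gg,rg)],[(mid,rm),(pre,rg),(gg,rg),(gg+[0,0,.18],rg),(pg+[0,0,.25],rpp)]):
        q,e,mm=path(q0,st); print(s,q.round(2),round(e,4),round(mm,2))
    rows((mid,rm),(pre,rg),flip=0)
E
```

```text
1 [0.02 0.43 1.65 0.   1.06 1.16] 0.0 0.56
1 [-0.24  0.64  1.49  0.41  1.37  2.31] 0.0 0.38
1 [-0.15  0.81  1.69  0.51  1.02  2.21] 0.0 0.38
1 [ 0.11  0.36  2.22  1.98  0.71 -0.97] 0.0 0.31
q [ 0.34  0.45  1.75 -0.62  0.99  0.27] tcp [0.564 0.128 0.212] F [ 0.5  0.3 -0.8] g 94.8 t 18.15
[ [0.2439, 0.0639, -0.0634] , [0.0167, -0.0058, 0.0487] ] n>=10.9 tcp [0.58  0.08  0.221]
[ [0.4345, 0.0005, -0.247] , [0.0893, 0.0033, 0.0811] ] n>=10.9 tcp [0.615 0.026 0.173]
-1 [ 0.02  0.43  1.65 -0.    1.06 -1.98] 0.0 0.54
-1 [ 0.01  0.51  2.13 -0.74  0.06 -2.69] 0.2743 0.0
-1 [ 0.1   0.73  2.1  -0.69  0.06 -2.69] 0.2743 0.0
-1 [ 0.73  0.23  2.05 -1.13  0.28 -2.69] 0.3489 0.0
q [ 0.34  0.45  1.75 -0.62  0.99  0.27] tcp [0.564 0.128 0.212] F [ 0.5  0.3 -0.8] g 94.8 t 18.15
[ [-0.2442, 0.0634, 0.064] , [0.0167, -0.0058, 0.0487] ] n>=10.9 tcp [0.58  0.08  0.221]
[ [0.4345, 0.0005, -0.247] , [0.0893, 0.0033, 0.0811] ] n>=10.9 tcp [0.615 0.026 0.173]
```

```bash
python3 -m crank '[[[0.244,0.064,-0.0634],[0.0167,-0.0058,0.0487],1],[[0.244,0.064,-0.0634],[0.0167,-0.0058,0.0487],1],[[0.244,0.064,-0.0634],[0.0167,-0.0058,0.0487],1],[[0.244,0.064,-0.0634],[0.0167,-0.0058,0.0487],1],[[0.244,0.064,-0.0634],[0.0167,-0.0058,0.0487],1],[[0.244,0.064,-0.0634],[0.0167,-0.0058,0.0487],1],[[0.244,0.064,-0.0634],[0.0167,-0.0058,0.0487],1],[[0.244,0.064,-0.0634],[0.0167,-0.0058,0.0487],1],[[0.244,0.064,-0.0634],[0.0167,-0.0058,0.0487],1],[[0.244,0.064,-0.0634],[0.0167,-0.0058,0.0487],1]]';python3 - <<'E'
from sim import *
u=yawv(-65.2); C=np.array([.579,.1035,.030])
rg=tilt(-u,30); gg=C+.02*u; pre=gg-0.15*rg.as_matrix()[:,0]+[0,0,.03]
rows((pre,rg),flip=0)
E
```

```text
time: 19.15
position: [0.5801, 0.0801, 0.2199]
orientation: [-0.206, -0.671, -0.18, 0.689]
force: [0.0, -0.7, 0.3]
grip_width: 1.002
q [ 0.04  0.44  1.64 -0.05  1.08  1.08] tcp [0.58 0.08 0.22] F [ 0.  -0.7  0.3] g 95.2 t 19.15
[ [0.26, -0.0618, -0.0781] , [0.0481, 0.0631, -0.0028] ] n>=11.7 tcp [0.615 0.026 0.173]
```

```bash
python3 -m crank '[[[0.26,-0.0618,-0.078],[0.048,0.063,-0.003],1],[[0.26,-0.0618,-0.078],[0.048,0.063,-0.003],1],[[0.26,-0.0618,-0.078],[0.048,0.063,-0.003],1],[[0.26,-0.0618,-0.078],[0.048,0.063,-0.003],1],[[0.26,-0.0618,-0.078],[0.048,0.063,-0.003],1],[[0.26,-0.0618,-0.078],[0.048,0.063,-0.003],1],[[0.26,-0.0618,-0.078],[0.048,0.063,-0.003],1],[[0.26,-0.0618,-0.078],[0.048,0.063,-0.003],1],[[0.26,-0.0618,-0.078],[0.048,0.063,-0.003],1],[[0.26,-0.0618,-0.078],[0.048,0.063,-0.003],1]]';python3 - <<'E'
from sim import *
im=snap("top","t12"); snap("scene","s12")
for o in scan(im)[:5]: print(o)
for d in bot.spot_point("scene","beaker1_c"): print(d["score"],w("scene",d["centre"]))
u=yawv(-65.2); C=np.array([.579,.1035,.030])
rg=tilt(-u,30); gg=C+.02*u; pre=gg-0.06*rg.as_matrix()[:,0]
rows((pre,rg),(gg,rg),flip=0)
E
```

```text
time: 20.15
position: [0.6153, 0.0263, 0.1735]
orientation: [0.381, -0.482, 0.211, 0.76]
force: [-0.9, 0.7, 0.2]
grip_width: 0.999
('white', array([0.49521182, 0.32793918]), (246.3, 106.6), -65.0, 3718.0)
('white', array([0.57724585, 0.1045492 ]), (89.7, 60.1), -65.2, 876.0)
('white', array([0.86241693, 0.37406665]), (92.6, 92.0), 45.4, 1032.0)
('white', array([1.09332922, 0.36373962]), (250.7, 98.3), -89.1, 2512.5)
0.88 [0.57765517 0.1033626  0.03272281]
0.19 [ 0.52355429 -0.21858407  0.02157079]
q [-0.21  0.64  1.47  0.33  1.38  2.13] tcp [0.615 0.026 0.174] F [-0.1 -0.   0. ] g 95.2 t 20.3
[ [0.0381, -0.0091, -0.0118] , [0.117, -0.0056, -0.0089] ] n>=2.3 tcp [0.596 0.067 0.066]
[ [0.0381, -0.0091, -0.0118] , [0.1767, -0.0104, -0.0061] ] n>=1.2 tcp [0.583 0.094 0.014]
```

View pics/t12.png

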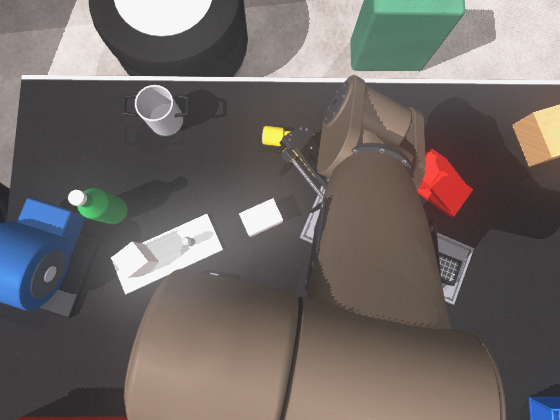

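```bash
python3 -m crank '[[[0.038,-0.009,-0.012],[0.04,-0.002,-0.003],1],[[0.038,-0.009,-0.012],[0.04,-0.002,-0.003],1],[[0.038,-0.009,-0.012],[0.117,-0.0056,-0.009],1],[[0.038,-0.009,-0.012],[0.117,-0.0056,-0.009],1],[[0.038,-0.009,-0.012],[0.1767,-0.0104,-0.006],1],[[0.038,-0.009,-0.012],[0.1767,-0.0104,-0.006],1],[[0.038,-0.009,-0.012],[0.1767,-0.0104,-0.006],1],[[0.038,-0.009,-0.012],[0.1767,-0.0104,-0.006],-1],[[0.038,-0.009,-0.012],[0.1767,-0.0104,-0.006],-1],[[0.038,-0.009,-0.012],[0.1767,-0.0104,-0.006],-1]]';python3 - <<'E'
from sim import *
p,r0=tool(); g=p-.019*r0.as_matrix()[:,0]; print(g)
C=np.array([.579,.1035,.030]); print((g-C)@yawv(-65.2))
rows((g+[0,0,.18],r0))
E
```

```text
time: 21.3
position: [0.5854, 0.0941, 0.0168]
orientation: [0.468, -0.423, 0.268, 0.728]
force: [0.3, 0.2, -0.0]
grip_width: 0.808
[0.58926463 0.08545001 0.0332356 ]
0.020690897037871362
q [-0.15  0.8   1.68  0.51  1.02  2.21] tcp [0.585 0.094 0.017] F [ 0.3  0.2 -0. ] g 76.7 t 21.3
[ [0.0, 0.0, 0.0] , [-0.1561, -0.0011, 0.0896] ] n>=3.6 tcp [0.585 0.094 0.197]
```

```bash
python3 -m crank '[[[0,0,0],[0,0,0],-1],[[0,0,0],[0,0,0],-1],[[0,0,0],[0,0,0],-1],[[0,0,0],[0,0,0],-1],[[0,0,0],[-0.156,0,0.09],-1],[[0,0,0],[-0.156,0,0.09],-1],[[0,0,0],[-0.156,0,0.09],-1],[[0,0,0],[-0.156,0,0.09],-1],[[0,0,0],[-0.156,0,0.09],-1],[[0,0,0],[-0.156,0,0.09],-1]]';python3 - <<'E'
from sim import *
u=yawv(-65.2); rg=tilt(-u,30); mouth=rg.inv().apply(-u)
q0=np.array(bot.get_obs()["joint_pos"])
pg=np.array([.5185,.2755,0]); y=yawv(50); rp=frame(y*np.cos(np.pi/6)-Z*.5,np.cross(Z,y)); fp=0 if rp.apply(mouth)[2]<-.9 else 1
rows((pg+[0,0,.25],rp),flip=fp)
# half-turn waypoint
r0=tool()[1]; rr=rp*FL if fp else rp
print(path(q0,[(pg+[0,0,.25],rr)]), rr.apply(mouth).round(2))
S=Slerp([0,1],R.concatenate([r0,rr])); p0=tool()[0]; 
q=q0
for s in(.25,.5,.75,1):
    q,e,m=path(q,[((p0-.019*r0.as_matrix()[:,0])*(1-s)+s*(pg+[0,0,.25]),S(s))]); print(q.round(2),S(s).as_matrix()[:,0].round(2),S(s).apply(mouth).round(2))
E
```

```text
time: 22.3
position: [0.5836, 0.0947, 0.1954]
orientation: [0.468, -0.423, 0.268, 0.728]
force: [-0.0, -0.2, -0.4]
grip_width: 0.612
q [-0.15  0.57  1.58  0.45  1.32  2.38] tcp [0.584 0.095 0.195] F [-0.  -0.2 -0.4] g 58.2 t 22.3
[ [-0.3316, 0.1532, -0.0887] , [0.06, -0.0316, 0.1945] ] n>=15.8 tcp [0.529 0.288 0.24 ]
(array([ 0.10929442,  0.35517859,  2.22271782,  1.98292871,  0.71213293,
       -0.96998367]), np.float64(9.068580252563937e-09), np.float64(0.39835425485792736)) [ 0. -0. -1.]
[-0.05  0.43  1.76  0.46  0.97  1.92] [ 0.05  0.37 -0.93] [-0.66  0.69 -0.3 ]
[0.04 0.33 1.95 0.69 0.62 1.28] [ 0.31  0.38 -0.87] [-0.66  0.4  -0.64]
[0.09 0.31 2.11 1.44 0.46 0.08] [ 0.51  0.49 -0.71] [-0.41  0.14 -0.9 ]
[ 0.11  0.36  2.22  1.98  0.71 -0.97] [ 0.56  0.66 -0.5 ] [-0.  0. -1.]
```

```bash
python3 -m crank '[[[-0.3316,0.1532,-0.0887],[-0.04,0.0,0.03],-1],[[-0.3316,0.1532,-0.0887],[-0.04,0.0,0.03],-1],[[-0.3316,0.1532,-0.0887],[0.03,-0.016,0.1],-1],[[-0.3316,0.1532,-0.0887],[0.03,-0.016,0.1],-1],[[-0.3316,0.1532,-0.0887],[0.03,-0.016,0.1],-1],[[-0.3316,0.1532,-0.0887],[0.06,-0.0316,0.1945],-1],[[-0.3316,0.1532,-0.0887],[0.06,-0.0316,0.1945],-1],[[-0.3316,0.1532,-0.0887],[0.06,-0.0316,0.1945],-1],[[-0.3316,0.1532,-0.0887],[0.06,-0.0316,0.1945],-1],[[-0.3316,0.1532,-0.0887],[0.06,-0.0316,0.1945],-1]]';python3 - <<'E'
from sim import *
u=yawv(-65.2); rg=tilt(-u,30); mouth=rg.inv().apply(-u)
pg=np.array([.5185,.2755,0]); y=yawv(50); rp=frame(y*np.cos(np.pi/6)-Z*.5,np.cross(Z,y)); fp=0 if rp.apply(mouth)[2]<-.9 else 1
rows((pg+[0,0,.25],rp),flip=fp)
E
```

```text
time: 23.3
position: [0.5279, 0.2892, 0.2387]
orientation: [-0.148, 0.825, 0.163, -0.52]
force: [0.4, 0.5, -0.1]
grip_width: 0.611
q [0.25 0.28 2.   0.82 0.44 1.12] tcp [0.528 0.289 0.239] F [ 0.4  0.5 -0.1] g 58.0 t 23.3
[ [-0.1301, 0.0606, -0.0338] , [-0.0014, 0.0004, -0.0019] ] n>=6.2 tcp [0.529 0.288 0.24 ]
```

```bash
python3 -m crank '[[[-0.13,0.0606,-0.034],[-0.0014,0,-0.0019],-1],[[-0.13,0.0606,-0.034],[-0.0014,0,-0.0019],-1],[[-0.13,0.0606,-0.034],[-0.0014,0,-0.0019],-1],[[-0.13,0.0606,-0.034],[-0.0014,0,-0.0019],-1],[[-0.13,0.0606,-0.034],[-0.0014,0,-0.0019],-1],[[-0.13,0.0606,-0.034],[-0.0014,0,-0.0019],-1],[[-0.13,0.0606,-0.034],[-0.0014,0,-0.0019],-1],[[-0.13,0.0606,-0.034],[-0.0014,0,-0.0019],-1],[[-0.13,0.0606,-0.034],[-0.0014,0,-0.0019],-1],[[-0.13,0.0606,-0.034],[-0.0014,0,-0.0019],-1]]';python3 - <<'E'
from sim import *
u=yawv(-65.2); rg=tilt(-u,30); mouth=rg.inv().apply(-u)
pg=np.array([.5185,.2755,0]); y=yawv(50); rp=frame(y*np.cos(np.pi/6)-Z*.5,np.cross(Z,y)); fp=0 if rp.apply(mouth)[2]<-.9 else 1
rows((pg+[0,0,.165],rp),(pg+[0,0,.082],rp),flip=fp)
snap("top","t13"); snap("scene","s13")
cv2.imwrite("pics/z13.png",np.hstack([cv2.resize(cv2.imread("pics/s13.png")[110:230,270:430],None,fx=2.5,fy=2.5),cv2.resize(cv2.imread("pics/t13.png")[170:290,90:250],None,fx=2.5,fy=2.5)]))
E
```

```text
time: 24.3
position: [0.5296, 0.2876, 0.2402]
orientation: [0.108, 0.876, 0.407, -0.235]
force: [-0.0, 0.6, -0.8]
grip_width: 0.61
q [ 0.11  0.36  2.22  1.98  0.71 -0.97] tcp [0.53  0.288 0.24 ] F [-0.   0.6 -0.8] g 58.0 t 24.3
[ [-0.0005, 0.0, -0.0001] , [0.0424, -0.0005, 0.0733] ] n>=1.7 tcp [0.529 0.288 0.156]
[ [-0.0005, 0.0, -0.0001] , [0.0839, -0.0003, 0.1452] ] n>=1.7 tcp [0.529 0.288 0.073]
```

View pics/z13.png

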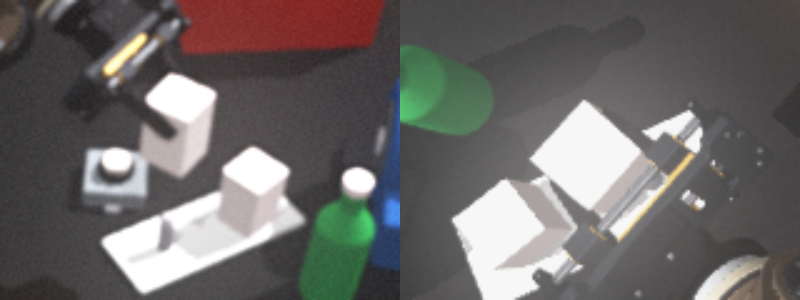

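```bash
python3 -m crank '[[[0,0,0],[0.0424,0,0.0733],-1],[[0,0,0],[0.0424,0,0.0733],-1],[[0,0,0],[0.0424,0,0.0733],-1],[[0,0,0],[0.0634,0,0.109],-1],[[0,0,0],[0.0839,0,0.1452],-1],[[0,0,0],[0.0839,0,0.1452],-1],[[0,0,0],[0.0839,0,0.1452],-1],[[0,0,0],[0.0859,0,0.1487],-1],[[0,0,0],[0.0859,0,0.1487],-1],[[0,0,0],[0.0859,0,0.1487],-1]]';python3 - <<'E'
from sim import *
pg=np.array([.5185,.2755,0]); y=yawv(50); rp=frame(y*np.cos(np.pi/6)-Z*.5,np.cross(Z,y))
rows((pg+[0,0,.0755],tool()[1]))
E
```

```text
time: 25.4
position: [0.5305, 0.2892, 0.0732]
orientation: [0.107, 0.877, 0.407, -0.233]
force: [-0.6, -0.2, -2.0]
grip_width: 0.608
q [ 0.11  0.76  2.32  2.36  1.01 -1.52] tcp [0.53  0.289 0.073] F [-0.6 -0.2 -2. ] g 57.8 t 25.4
[ [0.0, 0.0, 0.0] , [0.002, -0.0003, 0.007] ] n>=0.1 tcp [0.529 0.288 0.066]
```

```bash
python3 -m crank '[[[0,0,0],[0.0015,0,0.0026],-1],[[0,0,0],[0.0015,0,0.0026],-1],[[0,0,0],[0.0015,0,0.0026],-1]]'; python3 -m crank '[[[0,0,0],[0.001,0,0.002],-1],[[0,0,0],[0.001,0,0.002],-1],[[0,0,0],[0.001,0,0.002],-1]]'
```

```text
time: 25.7
position: [0.5302, 0.289, 0.0682]
orientation: [0.107, 0.876, 0.407, -0.234]
force: [0.1, -0.2, -1.1]
grip_width: 0.611
time: 26.0
position: [0.5307, 0.2892, 0.0673]
orientation: [0.107, 0.877, 0.407, -0.232]
force: [-2.1, -1.8, 11.1]
grip_width: 0.608
```

Contact (11 N). Release and withdraw.

```bash
python3 -m crank '[[[0,0,0],[0,0,0],0.7],[[0,0,0],[0,0,0],0.7],[[0,0,0],[0,0,0],0.7],[[0,0,0],[0,0,0],0.7],[[0,0,0],[-0.08,0,0],0.7],[[0,0,0],[-0.15,0,0],0.7],[[0,0,0],[-0.15,0,0],0.7],[[0,0,0],[-0.15,0,0],0.7],[[0,0,0],[-0.15,0,0],0.7]]';  python3 - <<'E'
from t import *
rows((np.array([.464,.3945,.0765]),tool()[1]))
im=snap("top","t14"); snap("scene","s14")
cv2.imwrite("pics/z14.png",np.hstack([cv2.resize(cv2.imread("pics/s14.png")[110:230,270:430],None,fx=2.5,fy=2.5),cv2.resize(cv2.imread("pics/t14.png")[180:300,90:250],None,fx=2.5,fy=2.5)]))
for c in("top","scene"):
    for d in bot.spot_point(c,"beaker1_c"): print(c,d["score"],w(c,d["centre"]))
E
```

```text
time: 26.9
position: [0.447, 0.1883, 0.141]
orientation: [0.107, 0.877, 0.406, -0.234]
force: [1.3, -0.5, -0.2]
grip_width: 0.852
q [-0.2   0.58  2.54  2.07  1.04 -1.54] tcp [0.447 0.188 0.141] F [ 1.3 -0.5 -0.2] g 80.9 t 26.9
[ [0.0, 0.0, 0.0] , [0.197, -0.1205, -0.0274] ] n>=4.7 tcp [0.475 0.407 0.067]
top 0.83 [0.52071778 0.27715974 0.05617922]
scene 0.69 [0.52577985 0.27565692 0.05625191]
```

View pics/z14.png

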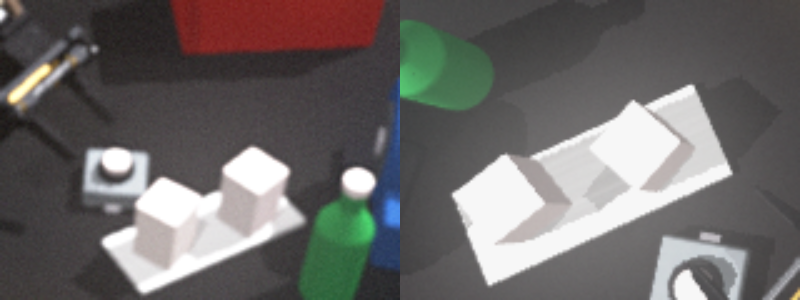

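```bash
cat > s2.py <<'E'
from sim import *
q0=np.array(bot.get_obs()["joint_pos"])
ty=np.r_[TY,0]; tx=np.r_[TX,0]
for yy in(.124,-.005,-.134):
  c=np.r_[T+yy*TY,.02]
  for sgn in(1,-1):
    rv=frame(-Z,sgn*tx)
    qs=kin.ik(c+[0,0,.2]-Z*.019,rv,[np.arctan2(c[1],c[0]),.5,1.5,0,1.1,0 if sgn else 0],P)
    for dirn in(1,-1):
        q=qs[0]; out=[]
        for b in range(0,95,10):
            rt=R.from_rotvec(np.deg2rad(b*dirn)*tx)*rv
            gp=c+[0,0,.08]; q,e=kin.ik(gp+.019*rt.as_matrix()[:,0],rt,q,P)
            if e>.003: break
            out.append(b); last=q
        print(yy,sgn,"lean fingers toward TY*",np.sign(rt.as_matrix()[:,0]@ty),"max",out[-1],last.round(2),qs[1].round(4))
E
python3 s2.py
```

```text
0.124 1 lean fingers toward TY* 1.0 max 90 [-0.73  1.01  1.86  1.26  1.66 -1.31] 0.0
0.124 1 lean fingers toward TY* -1.0 max 90 [ 0.11  1.07  1.56 -1.11  1.81  1.12] 0.0Traceback (most recent call last):
  File "s2.py", line 16, in <module>
    print(yy,sgn,"lean fingers toward TY*",np.sign(rt.as_matrix()[:,0]@ty),"max",out[-1],last.round(2),qs[1].round(4))
                                                                                 ~~~^^^^
IndexError: list index out of range
```

```bash
cat > flt.py <<'E'
from sim import *
ty=np.r_[TY,0]; tx=np.r_[TX,0]
def lean(b,s,yaw=0):
    """fingers lean b deg toward s*ty; jaw +tx ; yaw(deg) extra"""
    rv=frame(-Z,tx); A=R.from_rotvec(np.deg2rad(yaw)*Z)
    # rotation about tx: find sign so that fingers go to s*ty
    rt=R.from_rotvec(np.deg2rad(b)*tx*s)*rv
    assert np.sign(rt.as_matrix()[:,0]@ty)==np.sign(b*s) or b==0
    return A*rt
def W(x,y,z): return np.r_[T+x*TX+y*TY,z]
B1,B2,B3,B4=40,50,60,20
def seq(F,s,dst):
    x,y,yaw=F; xd,yd=dst
    u=R.from_rotvec(np.deg2rad(yaw)*Z).apply(s*ty)
    g=W(x,y,.027)-.025*u
    r=lean(B1,s,yaw); d=r.as_matrix()[:,0]
    st=lean(-B2,s); gs=W(xd,yd+s*.010,.0815)
    rg=lean(B3,s); gg=W(xd,yd-s*.004,.076); dg=rg.as_matrix()[:,0]
    fl=lean(-B4,s); gf=W(xd,yd+s*.018,.036)
    return dict(pre=(g-.10*d,r),grasp=(g,r),lift=(g+[0,0,.13],r),over=(gs+[0,0,.06],st),stand=(gs,st),back=(gs-.11*st.as_matrix()[:,0],st),
        top=(W(xd,yd,.26),lean(0,s)),pre2=(gg-.11*dg,rg),grasp2=(gg,rg),lift2=(gg+[0,0,.05],rg),turn2=(gf+[0,0,.05],fl),flat=(gf,fl),up=(gf-.12*fl.as_matrix()[:,0],fl))
FS={1:(.0007,.1237,68.7-66.7),2:(.0083,-.0046,63.7-66.7),3:(-.0026,-.1343,68.8-66.7)}
DST={1:(0,.128),2:(0,-.002),3:(0,-.132)}
if __name__=="__main__":
  for k in FS:
    for s in(1,-1):
      c=W(0,FS[k][1],.22); q,e=kin.ik(c,lean(0,s),[np.arctan2(c[1],c[0]),.5,1.5,0,1.1,0],P)
      S=seq(FS[k],s,DST[k]); print(k,s,q.round(2),round(e,4))
      for n,t in S.items():
        q,e,m=path(q,[t]); print("   ",n,q.round(2),round(e,4),round(m,2)) if (e>.001 or m<.15) else 0
      print("   end",q.round(2))
E
python3 flt.py
```

```text
1 1 [-0.28  0.41  1.68  0.    1.05  0.13] 0.0
   end [-0.04  0.6   1.65 -0.38  1.05  0.59]
1 -1 [-0.28  0.41  1.68  0.    1.05  0.13] 0.0
   end [-0.53  0.52  1.83  0.45  0.89 -0.43]
2 1 [-0.51  0.39  1.72  0.    1.03 -0.1 ] 0.0
   end [-0.25  0.55  1.77 -0.44  0.93  0.44]
2 -1 [-0.51  0.39  1.72  0.    1.03 -0.1 ] 0.0
    grasp2 [-0.12  0.85  1.79 -1.07  1.25  1.06] 0.0 0.06
    lift2 [-0.12  0.77  1.78 -1.04  1.29  0.98] 0.0 0.07
   end [-0.76  0.54  1.79  0.4   0.98 -0.6 ]
3 1 [-0.74  0.41  1.69  0.    1.05 -0.33] 0.0
    over [-0.37  0.65  1.87 -1.09  1.04  0.83] 0.0 0.04
    stand [-0.37  0.75  1.87 -1.13  1.    0.93] 0.0061 0.0
    back [-0.23  0.65  1.81 -0.98  1.14  0.83] 0.0 0.06
   end [-0.48  0.52  1.83 -0.48  0.83  0.26]
3 -1 [-0.74  0.41  1.69  0.    1.05 -0.33] 0.0
    grasp [-0.41  0.79  1.92 -1.13  0.79  0.93] 0.0002 0.0
    lift [-0.41  0.57  1.87 -0.93  0.93  0.63] 0.0 0.07
    pre2 [-0.18  0.75  1.81 -1.09  1.26  0.98] 0.0 0.04
    grasp2 [-0.34  0.82  1.81 -1.13  1.16  0.96] 0.0325 0.0
    lift2 [-0.34  0.73  1.82 -1.13  1.18  0.9 ] 0.0242 0.0
    turn2 [-0.9   0.66  1.76  0.39  0.93 -0.76] 0.0 0.08
   end [-0.96  0.59  1.68  0.34  1.08 -0.74]
```

```bash
sed -i 's/^B1,B2,B3,B4=.*/B1,B2,B3,B4=45,45,60,20/' flt.py; python3 flt.py | grep -v "^   end"; cat > go.py <<'E'
from flt import *
import sys
k=int(sys.argv[1]); S=seq(FS[k],1,DST[k]); tg=[S[n] for n in sys.argv[2:]]
rows(*tg,flip=0)
q=np.array(bot.get_obs()["joint_pos"])
for n,t in zip(sys.argv[2:],tg):
    q,e,m=path(q,[t]); print(n,q.round(2),"err",round(e,4),"margin",round(m,2))
E
python3 go.py 1 pre
python3 - <<'E'
from flt import *
q0=np.array(bot.get_obs()["joint_pos"]); S=seq(FS[1],1,DST[1])
for mid in([(np.array([.5,.1,.3]),tool()[1])],[(np.array([.48,.05,.32]),lean(0,1))]):
    q,e,m=path(q0,mid); print(q.round(2),e,m); q,e,m=path(q,[S["pre"]]); print(q.round(2),e,m)
rows((np.array([.48,.05,.32]),lean(0,1)),S["pre"],flip=0)
E
```

```text
1 1 [-0.28  0.41  1.68  0.    1.05  0.13] 0.0
1 -1 [-0.28  0.41  1.68  0.    1.05  0.13] 0.0
2 1 [-0.51  0.39  1.72  0.    1.03 -0.1 ] 0.0
2 -1 [-0.51  0.39  1.72  0.    1.03 -0.1 ] 0.0
    grasp2 [-0.12  0.85  1.79 -1.07  1.25  1.06] 0.0 0.06
    lift2 [-0.12  0.77  1.78 -1.04  1.29  0.98] 0.0 0.07
3 1 [-0.74  0.41  1.69  0.    1.05 -0.33] 0.0
    over [-0.4   0.62  1.86 -1.02  0.98  0.75] 0.0 0.11
    stand [-0.4   0.72  1.89 -1.1   0.92  0.88] 0.0 0.03
    back [-0.26  0.61  1.82 -0.91  1.08  0.75] 0.0 0.1
3 -1 [-0.74  0.41  1.69  0.    1.05 -0.33] 0.0
    pre [-0.25  0.7   1.87 -1.    0.99  0.88] 0.0 0.13
    grasp [-0.38  0.81  1.89 -1.13  0.88  0.95] 0.011 0.0
    lift [-0.38  0.59  1.87 -1.02  0.98  0.72] 0.0 0.04
    pre2 [-0.18  0.75  1.81 -1.09  1.26  0.98] 0.0 0.04
    grasp2 [-0.34  0.82  1.81 -1.13  1.16  0.96] 0.0325 0.0
    lift2 [-0.34  0.73  1.82 -1.13  1.18  0.9 ] 0.0242 0.0
    turn2 [-0.9   0.66  1.76  0.39  0.93 -0.76] 0.0 0.08
q [-0.19  0.58  2.54  2.07  1.04 -1.54] tcp [0.446 0.19  0.14 ] F [ 1.1  0.3 -0.7] g 80.7 t 27.1
[ [-0.0323, -0.0417, -0.0412] , [-0.1622, 0.3036, 0.1561] ] n>=7.6 tcp [ 0.538 -0.172  0.084]
pre [-0.76  0.71  1.83  0.81  1.12 -0.95] err 0.0 margin 0.3
[-0.37  0.22  2.22  1.44  0.97 -0.74] 3.779322788960289e-12 0.31989072142042474
[-0.76  0.71  1.83  0.81  1.12 -0.95] 3.1448497740131345e-09 0.5888289926494132
[-0.03  0.2   1.77 -0.    1.17  0.37] 1.2166922825799983e-08 0.33042798066401247
[-0.76  0.71  1.83  0.81  1.12 -0.95] 3.224940732673032e-08 0.8675782747441689
q [-0.19  0.58  2.54  2.07  1.04 -1.54] tcp [0.446 0.19  0.14 ] F [ 1.1  0.3 -0.7] g 80.7 t 27.1
[ [-0.0426, -0.1659, -0.0239] , [-0.1548, 0.1155, -0.0973] ] n>=7.2 tcp [0.48  0.05  0.301]
[ [-0.0323, -0.0417, -0.0412] , [-0.1622, 0.3036, 0.1561] ] n>=6.3 tcp [ 0.538 -0.172  0.084]
```

```bash
python3 -m crank '[[[0,0,0],[-0.155,0.1155,-0.097],0.7],[[0,0,0],[-0.155,0.1155,-0.097],0.7],[[0,0,0],[-0.155,0.1155,-0.097],0.7],[[0,0,0],[-0.155,0.1155,-0.097],0.7],[[0,0,0],[-0.155,0.1155,-0.097],0.7],[[-0.032,-0.042,-0.041],[-0.19,0.27,0.09],0.7],[[-0.032,-0.042,-0.041],[-0.19,0.27,0.09],0.7],[[-0.032,-0.042,-0.041],[-0.19,0.27,0.09],0.7],[[-0.032,-0.042,-0.041],[-0.19,0.27,0.09],0.7],[[-0.032,-0.042,-0.041],[-0.19,0.27,0.09],0.7]]'; python3 go.py 1 pre grasp; python3 - <<'E'
from flt import *
im=snap("top","t15"); snap("scene","s15")
for r in meshes(im): print(r, M@(r[0]-T))
E
```

```text
time: 28.1
position: [0.5183, -0.1452, 0.1541]
orientation: [0.215, 0.763, 0.521, -0.317]
force: [0.0, -0.5, 0.7]
grip_width: 0.848
q [-0.75  0.57  1.87  0.79  1.18 -0.87] tcp [ 0.518 -0.145  0.154] F [ 0.  -0.5  0.7] g 80.6 t 28.1
[ [-0.0003, 0.0001, 0.0] , [0.0367, 0.0281, 0.062] ] n>=1.5 tcp [ 0.538 -0.172  0.084]
[ [-0.0003, 0.0001, 0.0] , [0.1367, 0.0281, 0.0619] ] n>=2.0 tcp [ 0.563 -0.106  0.014]
pre [-0.76  0.71  1.83  0.81  1.12 -0.95] err 0.0 margin 0.93
grasp [-0.64  0.82  1.88  0.97  0.98 -1.05] err 0.0 margin 0.91
(array([ 0.39711945, -0.09392172]), (60.6, 20.5), 45.2) [-0.15655374  0.05765622]
(array([ 0.523526  , -0.21606133]), (81.9, 48.2), 63.3) [ 0.00785568 -0.00452291]
(array([ 0.52821643, -0.26809534]), (133.2, 43.3), -21.0) [ 0.0327454  -0.05045808]
(array([ 0.6171344 , -0.35026733]), (136.8, 65.9), -89.6) [ 0.14691455 -0.09075755]
```

View pics/s15.png

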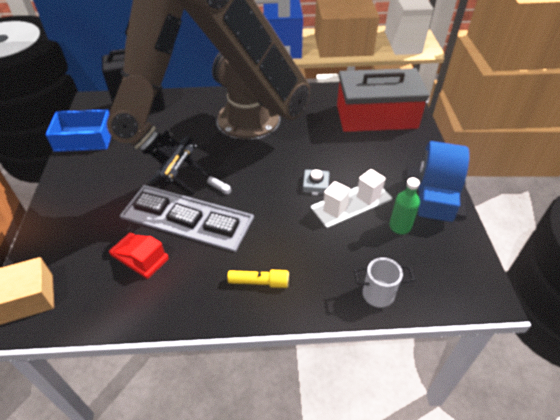

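```bash
python3 -m crank '[[[0,0,0],[0.0367,0.028,0.062],0.7],[[0,0,0],[0.0367,0.028,0.062],0.7],[[0,0,0],[0.0367,0.028,0.062],0.7],[[0,0,0],[0.1,0.028,0.062],0.7],[[0,0,0],[0.1367,0.028,0.062],0.7],[[0,0,0],[0.1367,0.028,0.062],0.7],[[0,0,0],[0.1367,0.028,0.062],0.7]]'; python3 go.py 1 grasp; python3 - <<'E'
from flt import *
snap("scene","s16");snap("top","t16")
cv2.imwrite("pics/z16.png",np.hstack([cv2.resize(cv2.imread("pics/s16.png")[140:260,120:280],None,fx=2.5,fy=2.5),cv2.resize(cv2.imread("pics/t16.png")[180:300,300:460],None,fx=2.5,fy=2.5)]))
E
```

```text
time: 28.9
position: [0.5626, -0.1046, 0.0165]
orientation: [0.215, 0.763, 0.521, -0.317]
force: [0.3, 0.1, 0.8]
grip_width: 0.849
q [-0.64  0.82  1.88  0.97  0.98 -1.05] tcp [ 0.563 -0.105  0.017] F [0.3 0.1 0.8] g 80.7 t 28.9
[ [-0.0003, 0.0001, -0.0] , [0.0012, 0.0015, 0.003] ] n>=0.1 tcp [ 0.563 -0.106  0.014]
grasp [-0.64  0.82  1.88  0.97  0.98 -1.05] err 0.0 margin 0.91
```

View pics/z16.png

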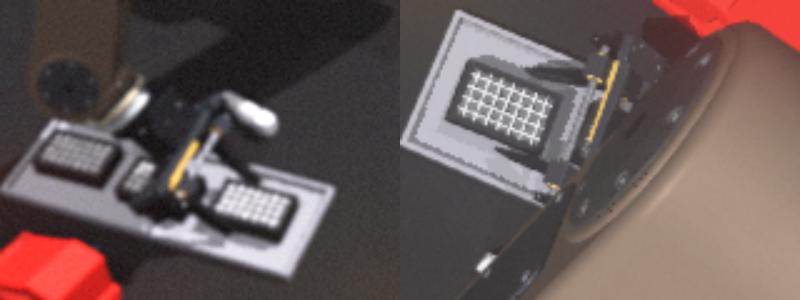

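```bash
python3 -m crank '[[[0,0,0],[0.0012,0.001,0.003],-1],[[0,0,0],[0.0012,0.001,0.003],-1],[[0,0,0],[0.0012,0.001,0.003],-1],[[0,0,0],[0.0012,0.001,0.003],-1],[[0,0,0],[0.0012,0.001,0.003],-1],[[0,0,0],[0.0012,0.001,0.003],-1]]'; python3 go.py 1 lift over; python3 -c "
from flt import *
p,r=tool(); print(M@(p-.019*r.as_matrix()[:,0])[:2]-M@T,(p-.019*r.as_matrix()[:,0])[2])"
```

```text
time: 29.6
position: [0.563, -0.1083, 0.0131]
orientation: [0.215, 0.764, 0.519, -0.317]
force: [-3.3, -4.1, 6.4]
grip_width: 0.671
q [-0.64  0.82  1.88  0.97  0.97 -1.05] tcp [ 0.563 -0.108  0.013] F [-3.3 -4.1  6.4] g 63.8 t 29.6
[ [-0.0006, 0.0002, -0.0006] , [-0.0909, -0.0003, -0.0936] ] n>=2.6 tcp [ 0.563 -0.106  0.144]
[ [0.0053, -0.2498, 0.0] , [-0.0711, -0.001, -0.0915] ] n>=10.5 tcp [ 0.567 -0.094  0.128]
lift [-0.64  0.61  1.84  0.85  1.14 -0.82] err 0.0 margin 0.92
over [ 0.03  0.71  1.64 -0.74  1.28  0.83] err 0.0 margin 0.39
[0.00185162 0.09661809] 0.026548285944753745
```

```bash
sed -i 's/\.0815)/.0835)/' flt.py; python3 -m crank '[[[0,0,0],[-0.091,0,-0.0936],-1],[[0,0,0],[-0.091,0,-0.0936],-1],[[0,0,0],[-0.091,0,-0.0936],-1],[[0.005,-0.25,0],[-0.091,0,-0.0936],-1],[[0.005,-0.25,0],[-0.091,0,-0.0936],-1],[[0.005,-0.25,0],[-0.091,0,-0.0936],-1],[[0.005,-0.25,0],[-0.091,0,-0.0936],-1],[[0.005,-0.25,0],[-0.091,0,-0.0936],-1],[[0.005,-0.25,0],[-0.091,0,-0.0936],-1],[[0.005,-0.25,0],[-0.091,0,-0.0936],-1]]'; python3 go.py 1 over stand;  python3 -c "
from h import *
snap('scene','s17')"
```

```text
time: 30.6
position: [0.5641, -0.1062, 0.1441]
orientation: [-0.441, -0.503, -0.336, 0.663]
force: [-0.9, -0.4, -2.0]
grip_width: 0.675
q [-0.18  0.54  1.72 -0.32  0.97  0.41] tcp [ 0.564 -0.106  0.144] F [-0.9 -0.4 -2. ] g 64.1 t 30.6
[ [0.0017, -0.0817, -0.0005] , [0.0103, -0.0015, -0.0154] ] n>=3.4 tcp [ 0.567 -0.094  0.13 ]
[ [0.0017, -0.0817, -0.0005] , [0.0681, -0.0014, -0.0315] ] n>=1.2 tcp [ 0.567 -0.094  0.07 ]
over [ 0.03  0.71  1.64 -0.73  1.28  0.83] err 0.0 margin 0.4
stand [ 0.03  0.79  1.66 -0.76  1.2   0.91] err 0.0 margin 0.37
```

View pics/s17.png

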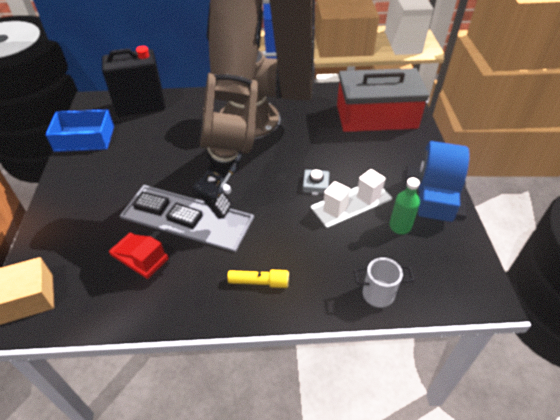

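Lifted and turning as planned; mesh starts to face +y. Continue to the standing pose.

```bash
python3 -m crank '[[[0.0017,-0.0817,-0.0005],[0.0103,-0.0015,-0.0154],-1],[[0.0017,-0.0817,-0.0005],[0.0103,-0.0015,-0.0154],-1],[[0.0017,-0.0817,-0.0005],[0.0103,-0.0015,-0.0154],-1],[[0.0017,-0.0817,-0.0005],[0.0103,-0.0015,-0.0154],-1],[[0.0017,-0.0817,-0.0005],[0.04,-0.0014,-0.0235],-1],[[0.0017,-0.0817,-0.0005],[0.0655,-0.0014,-0.031],-1],[[0.0017,-0.0817,-0.0005],[0.0655,-0.0014,-0.031],-1],[[0.0017,-0.0817,-0.0005],[0.0655,-0.0014,-0.031],-1],[[0.0017,-0.0817,-0.0005],[0.0655,-0.0014,-0.031],-1]]'; python3 go.py 1 stand back;  python3 -c "
from h import *
snap('scene','s18');snap('top','t18')
cv2.imwrite('pics/z18.png',np.hstack([cv2.resize(cv2.imread('pics/s18.png')[140:260,120:280],None,fx=2.5,fy=2.5),cv2.resize(cv2.imread('pics/t18.png')[180:300,300:460],None,fx=2.5,fy=2.5)]))"
```

```text
time: 31.55
position: [0.567, -0.0937, 0.0724]
orientation: [-0.507, -0.322, -0.213, 0.771]
force: [0.4, -0.7, -1.4]
grip_width: 0.671
q [ 0.02  0.79  1.66 -0.75  1.2   0.9 ] tcp [ 0.567 -0.094  0.072] F [ 0.4 -0.7 -1.4] g 63.7 t 31.55
[ [0.0003, -0.0012, 0.0004] , [0.002, 0.0006, -0.0013] ] n>=0.1 tcp [ 0.567 -0.094  0.07 ]
[ [0.0003, -0.0012, 0.0004] , [-0.108, 0.0003, -0.0021] ] n>=2.2 tcp [ 0.598 -0.023  0.148]
stand [ 0.03  0.79  1.66 -0.76  1.2   0.91] err 0.0 margin 0.37
back [ 0.13  0.74  1.51 -0.66  1.41  0.82] err 0.0 margin 0.41
```

View pics/z18.png

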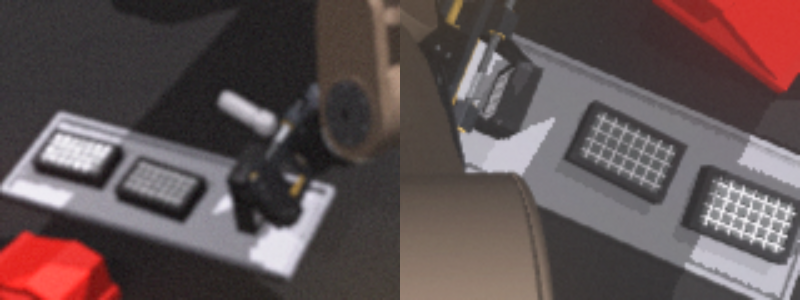

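```bash
python3 -m crank '[[[0,-0.001,0],[0.0015,0,-0.0015],-1],[[0,-0.001,0],[0.0015,0,-0.0015],-1],[[0,-0.001,0],[0.0015,0,-0.0015],-1]]';python3 -m crank '[[[0,0,0],[0.0015,0,-0.0015],-1],[[0,0,0],[0.0015,0,-0.0015],-1],[[0,0,0],[0.0015,0,-0.0015],-1]]'
```

```text
time: 31.95
position: [0.5669, -0.0935, 0.0697]
orientation: [-0.508, -0.319, -0.212, 0.772]
force: [0.1, -0.1, -2.0]
grip_width: 0.67
time: 32.25
position: [0.5669, -0.0935, 0.0675]
orientation: [-0.508, -0.319, -0.212, 0.772]
force: [-0.5, 0.6, -1.4]
grip_width: 0.672
```

```bash
python3 -m crank '[[[0,0,0],[0.0015,0,-0.0015],-1],[[0,0,0],[0.0015,0,-0.0015],-1],[[0,0,0],[0.0015,0,-0.0015],-1]]'
```

```text
time: 32.55
position: [0.5672, -0.0935, 0.0667]
orientation: [-0.508, -0.319, -0.211, 0.772]
force: [-0.6, 3.0, 10.6]
grip_width: 0.671
```

Contact. Release to 0.7 opening and back off.

```bash
python3 -m crank '[[[0,0,0],[-0.0005,0,0.0005],0.7],[[0,0,0],[-0.0005,0,0.0005],0.7],[[0,0,0],[-0.0005,0,0.0005],0.7],[[0,0,0],[-0.0005,0,0.0005],0.7],[[0,0,0],[-0.03,0,0],0.7],[[0,0,0],[-0.07,0,0],0.7],[[0,0,0],[-0.12,0,0],0.7],[[0,0,0],[-0.12,0,0],0.7],[[0,0,0],[-0.12,0,0],0.7]]'; python3 go.py 1 top pre2 grasp2;  python3 -c "
from h import *
snap('scene','s19');snap('top','t19')
cv2.imwrite('pics/z19.png',np.hstack([cv2.resize(cv2.imread('pics/s19.png')[140:260,120:280],None,fx=2.5,fy=2.5),cv2.resize(cv2.imread('pics/t19.png')[180:300,300:460],None,fx=2.5,fy=2.5)]))"
```

```text
time: 33.45
position: [0.6008, -0.0153, 0.1504]
orientation: [-0.508, -0.319, -0.212, 0.772]
force: [0.5, -0.3, -0.8]
grip_width: 0.849
q [ 0.14  0.74  1.49 -0.66  1.42  0.82] tcp [ 0.601 -0.015  0.15 ] F [ 0.5 -0.3 -0.8] g 80.6 t 33.45
[ [0.0004, 0.1249, 0.0003] , [-0.0058, 0.0003, 0.1224] ] n>=5.2 tcp [ 0.569 -0.091  0.241]
[ [0.0002, 0.2916, 0.0005] , [0.1372, 0.0004, 0.0965] ] n>=7.0 tcp [ 0.536 -0.167  0.122]
[ [0.0002, 0.2916, 0.0005] , [0.1088, 0.0007, -0.0098] ] n>=2.2 tcp [ 0.574 -0.08   0.066]
top [-0.27  0.4   1.65  0.    1.1   0.13] err 0.0 margin 0.55
pre2 [-0.83  0.75  1.83  0.95  1.34 -1.04] err 0.0 margin 0.95
grasp2 [-0.67  0.83  1.89  1.11  1.2  -1.13] err 0.0 margin 0.9
```

View pics/z19.png

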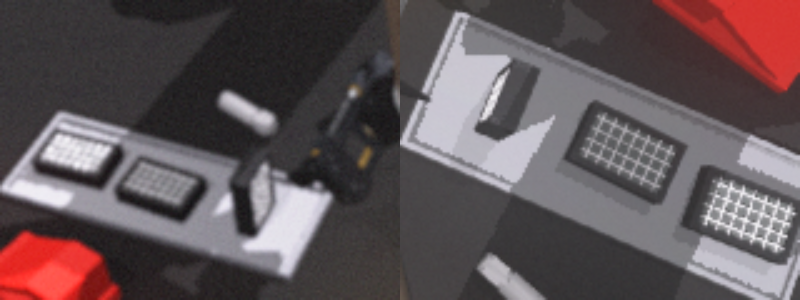

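```bash
python3 -m crank '[[[0,0.125,0],[-0.006,0,0.122],0.7],[[0,0.125,0],[-0.006,0,0.122],0.7],[[0,0.125,0],[-0.006,0,0.122],0.7],[[0,0.125,0],[-0.006,0,0.122],0.7],[[0,0.125,0],[-0.006,0,0.122],0.7],[[0,0.125,0],[-0.006,0,0.122],0.7],[[0,0.2916,0],[0.137,0,0.12],0.7],[[0,0.2916,0],[0.137,0,0.12],0.7],[[0,0.2916,0],[0.137,0,0.12],0.7],[[0,0.2916,0],[0.137,0,0.12],0.7]]'; python3 go.py 1 pre2 grasp2
```

```text
time: 34.55
position: [0.5265, -0.1848, 0.1352]
orientation: [0.262, 0.73, 0.483, -0.407]
force: [1.2, 0.4, -0.4]
grip_width: 0.852
q [-0.71  0.56  1.82  0.62  1.05 -0.69] tcp [ 0.526 -0.185  0.135] F [ 1.2  0.4 -0.4] g 80.9 t 34.55
[ [-0.0013, 0.0776, 0.0011] , [0.0221, 0.002, -0.0095] ] n>=3.3 tcp [ 0.536 -0.167  0.122]
[ [-0.0013, 0.0776, 0.0011] , [0.1193, 0.0025, -0.0611] ] n>=2.2 tcp [ 0.574 -0.08   0.066]
pre2 [-0.83  0.75  1.83  0.95  1.34 -1.04] err 0.0 margin 0.96
grasp2 [-0.67  0.83  1.89  1.11  1.2  -1.13] err 0.0 margin 0.9
```

```bash
python3 -m crank '[[[-0.001,0.0776,0.001],[0.022,0.002,-0.0095],0.7],[[-0.001,0.0776,0.001],[0.022,0.002,-0.0095],0.7],[[-0.001,0.0776,0.001],[0.022,0.002,-0.0095],0.7],[[-0.001,0.0776,0.001],[0.022,0.002,-0.0095],0.7],[[-0.001,0.0776,0.001],[0.022,0.002,-0.0095],0.7],[[-0.001,0.0776,0.001],[0.022,0.002,-0.0095],0.7]]'; python3 go.py 1 pre2 grasp2;  python3 -c "
from h import *
snap('scene','s20');snap('top','t20')
cv2.imwrite('pics/z20.png',np.hstack([cv2.resize(cv2.imread('pics/s20.png')[140:260,120:280],None,fx=2.5,fy=2.5),cv2.resize(cv2.imread('pics/t20.png')[180:300,300:460],None,fx=2.5,fy=2.5)]))"
```

```text
time: 35.15
position: [0.5381, -0.1652, 0.1245]
orientation: [0.145, 0.805, 0.532, -0.219]
force: [-0.2, -0.0, 0.4]
grip_width: 0.853
q [-0.82  0.74  1.83  0.95  1.33 -1.03] tcp [ 0.538 -0.165  0.124] F [-0.2 -0.   0.4] g 81.0 t 35.15
[ [0.0003, 0.0014, 0.0005] , [-0.0009, -0.0011, 0.004] ] n>=0.1 tcp [ 0.536 -0.167  0.122]
[ [0.0003, 0.0014, 0.0005] , [0.1091, -0.0008, 0.003] ] n>=2.2 tcp [ 0.574 -0.08   0.066]
pre2 [-0.83  0.75  1.83  0.95  1.34 -1.04] err 0.0 margin 0.96
grasp2 [-0.67  0.83  1.89  1.11  1.2  -1.13] err 0.0 margin 0.9
```

View pics/z20.png

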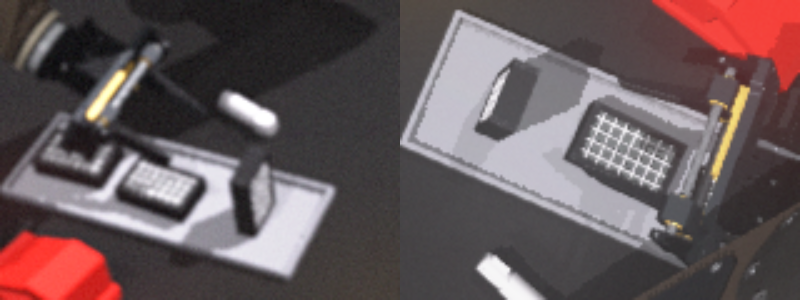

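```bash
python3 -m crank '[[[0,0.001,0],[0.05,-0.001,0.003],0.7],[[0,0.001,0],[0.08,-0.001,0.003],0.7],[[0,0.001,0],[0.109,-0.001,0.003],0.7],[[0,0.001,0],[0.109,-0.001,0.003],0.7],[[0,0.001,0],[0.109,-0.001,0.003],0.7],[[0,0.001,0],[0.109,-0.001,0.003],-1],[[0,0.001,0],[0.109,-0.001,0.003],-1],[[0,0.001,0],[0.109,-0.001,0.003],-1],[[0,0.001,0],[0.109,-0.001,0.003],-1],[[0,0.001,0],[0.109,-0.001,0.003],-1]]'; python3 go.py 1 lift2 turn2 flat;python3 -c "
from flt import *
p,r=tool(); print(M@(p-.019*r.as_matrix()[:,0])[:2]-M@T,(p-.019*r.as_matrix()[:,0])[2])"
```

```text
time: 36.25
position: [0.5738, -0.0804, 0.0675]
orientation: [0.143, 0.806, 0.532, -0.215]
force: [-2.2, -4.5, 7.7]
grip_width: 0.671
q [-0.67  0.82  1.89  1.11  1.2  -1.13] tcp [ 0.574 -0.08   0.067] F [-2.2 -4.5  7.7] g 63.7 t 36.25
[ [0.0005, -0.0001, 0.0003] , [-0.024, -0.0003, -0.0427] ] n>=1.0 tcp [ 0.574 -0.08   0.116]
[ [0.0006, -0.2224, -0.0001] , [-0.0007, -0.0004, -0.0004] ] n>=9.3 tcp [ 0.573 -0.081  0.068]
[ [0.0006, -0.2224, -0.0001] , [0.0242, -0.0005, 0.0429] ] n>=1.0 tcp [ 0.573 -0.081  0.018]
lift2 [-0.67  0.74  1.89  1.08  1.24 -1.04] err 0.0 margin 0.9
turn2 [-0.1   0.67  1.74 -0.43  0.89  0.61] err 0.0 margin 0.68
flat [-0.1   0.74  1.76 -0.47  0.8   0.66] err 0.0 margin 0.66
[0.00045371 0.12347237] 0.0769528495625766
```

```bash
python3 -m crank '[[[0,0,0],[-0.024,0,-0.0427],-1],[[0,0,0],[-0.024,0,-0.0427],-1],[[0,-0.1,0],[-0.024,0,-0.0427],-1],[[0,-0.1,0],[-0.024,0,-0.0427],-1],[[0,-0.1,0],[-0.024,0,-0.0427],-1],[[0,-0.1,0],[-0.024,0,-0.0427],-1],[[0,-0.2224,0],[-0.001,0,0],-1],[[0,-0.2224,0],[-0.001,0,0],-1],[[0,-0.2224,0],[-0.001,0,0],-1],[[0,-0.2224,0],[-0.001,0,0],-1]]'; python3 go.py 1 turn2 flat
```

```text
time: 37.25
position: [0.5734, -0.0809, 0.0673]
orientation: [-0.411, -0.555, -0.367, 0.623]
force: [-1.1, -0.5, -1.7]
grip_width: 0.673
q [-0.2   0.62  1.79 -0.16  0.76  0.32] tcp [ 0.573 -0.081  0.067] F [-1.1 -0.5 -1.7] g 63.9 t 37.25
[ [0.0006, -0.0375, 0.0] , [-0.0008, -0.0002, -0.0] ] n>=1.6 tcp [ 0.573 -0.081  0.068]
[ [0.0006, -0.0375, 0.0] , [0.0489, -0.0001, -0.0057] ] n>=1.0 tcp [ 0.573 -0.081  0.018]
turn2 [-0.1   0.67  1.74 -0.43  0.89  0.61] err 0.0 margin 0.7
flat [-0.1   0.74  1.76 -0.47  0.8   0.66] err 0.0 margin 0.66
```

```bash
python3 -m crank '[[[0,-0.038,0],[0,0,0],-1],[[0,-0.038,0],[0,0,0],-1],[[0,-0.038,0],[0,0,0],-1],[[0,-0.038,0],[0.03,0,-0.0035],-1],[[0,-0.038,0],[0.0489,0,-0.0057],-1],[[0,-0.038,0],[0.0489,0,-0.0057],-1],[[0,-0.038,0],[0.0489,0,-0.0057],-1]]'; python3 go.py 1 flat;  python3 -c "
from h import *
snap('scene','s21');snap('top','t21')
cv2.imwrite('pics/z21.png',np.hstack([cv2.resize(cv2.imread('pics/s21.png')[140:260,120:280],None,fx=2.5,fy=2.5),cv2.resize(cv2.imread('pics/t21.png')[180:300,300:460],None,fx=2.5,fy=2.5)]))"
```

```text
time: 37.95
position: [0.573, -0.0806, 0.0182]
orientation: [-0.45, -0.479, -0.318, 0.683]
force: [0.3, 0.5, -2.1]
grip_width: 0.673
q [-0.1   0.74  1.76 -0.46  0.8   0.65] tcp [ 0.573 -0.081  0.018] F [ 0.3  0.5 -2.1] g 63.9 t 37.95
[ [0.0006, -0.0006, 0.0004] , [0.0, 0.0003, -0.0001] ] n>=0.0 tcp [ 0.573 -0.081  0.018]
flat [-0.1   0.74  1.76 -0.47  0.8   0.66] err 0.0 margin 0.66
```

View pics/z21.png

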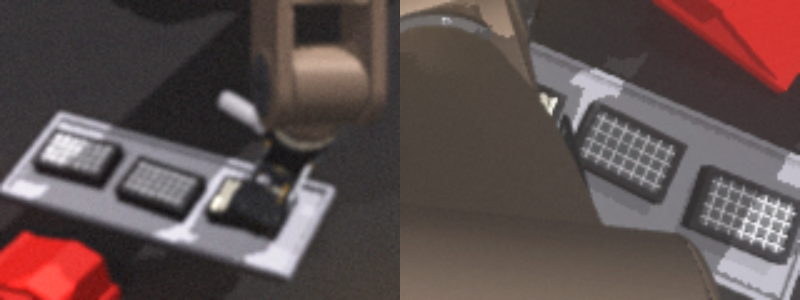

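```bash
python3 -m crank '[[[0,0,0],[0.002,0,0],0.7],[[0,0,0],[0.002,0,0],0.7],[[0,0,0],[0.002,0,0],0.7],[[0,0,0],[0.002,0,0],0.7],[[0,0,0],[-0.03,0,0],0.7],[[0,0,0],[-0.08,0,0],0.7],[[0,0,0],[-0.16,0,0],0.7],[[0,0,0],[-0.16,0,0],0.7],[[0,0,0],[-0.16,0,0],0.7],[[0,0,0],[-0.16,0,0],0.7]]'; python3 go.py 2 pre grasp;  python3 -c "
from h import *
snap('scene','s22');snap('top','t22')
cv2.imwrite('pics/z22.png',np.hstack([cv2.resize(cv2.imread('pics/s22.png')[140:260,120:280],None,fx=2.5,fy=2.5),cv2.resize(cv2.imread('pics/t22.png')[180:300,300:460],None,fx=2.5,fy=2.5)]))"
```

```text
time: 39.05
position: [0.5948, -0.0299, 0.1687]
orientation: [-0.451, -0.479, -0.318, 0.683]
force: [0.1, -0.2, -0.4]
grip_width: 0.848
q [-0.02  0.57  1.6  -0.35  1.13  0.56] tcp [ 0.595 -0.03   0.169] F [ 0.1 -0.2 -0.4] g 80.6 t 39.05
[ [0.0092, 0.1801, 0.0025] , [0.1749, 0.0032, 0.236] ] n>=7.6 tcp [ 0.487 -0.29   0.084]
[ [0.0092, 0.1801, 0.0025] , [0.2175, 0.0074, 0.1456] ] n>=2.0 tcp [ 0.519 -0.227  0.014]
pre [-0.96  0.74  1.75  0.73  1.21 -0.97] err 0.0 margin 0.77
grasp [-0.86  0.83  1.83  0.85  1.04 -1.06] err 0.0 margin 0.96
```

View pics/z22.png

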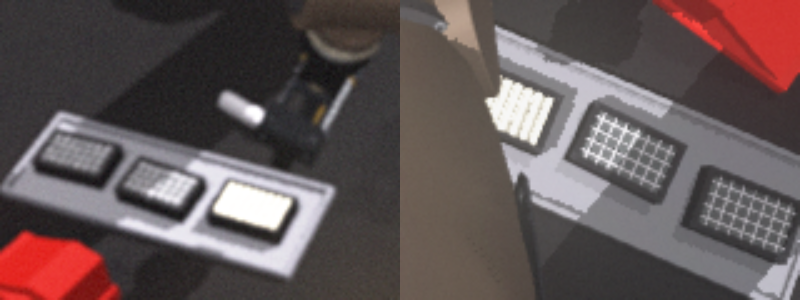

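```bash
python3 -m crank '[[[0.009,0.18,0.0025],[0.06,0.001,0.2],0.7],[[0.009,0.18,0.0025],[0.06,0.001,0.2],0.7],[[0.009,0.18,0.0025],[0.06,0.001,0.2],0.7],[[0.009,0.18,0.0025],[0.06,0.001,0.2],0.7],[[0.009,0.18,0.0025],[0.06,0.001,0.2],0.7],[[0.009,0.18,0.0025],[0.175,0.003,0.236],0.7],[[0.009,0.18,0.0025],[0.175,0.003,0.236],0.7],[[0.009,0.18,0.0025],[0.175,0.003,0.236],0.7],[[0.009,0.18,0.0025],[0.175,0.003,0.236],0.7],[[0.009,0.18,0.0025],[0.175,0.003,0.236],0.7]]'; python3 go.py 2 pre grasp;  python3 -c "
from flt import *
im=snap('top','t23')
for r in meshes(im): print(r, M@(r[0]-T))"
```

```text
time: 40.15
position: [0.4862, -0.2904, 0.0824]
orientation: [0.2, 0.785, 0.488, -0.327]
force: [0.8, 0.3, 0.4]
grip_width: 0.846
q [-0.96  0.74  1.75  0.72  1.2  -0.97] tcp [ 0.486 -0.29   0.082] F [0.8 0.3 0.4] g 80.4 t 40.15
[ [-0.0006, 0.0002, 0.0003] , [-0.0007, 0.001, -0.002] ] n>=0.0 tcp [ 0.487 -0.29   0.084]
[ [-0.0006, 0.0002, 0.0003] , [0.0993, 0.0012, -0.0021] ] n>=2.0 tcp [ 0.519 -0.227  0.014]
pre [-0.96  0.74  1.75  0.73  1.21 -0.97] err 0.0 margin 1.04
grasp [-0.86  0.83  1.83  0.85  1.04 -1.06] err 0.0 margin 0.96
(array([ 0.39651706, -0.09452854]), (62.3, 20.5), 45.2) [-0.15686697  0.05686062]
(array([ 0.46850092, -0.31648965]), (53.4, 44.6), 66.0) [-0.00295794 -0.11852587]
(array([ 0.61713013, -0.35026736]), (136.8, 65.9), -89.6) [ 0.14691064 -0.09075927]
```

```bash
python3 -m crank '[[[0,0,0],[0.05,0.001,-0.002],0.7],[[0,0,0],[0.08,0.001,-0.002],0.7],[[0,0,0],[0.0993,0.001,-0.002],0.7],[[0,0,0],[0.0993,0.001,-0.002],0.7],[[0,0,0],[0.0993,0.001,-0.002],0.7],[[0,0,0],[0.0993,0.001,-0.002],-1],[[0,0,0],[0.0993,0.001,-0.002],-1],[[0,0,0],[0.0993,0.001,-0.002],-1],[[0,0,0],[0.0993,0.001,-0.002],-1],[[0,0,0],[0.0993,0.001,-0.002],-1]]'; python3 go.py 2 lift over; python3 -c "
from flt import *
p,r=tool(); print(M@(p-.019*r.as_matrix()[:,0])[:2]-M@T,(p-.019*r.as_matrix()[:,0])[2])"
```

```text
time: 41.2
position: [0.5196, -0.2271, 0.0159]
orientation: [0.202, 0.785, 0.487, -0.325]
force: [-4.2, -2.4, 6.9]
grip_width: 0.668
q [-0.86  0.83  1.83  0.85  1.05 -1.05] tcp [ 0.52  -0.227  0.016] F [-4.2 -2.4  6.9] g 63.4 t 41.2
[ [0.0001, 0.0002, -0.0001] , [-0.0903, -0.0008, -0.0902] ] n>=2.6 tcp [ 0.519 -0.227  0.144]
[ [-0.0092, -0.2498, -0.0001] , [-0.0735, -0.0091, -0.088] ] n>=10.5 tcp [ 0.516 -0.214  0.13 ]
lift [-0.86  0.63  1.79  0.77  1.22 -0.86] err 0.0 margin 0.97
over [-0.17  0.65  1.78 -0.87  1.12  0.8 ] err 0.0 margin 0.26
[ 0.0078876  -0.02965107] 0.029373720895218544
```

```bash
python3 -m crank '[[[0,0,0],[-0.0903,0,-0.09],-1],[[0,0,0],[-0.0903,0,-0.09],-1],[[0,0,0],[-0.0903,0,-0.09],-1],[[-0.009,-0.25,0],[-0.0903,0,-0.09],-1],[[-0.009,-0.25,0],[-0.0903,0,-0.09],-1],[[-0.009,-0.25,0],[-0.0903,0,-0.09],-1],[[-0.009,-0.25,0],[-0.0903,0,-0.09],-1],[[-0.009,-0.25,0],[-0.0903,0,-0.09],-1],[[-0.009,-0.25,0],[-0.0903,0,-0.09],-1],[[-0.009,-0.25,0],[-0.0903,0,-0.09],-1]]'; python3 go.py 2 over stand
```

```text
time: 42.2
position: [0.5202, -0.2269, 0.1439]
orientation: [-0.435, -0.511, -0.324, 0.667]
force: [0.1, 0.5, -2.5]
grip_width: 0.669
q [-0.4   0.51  1.78 -0.36  0.88  0.26] tcp [ 0.52  -0.227  0.144] F [ 0.1  0.5 -2.5] g 63.5 t 42.2
[ [-0.0034, -0.0818, -0.0004] , [0.0105, -0.0094, -0.0135] ] n>=3.4 tcp [ 0.516 -0.214  0.13 ]
[ [-0.0034, -0.0818, -0.0004] , [0.0683, -0.0102, -0.0296] ] n>=1.2 tcp [ 0.516 -0.214  0.07 ]
over [-0.17  0.65  1.78 -0.87  1.12  0.8 ] err 0.0 margin 0.26
stand [-0.17  0.74  1.81 -0.92  1.05  0.9 ] err 0.0 margin 0.21
```

```bash
python3 -m crank '[[[-0.0034,-0.0818,-0.0004],[0.0105,-0.0094,-0.0135],-1],[[-0.0034,-0.0818,-0.0004],[0.0105,-0.0094,-0.0135],-1],[[-0.0034,-0.0818,-0.0004],[0.0105,-0.0094,-0.0135],-1],[[-0.0034,-0.0818,-0.0004],[0.0105,-0.0094,-0.0135],-1],[[-0.0034,-0.0818,-0.0004],[0.04,-0.0098,-0.0215],-1],[[-0.0034,-0.0818,-0.0004],[0.0683,-0.0102,-0.0296],-1],[[-0.0034,-0.0818,-0.0004],[0.0683,-0.0102,-0.0296],-1],[[-0.0034,-0.0818,-0.0004],[0.0683,-0.0102,-0.0296],-1],[[-0.0034,-0.0818,-0.0004],[0.0683,-0.0102,-0.0296],-1]]'; python3 go.py 2 stand
```

```text
time: 43.1
position: [0.5155, -0.2131, 0.0698]
orientation: [-0.507, -0.322, -0.213, 0.771]
force: [-0.3, -0.9, -1.7]
grip_width: 0.668
q [-0.18  0.74  1.81 -0.91  1.05  0.89] tcp [ 0.516 -0.213  0.07 ] F [-0.3 -0.9 -1.7] g 63.4 t 43.1
[ [0.0003, -0.001, 0.0003] , [0.0002, 0.0007, 0.0005] ] n>=0.0 tcp [ 0.516 -0.214  0.07 ]
stand [-0.17  0.74  1.81 -0.92  1.05  0.9 ] err 0.0 margin 0.21
```

```bash
python3 -m crank '[[[0,-0.001,0],[0.0015,0,-0.0015],-1],[[0,-0.001,0],[0.0015,0,-0.0015],-1],[[0,-0.001,0],[0.0015,0,-0.0015],-1]]';python3 -m crank '[[[0,0,0],[0.0015,0,-0.0015],-1],[[0,0,0],[0.0015,0,-0.0015],-1],[[0,0,0],[0.0015,0,-0.0015],-1]]'
```

```text
time: 43.4
position: [0.5154, -0.2129, 0.0672]
orientation: [-0.508, -0.319, -0.212, 0.772]
force: [-0.0, 0.4, -1.9]
grip_width: 0.669
time: 43.7
position: [0.5153, -0.2128, 0.0647]
orientation: [-0.507, -0.319, -0.212, 0.772]
force: [0.0, -0.9, -0.9]
grip_width: 0.673
```

```bash
python3 -m crank '[[[0,0,0],[0.0014,0,-0.0014],-1],[[0,0,0],[0.0014,0,-0.0014],-1],[[0,0,0],[0.0014,0,-0.0014],-1]]'
```

```text
time: 44.0
position: [0.5156, -0.2129, 0.0643]
orientation: [-0.508, -0.318, -0.211, 0.772]
force: [-0.4, 3.8, 12.9]
grip_width: 0.67
```

```bash
python3 -m crank '[[[0,0,0],[-0.0005,0,0.0005],0.7],[[0,0,0],[-0.0005,0,0.0005],0.7],[[0,0,0],[-0.0005,0,0.0005],0.7],[[0,0,0],[-0.0005,0,0.0005],0.7],[[0,0,0],[-0.03,0,0],0.7],[[0,0,0],[-0.07,0,0],0.7],[[0,0,0],[-0.12,0,0],0.7],[[0,0,0],[-0.12,0,0],0.7],[[0,0,0],[-0.12,0,0],0.7]]'; python3 go.py 2 top pre2 grasp2;  python3 -c "
from h import *
snap('scene','s24');snap('top','t24')
cv2.imwrite('pics/z24.png',np.hstack([cv2.resize(cv2.imread('pics/s24.png')[140:260,120:280],None,fx=2.5,fy=2.5),cv2.resize(cv2.imread('pics/t24.png')[180:300,300:460],None,fx=2.5,fy=2.5)]))"
```

```text
time: 44.9
position: [0.5494, -0.1346, 0.1478]
orientation: [-0.508, -0.319, -0.212, 0.772]
force: [-0.1, -0.0, -0.5]
grip_width: 0.843
q [-0.04  0.66  1.69 -0.77  1.25  0.79] tcp [ 0.549 -0.135  0.148] F [-0.1 -0.  -0.5] g 80.1 t 44.9
[ [0.0004, 0.125, 0.0003] , [-0.0075, 0.0003, 0.1243] ] n>=5.2 tcp [ 0.517 -0.211  0.241]
[ [0.0002, 0.2916, 0.0005] , [0.1355, 0.0004, 0.0984] ] n>=7.0 tcp [ 0.485 -0.287  0.122]
[ [0.0002, 0.2916, 0.0005] , [0.107, 0.0007, -0.0079] ] n>=2.2 tcp [ 0.522 -0.199  0.066]
top [-0.5   0.37  1.69 -0.    1.08 -0.1 ] err 0.0 margin 0.45
pre2 [-1.01  0.79  1.69  0.8   1.48 -1.04] err 0.0 margin 1.01
grasp2 [-0.88  0.85  1.81  0.92  1.31 -1.12] err 0.0 margin 0.98
```

View pics/z24.png

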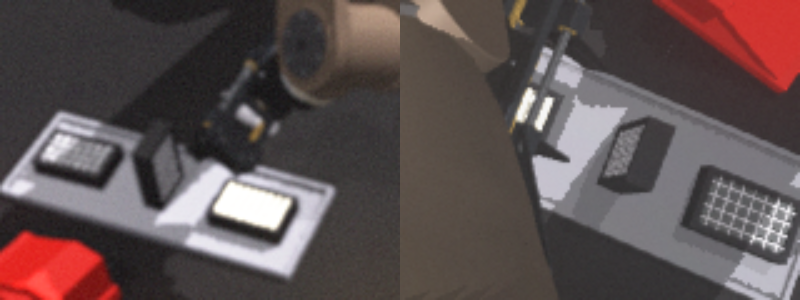

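```bash
python3 -c "
from flt import *
for uv in((402,180),(433,150),(472,188),(455,216)):
    for z in(0,.08): print(uv,z,(M@(pix2w('top',uv,z)[:2]-T)).round(3))"
```

```text
(402, 180) 0 [0.17  0.018]
(402, 180) 0.08 [0.144 0.035]
(433, 150) 0 [ 0.279 -0.029]
(433, 150) 0.08 [ 0.244 -0.008]
(472, 188) 0 [ 0.224 -0.157]
(472, 188) 0.08 [ 0.193 -0.126]
(455, 216) 0 [ 0.137 -0.141]
(455, 216) 0.08 [ 0.113 -0.111]
```

```bash
python3 -m crank '[[[0,0.125,0],[-0.0075,0,0.124],0.7],[[0,0.125,0],[-0.0075,0,0.124],0.7],[[0,0.125,0],[-0.0075,0,0.124],0.7],[[0,0.125,0],[-0.0075,0,0.124],0.7],[[0,0.125,0],[-0.0075,0,0.124],0.7],[[0,0.125,0],[-0.0075,0,0.124],0.7],[[0,0.2916,0],[0.1355,0,0.122],0.7],[[0,0.2916,0],[0.1355,0,0.122],0.7],[[0,0.2916,0],[0.1355,0,0.122],0.7],[[0,0.2916,0],[0.1355,0,0.122],0.7]]'; python3 go.py 2 pre2
```

```text
time: 46.0
position: [0.4742, -0.305, 0.134]
orientation: [0.251, 0.74, 0.486, -0.39]
force: [0.8, 1.2, 0.2]
grip_width: 0.849
q [-0.93  0.62  1.72  0.56  1.2  -0.83] tcp [ 0.474 -0.305  0.134] F [0.8 1.2 0.2] g 80.7 t 46.0
[ [-0.0015, 0.0703, 0.0002] , [0.0222, 0.0023, -0.0101] ] n>=2.9 tcp [ 0.485 -0.287  0.122]
pre2 [-1.01  0.79  1.69  0.8   1.48 -1.04] err 0.0 margin 1.08
```

```bash
python3 -m crank '[[[-0.0015,0.0703,0],[0.022,0.002,-0.01],0.7],[[-0.0015,0.0703,0],[0.022,0.002,-0.01],0.7],[[-0.0015,0.0703,0],[0.022,0.002,-0.01],0.7],[[-0.0015,0.0703,0],[0.022,0.002,-0.01],0.7],[[-0.0015,0.0703,0],[0.022,0.002,-0.01],0.7],[[-0.0015,0.0703,0],[0.022,0.002,-0.01],0.7]]'; python3 go.py 2 pre2 grasp2
```

```text
time: 46.6
position: [0.4871, -0.2839, 0.1259]
orientation: [0.147, 0.804, 0.533, -0.219]
force: [-0.6, -0.4, -0.6]
grip_width: 0.849
q [-1.    0.78  1.69  0.79  1.47 -1.04] tcp [ 0.487 -0.284  0.126] F [-0.6 -0.4 -0.6] g 80.7 t 46.6
[ [0.001, 0.0018, 0.0007] , [-0.0009, -0.0013, 0.0056] ] n>=0.1 tcp [ 0.485 -0.287  0.122]
[ [0.001, 0.0018, 0.0007] , [0.1091, -0.0008, 0.0043] ] n>=2.2 tcp [ 0.522 -0.199  0.066]
pre2 [-1.01  0.79  1.69  0.8   1.48 -1.04] err 0.0 margin 1.1
grasp2 [-0.88  0.85  1.81  0.92  1.31 -1.12] err 0.0 margin 0.98
```

```bash
python3 -m crank '[[[0.001,0.0018,0],[0.05,-0.001,0.004],0.7],[[0.001,0.0018,0],[0.08,-0.001,0.004],0.7],[[0.001,0.0018,0],[0.109,-0.001,0.004],0.7],[[0.001,0.0018,0],[0.109,-0.001,0.004],0.7],[[0.001,0.0018,0],[0.109,-0.001,0.004],0.7],[[0.001,0.0018,0],[0.109,-0.001,0.004],-1],[[0.001,0.0018,0],[0.109,-0.001,0.004],-1],[[0.001,0.0018,0],[0.109,-0.001,0.004],-1],[[0.001,0.0018,0],[0.109,-0.001,0.004],-1],[[0.001,0.0018,0],[0.109,-0.001,0.004],-1]]'; python3 go.py 2 lift2 turn2 flat;python3 -c "
from flt import *
p,r=tool(); print(M@(p-.019*r.as_matrix()[:,0])[:2]-M@T,(p-.019*r.as_matrix()[:,0])[2])"
```

```text
time: 47.6
position: [0.5222, -0.1998, 0.0674]
orientation: [0.141, 0.806, 0.533, -0.215]
force: [-3.1, -3.1, 6.8]
grip_width: 0.672
q [-0.88  0.85  1.8   0.92  1.32 -1.12] tcp [ 0.522 -0.2    0.067] F [-3.1 -3.1  6.8] g 63.9 t 47.6
[ [0.0, -0.0005, 0.0005] , [-0.024, -0.0002, -0.0429] ] n>=1.0 tcp [ 0.522 -0.199  0.116]
[ [0.0004, -0.2228, 0.0004] , [-0.0007, -0.0002, -0.0005] ] n>=9.3 tcp [ 0.522 -0.2    0.068]
[ [0.0004, -0.2228, 0.0004] , [0.0241, -0.0001, 0.0429] ] n>=1.0 tcp [ 0.522 -0.2    0.018]
lift2 [-0.88  0.76  1.8   0.91  1.37 -1.05] err 0.0 margin 0.98
turn2 [-0.32  0.63  1.84 -0.51  0.77  0.48] err 0.0 margin 0.62
flat [-0.32  0.71  1.87 -0.57  0.68  0.55] err 0.0 margin 0.56
[ 0.0002212  -0.00657377] 0.07680767783062548
```

```bash
python3 -m crank '[[[0,0,0],[-0.024,0,-0.0427],-1],[[0,0,0],[-0.024,0,-0.0427],-1],[[0,-0.1,0],[-0.024,0,-0.0427],-1],[[0,-0.1,0],[-0.024,0,-0.0427],-1],[[0,-0.1,0],[-0.024,0,-0.0427],-1],[[0,-0.1,0],[-0.024,0,-0.0427],-1],[[0,-0.2224,0],[-0.001,0,0],-1],[[0,-0.2224,0],[-0.001,0,0],-1],[[0,-0.2224,0],[-0.001,0,0],-1],[[0,-0.2224,0],[-0.001,0,0],-1]]'; python3 go.py 2 turn2 flat
```

```text
time: 48.6
position: [0.5216, -0.1997, 0.067]
orientation: [-0.411, -0.552, -0.367, 0.625]
force: [-0.5, -0.7, -2.4]
grip_width: 0.675
q [-0.43  0.6   1.86 -0.19  0.7   0.12] tcp [ 0.522 -0.2    0.067] F [-0.5 -0.7 -2.4] g 64.1 t 48.6
[ [0.0008, -0.0364, 0.0006] , [-0.0011, 0.0004, 0.0004] ] n>=1.5 tcp [ 0.522 -0.2    0.068]
[ [0.0008, -0.0364, 0.0006] , [0.0486, 0.0007, -0.0056] ] n>=1.0 tcp [ 0.522 -0.2    0.018]
turn2 [-0.32  0.63  1.84 -0.51  0.77  0.48] err 0.0 margin 0.62
flat [-0.32  0.71  1.87 -0.57  0.68  0.55] err 0.0 margin 0.56
```

```bash
python3 -m crank '[[[0,-0.037,0],[0,0,0],-1],[[0,-0.037,0],[0,0,0],-1],[[0,-0.037,0],[0,0,0],-1],[[0,-0.037,0],[0.03,0,-0.0035],-1],[[0,-0.037,0],[0.0489,0,-0.0057],-1],[[0,-0.037,0],[0.0489,0,-0.0057],-1],[[0,-0.037,0],[0.0489,0,-0.0057],-1]]'; python3 -m crank '[[[0,0,0],[0.002,0,0],0.7],[[0,0,0],[0.002,0,0],0.7],[[0,0,0],[0.002,0,0],0.7],[[0,0,0],[0.002,0,0],0.7],[[0,0,0],[-0.03,0,0],0.7],[[0,0,0],[-0.08,0,0],0.7],[[0,0,0],[-0.16,0,0],0.7],[[0,0,0],[-0.16,0,0],0.7],[[0,0,0],[-0.16,0,0],0.7],[[0,0,0],[-0.16,0,0],0.7]]'; python3 go.py 3 pre grasp;  python3 -c "
from h import *
snap('scene','s25');snap('top','t25')
cv2.imwrite('pics/z25.png',np.hstack([cv2.resize(cv2.imread('pics/s25.png')[140:260,120:280],None,fx=2.5,fy=2.5),cv2.resize(cv2.imread('pics/t25.png')[180:300,300:460],None,fx=2.5,fy=2.5)]))"
```

```text
time: 49.3
position: [0.5207, -0.1999, 0.0179]
orientation: [-0.449, -0.478, -0.319, 0.684]
force: [-0.6, -0.4, -1.5]
grip_width: 0.671
time: 50.3
position: [0.5432, -0.1495, 0.1685]
orientation: [-0.45, -0.478, -0.319, 0.684]
force: [-0.3, 0.5, -0.2]
grip_width: 0.85
q [-0.22  0.5   1.73 -0.4   1.02  0.41] tcp [ 0.543 -0.149  0.168] F [-0.3  0.5 -0.2] g 80.8 t 50.3
[ [-0.0056, 0.1803, -0.0003] , [0.1748, 0.0002, 0.2355] ] n>=7.6 tcp [ 0.433 -0.408  0.084]
[ [-0.0056, 0.1803, -0.0003] , [0.2173, -0.0018, 0.1449] ] n>=2.0 tcp [ 0.458 -0.342  0.014]
pre [-1.11  0.82  1.54  0.56  1.41 -1.02] err 0.0 margin 0.81
grasp [-1.03  0.88  1.67  0.64  1.22 -1.08] err 0.0 margin 1.12
```

View pics/z25.png

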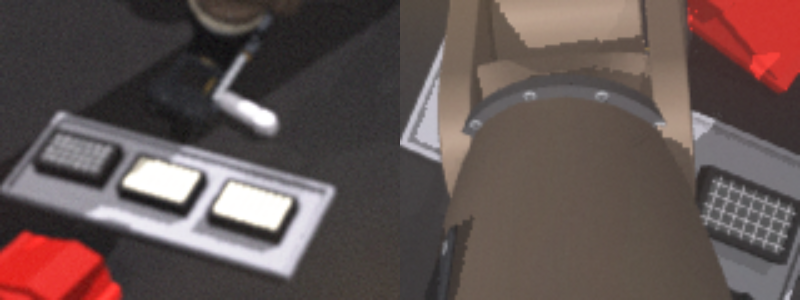

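```bash
python3 -m crank '[[[-0.0056,0.18,0],[0.06,0.001,0.2],0.7],[[-0.0056,0.18,0],[0.06,0.001,0.2],0.7],[[-0.0056,0.18,0],[0.06,0.001,0.2],0.7],[[-0.0056,0.18,0],[0.06,0.001,0.2],0.7],[[-0.0056,0.18,0],[0.06,0.001,0.2],0.7],[[-0.0056,0.18,0],[0.175,0,0.2355],0.7],[[-0.0056,0.18,0],[0.175,0,0.2355],0.7],[[-0.0056,0.18,0],[0.175,0,0.2355],0.7],[[-0.0056,0.18,0],[0.175,0,0.2355],0.7],[[-0.0056,0.18,0],[0.175,0,0.2355],0.7]]'; python3 go.py 3 pre grasp;  python3 -c "
from h import *
snap('scene','s26');snap('top','t26')
cv2.imwrite('pics/z26.png',np.hstack([cv2.resize(cv2.imread('pics/s26.png')[140:260,120:280],None,fx=2.5,fy=2.5),cv2.resize(cv2.imread('pics/t26.png')[180:300,300:460],None,fx=2.5,fy=2.5)]))"
```

```text
time: 51.4
position: [0.4313, -0.4082, 0.0816]
orientation: [0.215, 0.763, 0.521, -0.317]
force: [0.3, -0.4, 0.5]
grip_width: 0.849
q [-1.11  0.82  1.54  0.56  1.4  -1.02] tcp [ 0.431 -0.408  0.082] F [ 0.3 -0.4  0.5] g 80.7 t 51.4
[ [-0.0007, 0.0001, -0.0] , [-0.0013, 0.0012, -0.0025] ] n>=0.1 tcp [ 0.433 -0.408  0.084]
[ [-0.0007, 0.0001, -0.0] , [0.0987, 0.0012, -0.0026] ] n>=2.0 tcp [ 0.458 -0.342  0.014]
pre [-1.11  0.82  1.54  0.56  1.41 -1.02] err 0.0 margin 1.25
grasp [-1.03  0.88  1.67  0.64  1.22 -1.08] err 0.0 margin 1.12
```

View pics/z26.png

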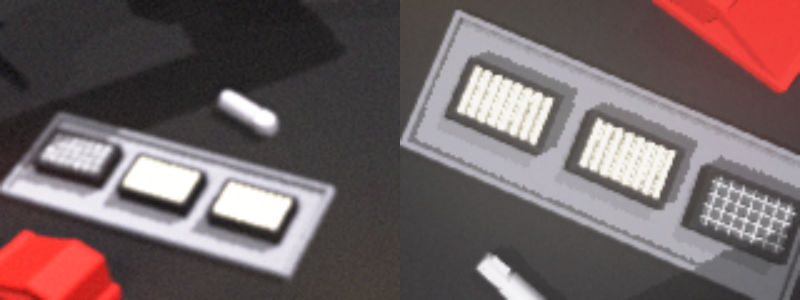

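```bash
python3 -m crank '[[[0,0,0],[0.05,0.001,-0.0025],0.7],[[0,0,0],[0.08,0.001,-0.0025],0.7],[[0,0,0],[0.0987,0.001,-0.0025],0.7],[[0,0,0],[0.0987,0.001,-0.0025],0.7],[[0,0,0],[0.0987,0.001,-0.0025],0.7],[[0,0,0],[0.0987,0.001,-0.0025],-1],[[0,0,0],[0.0987,0.001,-0.0025],-1],[[0,0,0],[0.0987,0.001,-0.0025],-1],[[0,0,0],[0.0987,0.001,-0.0025],-1],[[0,0,0],[0.0987,0.001,-0.0025],-1]]'; python3 go.py 3 lift over; python3 -c "
from flt import *
p,r=tool(); print(M@(p-.019*r.as_matrix()[:,0])[:2]-M@T,(p-.019*r.as_matrix()[:,0])[2])"
```

```text
time: 52.5
position: [0.4592, -0.3425, 0.0164]
orientation: [0.217, 0.762, 0.521, -0.316]
force: [-3.0, -2.4, 6.2]
grip_width: 0.674
q [-1.03  0.88  1.67  0.64  1.22 -1.08] tcp [ 0.459 -0.342  0.016] F [-3.  -2.4  6.2] g 64.0 t 52.5
[ [0.0, 0.0003, -0.0003] , [-0.0899, -0.0007, -0.0899] ] n>=2.5 tcp [ 0.458 -0.342  0.144]
[ [0.0063, -0.2496, -0.0003] , [-0.0731, 0.0018, -0.0877] ] n>=10.5 tcp [ 0.465 -0.333  0.13 ]
lift [-1.03  0.69  1.63  0.6   1.41 -0.95] err 0.0 margin 1.13
over [-0.4   0.62  1.86 -1.02  0.98  0.74] err 0.0 margin 0.11
[-0.00076251 -0.15944737] 0.029867861596248817
```

```bash
python3 -m crank '[[[0,0,0],[-0.09,0,-0.09],-1],[[0,0,0],[-0.09,0,-0.09],-1],[[0,0,0],[-0.09,0,-0.09],-1],[[0.006,-0.25,0],[-0.09,0,-0.09],-1],[[0.006,-0.25,0],[-0.09,0,-0.09],-1],[[0.006,-0.25,0],[-0.09,0,-0.09],-1],[[0.006,-0.25,0],[-0.09,0,-0.09],-1],[[0.006,-0.25,0],[-0.09,0,-0.09],-1],[[0.006,-0.25,0],[-0.09,0,-0.09],-1],[[0.006,-0.25,0],[-0.09,0,-0.09],-1]]'; python3 go.py 3 over stand
```

```text
time: 53.5
position: [0.4598, -0.3419, 0.1441]
orientation: [-0.442, -0.503, -0.336, 0.663]
force: [-1.5, -1.1, -1.2]
grip_width: 0.67
q [-0.63  0.5   1.81 -0.37  0.81  0.02] tcp [ 0.46  -0.342  0.144] F [-1.5 -1.1 -1.2] g 63.7 t 53.5
[ [0.0019, -0.0817, -0.0008] , [0.0109, 0.0011, -0.0133] ] n>=3.4 tcp [ 0.465 -0.333  0.13 ]
[ [0.0019, -0.0817, -0.0008] , [0.0687, 0.0012, -0.0294] ] n>=1.2 tcp [ 0.465 -0.333  0.07 ]
over [-0.4   0.62  1.86 -1.02  0.98  0.74] err 0.0 margin 0.11
stand [-0.4   0.72  1.89 -1.09  0.92  0.88] err 0.0 margin 0.04
```

```bash
python3 - <<'E'
from flt import *
q0=np.array(bot.get_obs()["joint_pos"])
for yy in(-.132,-.115,-.105):
  for yaw in(0,6):
   for b in(45,42):
    st=R.from_rotvec(np.deg2rad(yaw)*Z)*lean(-b,1)
    q,e,m=path(q0,[(W(0,yy+.010,.14),st),(W(0,yy+.01,.078),st)]); print(yy,yaw,b,q.round(2),round(e,4),round(m,3))
E
```

```text
-0.132 0 45 [-0.4   0.73  1.89 -1.1   0.91  0.89] 0.0 0.028
-0.132 0 42 [-0.42  0.71  1.89 -1.06  0.87  0.84] 0.0 0.071
-0.132 6 45 [-0.4   0.71  1.91 -1.13  0.87  0.83] 0.0119 0.0
-0.132 6 42 [-0.42  0.7   1.92 -1.13  0.82  0.82] 0.0038 0.0
-0.115 0 45 [-0.37  0.73  1.88 -1.08  0.93  0.89] 0.0 0.051
-0.115 0 42 [-0.39  0.71  1.88 -1.04  0.89  0.84] 0.0 0.093
-0.115 6 45 [-0.37  0.71  1.91 -1.13  0.88  0.86] 0.0078 0.0
-0.115 6 42 [-0.39  0.7   1.93 -1.13  0.83  0.85] 0.0 0.0
-0.105 0 45 [-0.35  0.73  1.88 -1.06  0.94  0.89] 0.0 0.065
-0.105 0 42 [-0.37  0.72  1.88 -1.02  0.9   0.85] 0.0 0.107
-0.105 6 45 [-0.35  0.72  1.91 -1.13  0.89  0.87] 0.0052 0.0
-0.105 6 42 [-0.37  0.7   1.93 -1.12  0.84  0.85] 0.0 0.015
```

```bash
sed -i 's/^B1,B2,B3,B4=.*/B1,B2,B3,B4=45,43.5,60,20/; s/^DST=.*/DST={1:(0,.128),2:(0,-.002),3:(0,-.132),4:(0,-.112)}; FS[4]=FS[3]/' flt.py; python3 go.py 4 over stand
```

```text
q [-0.63  0.5   1.81 -0.37  0.81  0.02] tcp [ 0.46  -0.342  0.144] F [-1.5 -1.1 -1.2] g 63.7 t 53.5
[ [0.0019, -0.0775, -0.0008] , [0.0057, 0.0013, -0.033] ] n>=3.3 tcp [ 0.473 -0.314  0.13 ]
[ [0.0019, -0.0775, -0.0008] , [0.0635, 0.0014, -0.0491] ] n>=1.2 tcp [ 0.473 -0.314  0.07 ]
over [-0.37  0.62  1.85 -0.97  0.98  0.73] err 0.0 margin 0.16
stand [-0.37  0.71  1.88 -1.05  0.92  0.86] err 0.0 margin 0.08
```

```bash
python3 -m crank '[[[0.0019,-0.0775,-0.0008],[0.0057,0.0013,-0.033],-1],[[0.0019,-0.0775,-0.0008],[0.0057,0.0013,-0.033],-1],[[0.0019,-0.0775,-0.0008],[0.0057,0.0013,-0.033],-1],[[0.0019,-0.0775,-0.0008],[0.0057,0.0013,-0.033],-1],[[0.0019,-0.0775,-0.0008],[0.035,0.0014,-0.041],-1],[[0.0019,-0.0775,-0.0008],[0.0635,0.0014,-0.049],-1],[[0.0019,-0.0775,-0.0008],[0.0635,0.0014,-0.049],-1],[[0.0019,-0.0775,-0.0008],[0.0635,0.0014,-0.049],-1],[[0.0019,-0.0775,-0.0008],[0.0635,0.0014,-0.049],-1]]';python3 go.py 4 stand; python3 -m crank '[[[0,0,0],[0.0028,0,-0.0028],-1],[[0,0,0],[0.0028,0,-0.0028],-1],[[0,0,0],[0.0028,0,-0.0028],-1]]'
```

```text
time: 54.4
position: [0.4721, -0.314, 0.0695]
orientation: [-0.504, -0.331, -0.22, 0.767]
force: [-0.6, 0.1, -0.3]
grip_width: 0.669
q [-0.37  0.71  1.88 -1.04  0.92  0.85] tcp [ 0.472 -0.314  0.07 ] F [-0.6  0.1 -0.3] g 63.5 t 54.4
[ [0.0003, -0.001, 0.0004] , [0.0001, 0.0007, 0.0003] ] n>=0.0 tcp [ 0.473 -0.314  0.07 ]
stand [-0.37  0.71  1.88 -1.05  0.92  0.86] err 0.0 margin 0.08
time: 54.7
position: [0.472, -0.3137, 0.0651]
orientation: [-0.504, -0.331, -0.22, 0.767]
force: [-0.2, 0.5, -0.1]
grip_width: 0.673
```

```bash
python3 -m crank '[[[0,0,0],[0.0012,0,-0.0012],-1],[[0,0,0],[0.0012,0,-0.0012],-1],[[0,0,0],[0.0012,0,-0.0012],-1]]'
```

```text
time: 55.0
position: [0.4722, -0.3137, 0.0644]
orientation: [-0.504, -0.331, -0.219, 0.767]
force: [-0.4, 3.7, 10.3]
grip_width: 0.672
```

```bash
python3 -m crank '[[[0,0,0],[-0.0005,0,0.0005],0.7],[[0,0,0],[-0.0005,0,0.0005],0.7],[[0,0,0],[-0.0005,0,0.0005],0.7],[[0,0,0],[-0.0005,0,0.0005],0.7],[[0,0,0],[-0.03,0,0],0.7],[[0,0,0],[-0.07,0,0],0.7],[[0,0,0],[-0.12,0,0],0.7],[[0,0,0],[-0.12,0,0],0.7],[[0,0,0],[-0.12,0,0],0.7]]'; python3 go.py 4 top pre2 grasp2;  python3 -c "
from h import *
snap('scene','s27');snap('top','t27')
cv2.imwrite('pics/z27.png',np.hstack([cv2.resize(cv2.imread('pics/s27.png')[140:260,120:280],None,fx=2.5,fy=2.5),cv2.resize(cv2.imread('pics/t27.png')[180:300,320:480],None,fx=2.5,fy=2.5)]))"
```

```text
time: 55.9
position: [0.5052, -0.2378, 0.1511]
orientation: [-0.505, -0.331, -0.22, 0.766]
force: [-0.4, -0.2, -1.1]
grip_width: 0.852
q [-0.23  0.6   1.79 -0.86  1.1   0.72] tcp [ 0.505 -0.238  0.151] F [-0.4 -0.2 -1.1] g 80.9 t 55.9
[ [0.0004, 0.1199, 0.0003] , [-0.0108, 0.0, 0.12] ] n>=5.0 tcp [ 0.474 -0.312  0.241]
[ [0.0002, 0.2865, 0.0005] , [0.1331, 0.0002, 0.0987] ] n>=7.0 tcp [ 0.441 -0.388  0.122]
[ [0.0002, 0.2865, 0.0005] , [0.108, 0.0005, -0.0084] ] n>=2.2 tcp [ 0.479 -0.3    0.066]
top [-0.7   0.38  1.67  0.    1.09 -0.29] err 0.0 margin 0.38
pre2 [-1.14  0.85  1.53  0.7   1.61 -1.03] err 0.0 margin 1.05
grasp2 [-1.03  0.88  1.68  0.79  1.43 -1.11] err 0.0 margin 1.11
```

View pics/z27.png

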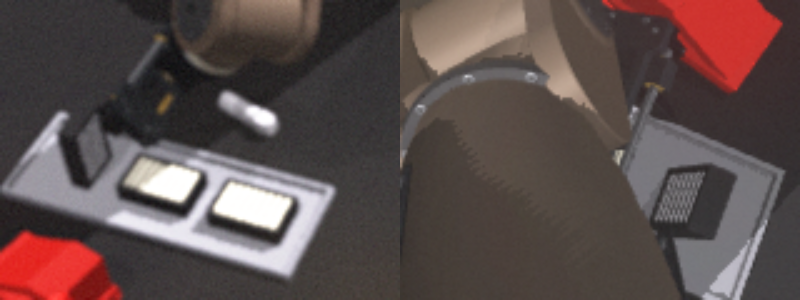

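```bash
python3 -m crank '[[[0,0.12,0],[-0.011,0,0.12],0.7],[[0,0.12,0],[-0.011,0,0.12],0.7],[[0,0.12,0],[-0.011,0,0.12],0.7],[[0,0.12,0],[-0.011,0,0.12],0.7],[[0,0.12,0],[-0.011,0,0.12],0.7],[[0,0.12,0],[-0.011,0,0.12],0.7],[[0,0.2865,0],[0.133,0,0.12],0.7],[[0,0.2865,0],[0.133,0,0.12],0.7],[[0,0.2865,0],[0.133,0,0.12],0.7],[[0,0.2865,0],[0.133,0,0.12],0.7]]'; python3 go.py 4 pre2
```

```text
time: 57.0
position: [0.4307, -0.4047, 0.131]
orientation: [0.25, 0.741, 0.487, -0.389]
force: [0.8, 1.5, -0.1]
grip_width: 0.853
q [-1.08  0.68  1.58  0.48  1.32 -0.89] tcp [ 0.431 -0.405  0.131] F [ 0.8  1.5 -0.1] g 81.0 t 57.0
[ [-0.0016, 0.0696, 0.0002] , [0.019, 0.0027, -0.0108] ] n>=2.9 tcp [ 0.441 -0.388  0.122]
pre2 [-1.14  0.85  1.53  0.7   1.61 -1.03] err 0.0 margin 1.23
```

```bash
python3 -m crank '[[[-0.0015,0.0696,0],[0.019,0.0027,-0.0108],0.7],[[-0.0015,0.0696,0],[0.019,0.0027,-0.0108],0.7],[[-0.0015,0.0696,0],[0.019,0.0027,-0.0108],0.7],[[-0.0015,0.0696,0],[0.019,0.0027,-0.0108],0.7],[[-0.0015,0.0696,0],[0.019,0.0027,-0.0108],0.7],[[-0.0015,0.0696,0],[0.019,0.0027,-0.0108],0.7]]'; python3 go.py 4 pre2 grasp2;  python3 -c "
from h import *
snap('scene','s28');snap('top','t28')
cv2.imwrite('pics/z28.png',np.hstack([cv2.resize(cv2.imread('pics/s28.png')[120:240,80:240],None,fx=2.5,fy=2.5),cv2.resize(cv2.imread('pics/t28.png')[180:300,340:500],None,fx=2.5,fy=2.5)]))"
```

```text
time: 57.6
position: [0.4444, -0.3851, 0.1265]
orientation: [0.148, 0.804, 0.532, -0.22]
force: [0.1, 0.3, -0.4]
grip_width: 0.85
q [-1.13  0.84  1.53  0.69  1.61 -1.03] tcp [ 0.444 -0.385  0.127] F [ 0.1  0.3 -0.4] g 80.8 t 57.6
[ [0.0009, 0.002, 0.0007] , [-0.0007, -0.002, 0.0062] ] n>=0.1 tcp [ 0.441 -0.388  0.122]
[ [0.0009, 0.002, 0.0007] , [0.1093, -0.0016, 0.0048] ] n>=2.2 tcp [ 0.479 -0.3    0.066]
pre2 [-1.14  0.85  1.53  0.7   1.61 -1.03] err 0.0 margin 1.26
grasp2 [-1.03  0.88  1.68  0.79  1.43 -1.11] err 0.0 margin 1.11
```

View pics/z28.png

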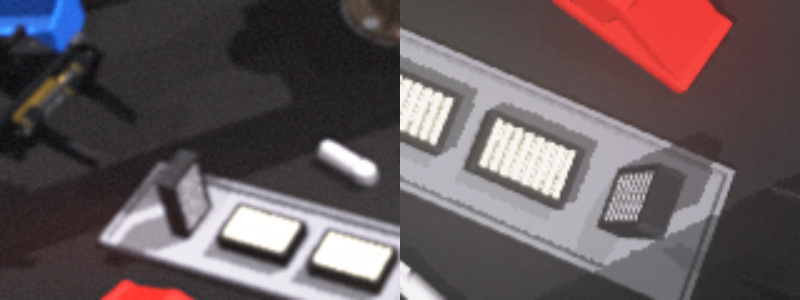

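```bash
python3 -m crank '[[[0.001,0.002,0],[0.05,-0.0016,0.005],0.7],[[0.001,0.002,0],[0.08,-0.0016,0.005],0.7],[[0.001,0.002,0],[0.109,-0.0016,0.005],0.7],[[0.001,0.002,0],[0.109,-0.0016,0.005],0.7],[[0.001,0.002,0],[0.109,-0.0016,0.005],0.7],[[0.001,0.002,0],[0.109,-0.0016,0.005],-1],[[0.001,0.002,0],[0.109,-0.0016,0.005],-1],[[0.001,0.002,0],[0.109,-0.0016,0.005],-1],[[0.001,0.002,0],[0.109,-0.0016,0.005],-1],[[0.001,0.002,0],[0.109,-0.0016,0.005],-1]]'; python3 go.py 4 lift2 ; python3 go.py 3 turn2 flat;python3 -c "
from flt import *
p,r=tool(); print(M@(p-.019*r.as_matrix()[:,0])[:2]-M@T,(p-.019*r.as_matrix()[:,0])[2])"
```

```text
time: 58.7
position: [0.4786, -0.3011, 0.067]
orientation: [0.141, 0.806, 0.532, -0.215]
force: [-2.2, -2.4, 5.7]
grip_width: 0.671
q [-1.03  0.88  1.68  0.79  1.43 -1.1 ] tcp [ 0.479 -0.301  0.067] F [-2.2 -2.4  5.7] g 63.7 t 58.7
[ [-0.0, -0.0005, 0.0005] , [-0.0239, -0.0003, -0.0434] ] n>=1.0 tcp [ 0.479 -0.3    0.116]
lift2 [-1.03  0.81  1.68  0.78  1.49 -1.05] err 0.0 margin 1.11
q [-1.03  0.88  1.68  0.79  1.43 -1.1 ] tcp [ 0.479 -0.301  0.067] F [-2.2 -2.4  5.7] g 63.7 t 58.7
[ [0.0003, -0.2227, 0.0004] , [-0.018, -0.0003, 0.0089] ] n>=9.3 tcp [ 0.47  -0.319  0.068]
[ [0.0003, -0.2227, 0.0004] , [0.0069, -0.0002, 0.0523] ] n>=1.0 tcp [ 0.47  -0.319  0.018]
turn2 [-0.55  0.62  1.87 -0.57  0.68  0.3 ] err 0.0 margin 0.56
flat [-0.55  0.7   1.89 -0.65  0.6   0.4 ] err 0.0 margin 0.48
[ 0.00029836 -0.11691762] 0.07640273956745233
```

```bash
python3 -m crank '[[[0,0,0],[-0.024,0,-0.0434],-1],[[0,0,0],[-0.024,0,-0.0434],-1],[[0,-0.1,0],[-0.035,0,-0.034],-1],[[0,-0.1,0],[-0.041,0,-0.034],-1],[[0,-0.1,0],[-0.041,0,-0.034],-1],[[0,-0.1,0],[-0.041,0,-0.034],-1],[[0,-0.2227,0],[-0.018,0,0.009],-1],[[0,-0.2227,0],[-0.018,0,0.009],-1],[[0,-0.2227,0],[-0.018,0,0.009],-1],[[0,-0.2227,0],[-0.018,0,0.009],-1]]'; python3 go.py 3 turn2 flat
```

```text
time: 59.7
position: [0.4707, -0.3187, 0.0676]
orientation: [-0.414, -0.548, -0.363, 0.629]
force: [0.4, -0.5, -0.6]
grip_width: 0.675
q [-0.65  0.6   1.85 -0.21  0.67 -0.08] tcp [ 0.471 -0.319  0.068] F [ 0.4 -0.5 -0.6] g 64.2 t 59.7
[ [0.0007, -0.034, 0.0003] , [-0.0004, 0.0001, 0.0009] ] n>=1.4 tcp [ 0.47  -0.319  0.068]
[ [0.0007, -0.034, 0.0003] , [0.0491, 0.0003, -0.0059] ] n>=1.0 tcp [ 0.47  -0.319  0.018]
turn2 [-0.55  0.62  1.87 -0.57  0.68  0.3 ] err 0.0 margin 0.56
flat [-0.55  0.7   1.89 -0.65  0.6   0.4 ] err 0.0 margin 0.48
```

```bash
python3 -m crank '[[[0,-0.034,0],[0,0,0],-1],[[0,-0.034,0],[0,0,0],-1],[[0,-0.034,0],[0,0,0],-1],[[0,-0.034,0],[0.03,0,-0.0035],-1],[[0,-0.034,0],[0.0489,0,-0.0057],-1],[[0,-0.034,0],[0.0489,0,-0.0057],-1],[[0,-0.034,0],[0.0489,0,-0.0057],-1]]'; python3 -m crank '[[[0,0,0],[0.002,0,0],0.7],[[0,0,0],[0.002,0,0],0.7],[[0,0,0],[0.002,0,0],0.7],[[0,0,0],[0.002,0,0],0.7],[[0,0,0],[-0.03,0,0],0.7],[[0,0,0],[-0.08,0,0],0.7],[[0,0,0],[-0.2,0,0],0.7],[[0,0,0],[-0.2,0,0],0.7],[[0,0,0],[-0.2,0,0],0.7],[[0,0,0],[-0.2,0,0],0.7]]'; python3 - <<'E'
from flt import *
q0=np.array(bot.get_obs()["joint_pos"])
for r in(frame(-Z,yawv(20)),frame(-Z,yawv(110)),frame(-Z,-yawv(20))):
  for pos in([.42,.0,.3],):
    q,e,m=path(q0,[(np.array([.42,0,.28]),r),(np.array([.392,.2305,.15]),r)]); print(q.round(2),e,m)
rows((np.array([.45,0,.28]),frame(-Z,yawv(20))))
snap('scene','s29');snap('top','t29')
cv2.imwrite('pics/z29.png',np.hstack([cv2.resize(cv2.imread('pics/s29.png')[140:260,120:280],None,fx=2.5,fy=2.5),cv2.resize(cv2.imread('pics/t29.png')[180:300,320:480],None,fx=2.5,fy=2.5)]))
E
```

```text
time: 60.4
position: [0.4693, -0.3199, 0.0182]
orientation: [-0.448, -0.48, -0.319, 0.683]
force: [0.3, 0.3, -1.8]
grip_width: 0.671
time: 61.4
position: [0.4984, -0.2573, 0.2097]
orientation: [-0.451, -0.48, -0.317, 0.682]
force: [0.2, -0.7, 0.1]
grip_width: 0.851
[0.39 0.37 2.06 0.   0.71 0.04] 4.875990963898837e-09 0.6495813848759786
[ 0.39  0.37  2.06 -0.    0.71 -1.53] 1.0755611139871777e-08 0.6125811912410675
[0.24 0.37 2.15 0.32 0.6  2.69] 0.06412588463349948 4.440892098500626e-16
q [-0.43  0.42  1.74 -0.41  1.01  0.2 ] tcp [ 0.498 -0.257  0.21 ] F [ 0.2 -0.7  0.1] g 80.9 t 61.4
[ [-0.1185, 0.0521, 0.0205] , [-0.1218, -0.1453, -0.1877] ] n>=5.5 tcp [0.45  0.    0.261]
```

View pics/z29.png

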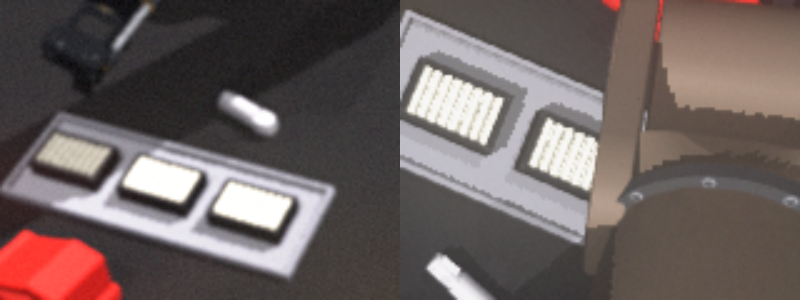

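```bash
python3 -m crank '[[[-0.1185,0.052,0.0205],[-0.122,-0.145,-0.188],-1],[[-0.1185,0.052,0.0205],[-0.122,-0.145,-0.188],-1],[[-0.1185,0.052,0.0205],[-0.122,-0.145,-0.188],-1],[[-0.1185,0.052,0.0205],[-0.122,-0.145,-0.188],-1],[[-0.1185,0.052,0.0205],[-0.122,-0.145,-0.188],-1],[[-0.1185,0.052,0.0205],[-0.122,-0.145,-0.188],-1],[[-0.1185,0.052,0.0205],[-0.122,-0.145,-0.188],-1],[[-0.1185,0.052,0.0205],[-0.122,-0.145,-0.188],-1],[[-0.1185,0.052,0.0205],[-0.122,-0.145,-0.188],-1]]'; python3 - <<'E'
from flt import *
im=snap('top','t30');snap('scene','s30')
r=frame(-Z,yawv(20))
for c in('top','scene'):
  for n in('filter1_c','beaker1_c','fan_button_top','torch','nutkey','chock','spray'):
    for d in bot.spot_point(c,n)[:3]: p=w(c,d["centre"]); print(c,n,round(d["score"],2),p.round(3),(M@(p[:2]-T)).round(3) if n=='filter1_c' else '')
g=im.astype(int)
m=(g.min(2)>150).astype(np.uint8); m[:190]=0;m[300:]=0;m[:,:305]=0;m[:,470:]=0
m=cv2.morphologyEx(m,cv2.MORPH_CLOSE,np.ones((5,5),np.uint8))
for k in blobs(m,200,2000):
    a=rectw("top",k,.03); print("pleats",a,(M@(a[0]-T)).round(4))
for o in scan(im): print(o)
rows((np.array([.392,.2305,.15]),r))
E
```

```text
time: 62.4
position: [0.4499, -0.0014, 0.2577]
orientation: [0.576, 0.405, 0.581, -0.408]
force: [-0.4, 0.2, 0.2]
grip_width: 0.152
top filter1_c 0.84 [ 0.468 -0.334  0.016] [ 0.004 -0.135]
top beaker1_c 0.77 [0.524 0.277 0.058] 
top fan_button_top 0.56 [0.396 0.23  0.051] 
top torch 0.93 [ 0.786  0.02  -0.   ] 
top torch 0.19 [0.516 0.274 0.01 ] 
top chock 0.9 [ 0.67  -0.347 -0.003] 
top spray 0.65 [0.593 0.476 0.   ] 
scene filter1_c 0.7 [0.524 0.273 0.056] [-0.185  0.445]
scene filter1_c 0.56 [ 0.463 -0.336  0.02 ] [-0.    -0.139]
scene beaker1_c 0.74 [0.523 0.277 0.057] 
scene fan_button_top 0.61 [0.396 0.227 0.054] 
scene torch 0.78 [ 0.785  0.02  -0.002] 
scene torch 0.59 [0.524 0.276 0.059] 
scene nutkey 0.45 [0.486 0.399 0.053] 
scene chock 0.96 [ 0.667 -0.344  0.004] 
scene spray 0.89 [ 0.595  0.479 -0.004] 
scene spray 0.34 [ 0.516 -0.216  0.019] 
('white', array([0.39185272, 0.22756549]), (81.9, 73.8), -10.3, 328.5)
('white', array([ 0.46750421, -0.31845624]), (70.6, 48.2), 66.1, 431.0)
('white', array([0.50021524, 0.33041608]), (246.1, 117.6), -65.0, 3812.5)
('white', array([ 0.56613269, -0.09069362]), (80.8, 48.2), 66.4, 536.0)
('white', array([0.86242487, 0.37423779]), (92.4, 91.9), -89.4, 1024.0)
('white', array([1.09332922, 0.36373962]), (250.7, 98.3), -89.1, 2508.5)
q [-0.15  0.19  1.9   0.    1.05 -0.5 ] tcp [ 0.45  -0.     0.259] F [-0.2 -0.8  0.2] g 0.3 t 63.2
[ [-0.0002, -0.0005, 0.0007] , [0.1283, 0.025, -0.2363] ] n>=5.4 tcp [0.392 0.23  0.131]
```

View pics/t30.png

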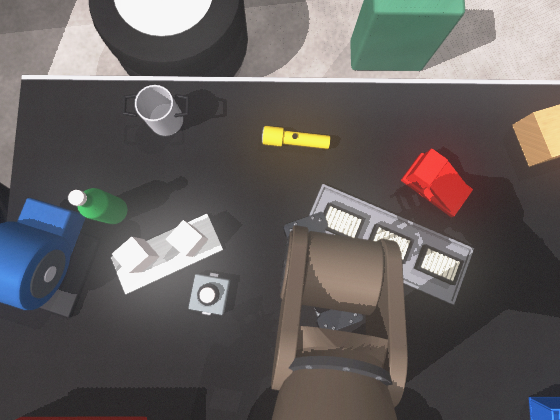

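View pics/s30.png

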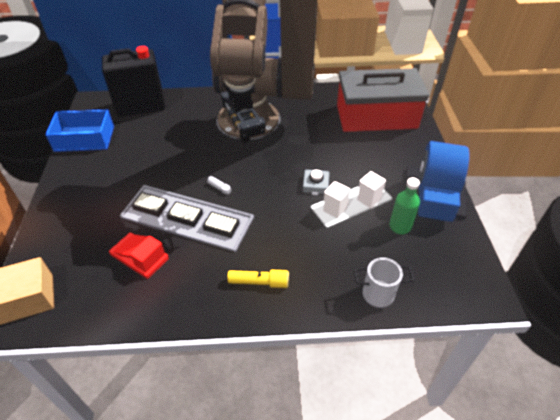

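```bash
python3 - <<'E'
from flt import *
im=cv2.imread("pics/t30.png")
c=im[205:300,100:235]; cv2.imwrite("pics/z30.png",cv2.resize(c,None,fx=5,fy=5,interpolation=cv2.INTER_NEAREST))
print(np.unique((c.min(2)//5*5),return_counts=True))
for n,b in(("peg1",(.464,.3955)),("peg2",(.5187,.2755))):
    print(n,[proj("top",(*b,z)).round(1) for z in(.01,.1)])
E
```

```text
(array([ 60,  65,  70,  75,  80,  85,  90,  95, 100, 105, 110, 115, 120,
       125, 130, 135, 140, 145, 150, 155, 160, 165, 170, 175, 180, 185,
       190, 195, 200, 205, 210, 215, 220, 225, 230, 235, 240, 245],
      dtype=uint8), array([  18,  321,  822,  956, 1015, 1075,  931,  874,  838,  530,   73,
         24,   30,   49,   64,   35,   47,   87,  129,   50,   38,   75,
        146,  178,  127,  103,  136,  264,  373,  389,  116,   50,   23,
         38,   15,   11,   49, 2726]))
peg1 [array([142.5, 263.8]), array([129.6, 263.6])]
peg2 [array([192.1, 241.8]), array([184.2, 239.4])]
```

View pics/z30.png

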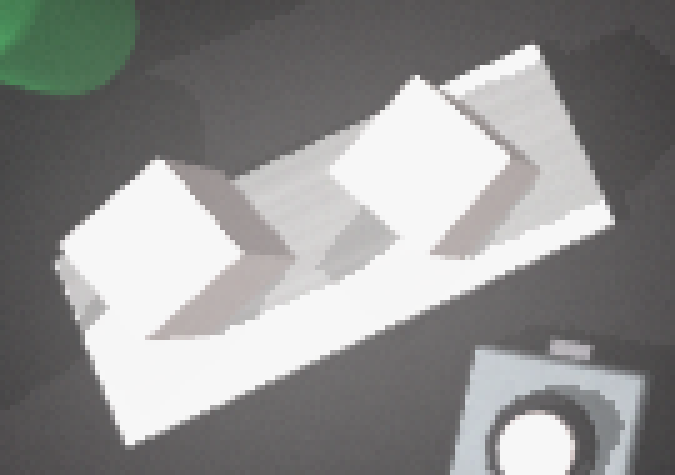

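```bash
python3 - <<'E'
from flt import *
for uv in((130,254.8),(184.2,238.4)):
    p=pix2w("top",uv,.1); print(p.round(4),[np.linalg.norm(p[:2]-b).round(4) for b in((.464,.3955),(.5187,.2755))])
for n in("peg1",):
  for c in("top","scene"):
    for d in bot.spot_point(c,n): print(c,d["score"],w(c,d["centre"]).round(4))
# stand geometry from t0: base corners
im=cv2.imread("pics/t0.png") if os.path.exists("pics/t0.png") else cv2.imread("pics/top0.png")
k=[b for b in blobs(im.min(2)>120,3000,6000)]
for b in k: print(rectw("top",b,.01))
s=cv2.imread("pics/s30.png")[160:235,305:400]; cv2.imwrite("pics/z31.png",cv2.resize(s,None,fx=7,fy=7,interpolation=cv2.INTER_CUBIC))
E
```

```text
[0.4836 0.3957 0.1   ] [np.float64(0.0196), np.float64(0.1252)]
[0.5209 0.2757 0.1   ] [np.float64(0.1326), np.float64(0.0022)]
top 0.9 [0.4633 0.3917 0.0102]
top 0.57 [0.5227 0.2759 0.0103]
scene 0.85 [0.5151 0.2795 0.0106]
scene 0.62 [ 7.814e-01  2.310e-02 -6.000e-04]
scene 0.55 [0.4642 0.3959 0.0114]
(array([0.49097104, 0.33793063]), (260.3, 101.7), -65.0)
```

View pics/z31.png

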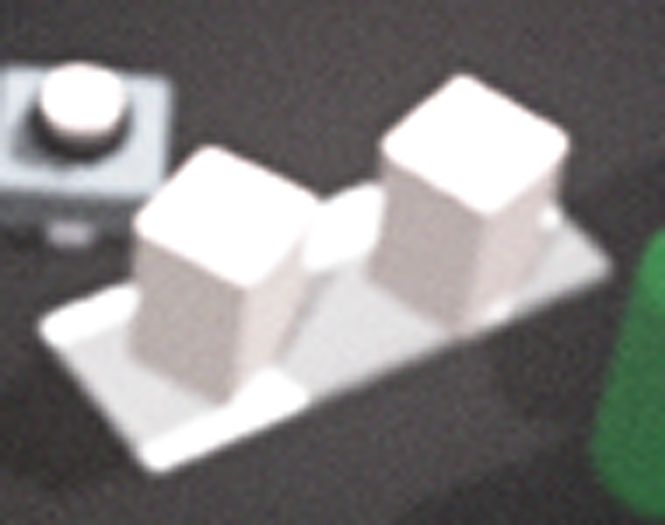

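```bash
python3 - <<'E'
from flt import *
b=pix2w("top",(207.4,295.2),.054); print(b)
r=frame(-Z,yawv(20))
b[:2]=(b[:2]+[.393,.230])/2
rows((np.r_[b[:2],.20],r),(np.r_[b[:2],.054+.019+.012],r))
E
```

```text
[0.39174482 0.22677407 0.054     ]
q [-0.15  0.19  1.9   0.    1.05 -0.5 ] tcp [ 0.45  -0.     0.259] F [-0.8 -0.3  0.2] g 0.8 t 63.3
[ [-0.0002, -0.0005, 0.0007] , [0.0783, 0.0244, -0.2344] ] n>=5.0 tcp [0.392 0.228 0.181]
[ [-0.0002, -0.0005, 0.0007] , [0.1933, 0.0249, -0.234] ] n>=2.3 tcp [0.392 0.228 0.066]
```

```bash
python3 -m crank '[[[0,0,0],[0.0783,0.0244,-0.2344],-1],[[0,0,0],[0.0783,0.0244,-0.2344],-1],[[0,0,0],[0.0783,0.0244,-0.2344],-1],[[0,0,0],[0.0783,0.0244,-0.2344],-1],[[0,0,0],[0.0783,0.0244,-0.2344],-1],[[0,0,0],[0.0783,0.0244,-0.2344],-1],[[0,0,0],[0.14,0.0247,-0.2342],-1],[[0,0,0],[0.1933,0.0249,-0.234],-1],[[0,0,0],[0.1933,0.0249,-0.234],-1],[[0,0,0],[0.1933,0.0249,-0.234],-1]]'; python3 - <<'E'
from flt import *
r=frame(-Z,yawv(20))
rows((np.r_[.392,.2284,.045+.019],r))
E
```

```text
time: 64.3
position: [0.3917, 0.2276, 0.0642]
orientation: [0.576, 0.404, 0.582, -0.408]
force: [-0.1, -0.3, 0.9]
grip_width: 0.004
q [0.38 0.5  2.11 0.01 0.54 0.03] tcp [0.392 0.228 0.064] F [-0.1 -0.3  0.9] g 0.4 t 64.3
[ [-0.0002, -0.0005, 0.0014] , [0.0192, 0.0007, -0.0006] ] n>=0.4 tcp [0.392 0.228 0.045]
```

```bash
python3 -m crank '[[[0,0,0],[0.01,0,0],-1],[[0,0,0],[0.016,0,0],-1],[[0,0,0],[0.018,0,0],-1],[[0,0,0],[0.018,0,0],-1],[[0,0,0],[0.018,0,0],-1],[[0,0,0],[0.018,0,0],-1]]'
```

```text
time: 64.9
position: [0.3928, 0.2286, 0.0485]
orientation: [0.577, 0.406, 0.581, -0.406]
force: [1.9, 0.6, 4.2]
grip_width: 0.003
```

```bash
python3 -m crank '[[[0,0,0],[0.003,0,0],-1],[[0,0,0],[0.003,0,0],-1],[[0,0,0],[0.003,0,0],-1]]'
```

```text
time: 65.2
position: [0.3928, 0.2286, 0.046]
orientation: [0.578, 0.406, 0.58, -0.406]
force: [0.1, -2.6, 21.8]
grip_width: 0.004
```

Bottomed out (21.8 N at 46 mm = full travel). Retreat.

```bash
python3 -m crank '[[[0,0,0],[-0.03,0,0],-1],[[0,0,0],[-0.08,0,0],-1],[[0,0,0],[-0.15,0,0],-1],[[0,0,0],[-0.15,0,0],-1],[[0,0,0],[-0.15,0,0],-1],[[0,0,0],[-0.15,0,0.15],-1],[[0,0,0],[-0.15,0,0.25],-1],[[0,0,0],[-0.15,0,0.25],-1],[[0,0,0],[-0.15,0,0.25],-1],[[0,0,0],[-0.15,0,0.25],-1]]'; python3 - <<'E'
from flt import *
im=snap('top','t32');snap('scene','s32')
rows((np.r_[.392,.0,.2],tool()[1]))
for c in('top','scene'):
  for n in('fan_button_top','nutkey','torch','chock','spray'):
    for d in bot.spot_point(c,n)[:2]: print(c,n,round(d["score"],2),w(c,d["centre"]).round(3))
E
```

```text
time: 66.2
position: [0.4777, -0.0086, 0.1925]
orientation: [0.576, 0.405, 0.582, -0.407]
force: [1.0, 1.6, 0.4]
grip_width: 0.001
q [-0.16  0.32  1.93  0.    0.9  -0.5 ] tcp [ 0.479 -0.011  0.192] F [0.5 0.3 0.8] g 0.3 t 66.3
[ [0.0, 0.0, 0.0] , [0.012, -0.0784, -0.0399] ] n>=1.8 tcp [0.392 0.    0.181]
top fan_button_top 0.44 [0.396 0.231 0.051]
top torch 0.73 [0.787 0.02  0.001]
top torch 0.22 [ 0.596  0.476 -0.   ]
top chock 0.57 [ 0.673 -0.346 -0.   ]
top chock 0.55 [ 0.49   0.339 -0.002]
top spray 0.64 [0.597 0.476 0.002]
scene fan_button_top 0.53 [0.393 0.23  0.057]
scene nutkey 0.63 [ 0.39  -0.109  0.003]
scene torch 0.8 [ 0.784  0.024 -0.002]
scene chock 0.85 [ 0.666 -0.339  0.002]
scene chock 0.73 [ 0.781  0.021 -0.003]
scene spray 0.57 [ 0.594  0.48  -0.004]
```

View pics/t32.png

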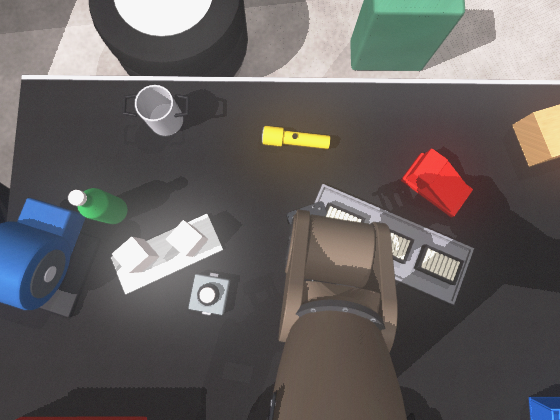

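View pics/s32.png

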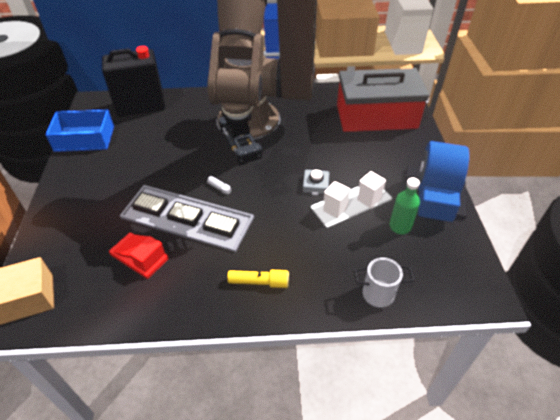

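All three filters show pleats up (scene (150,204), (185,213), (221,224)). Both beakers stand inverted on the stand ((337,198), (372,188)), the button is up again, and the other objects haven't moved. Handing in.

```bash
python3 -c "
from workcell import bot
print(bot.sign_off())"
```

```text
the job is handed in; nothing more can be done
None
```

The job is done and handed in at about 66 s of the 210 s allowed; no verdict came back.

**Filters:** all three were present. I turned each one over by standing it on its end, regrasping it and laying it down. The last pictures show them flat in the tray with the pleats up.

**Beakers:** both are upside down over the pegs, one to a peg, with their rims on the base.
- **Mouth misjudged:** I guessed the second beaker's mouth direction wrong at first. I laid it down, regrasped it and then placed it.
- **Off-centre beaker:** some time after I placed it on peg 1, the beaker there shifted about 12 mm; I think this was the announced knock. It now sits about 20 mm off the peg axis, inside the 30 mm limit. I left it there: it looks level in the pictures, though one rim corner overhangs the base edge by about 9 mm. The second beaker is within about 2 mm of peg 2.

**Button:** I pressed it once until it bottomed out, with the fingertips at 46 mm height, the full 8 mm of travel, and 22 N on the tool. It was then released, and the camera finds it back at about 54 mm.

**Bystanders:** the torch, chock, nut key and spray bottle read within a few millimetres of where they started. The networks gave a few low-score mix-ups (beakers reported as torch or nut key), which the pictures contradict.

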